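# Reset a knocked stirring station with a hooked pick

## Task

The stirring station has been knocked: use the hooked pick to drag every white stir bar that has slid into the covered slots of the aluminium rack out through the slot mouth, and put the bars in the steel tray. Stand every tipped amber bottle upright on the floor of a bay of the white lane beside its neighbours, without knocking over the white bottle, and lay the pick back on its green mat with the hook pointing down, as it lay. Do not reach into the slots with the fingers, and leave the timer and the conical flask alone.

Things in the scene. Friction and masses are not known exactly. Their poses are not given: they have to be found in the camera images.
- slot_rack: fixed aluminium rack on a dark plate. Origin: underside, midway between its 2 slot mouths; x points into the slots. Slots: mouth x = 0, closed end x = 105 mm, centred on y = +30 and -30, 18 mm wide, floor z = 4, walls to z = 52; outer sides y = +-59. Clear cover z = 52 to 56 over x = 24 to 114. In front of the mouths a flat apron, level with the slot floor (z = 4), runs to x = -90 mm
- bar_a: white stir bar with flats, 40 mm long along its x axis, 13 mm thick and wide, 25 g. Origin: centre of its underside as it lies at the start (the bar's middle is 6.5 mm from it along its z axis). It starts in one of the two slots, lying along the slot; it may be absent
- bar_b: second stir bar, same as bar_a, starting in the other slot; may be absent (at least one is there)
- pick: hooked pick lying on the mat, 90 g. Origin: underside of the middle of its blue handle (70 along x, 32 wide, 22 mm high). From its +x end a steel rod, 7 mm thick, axis 17.5 mm above the handle's underside, runs to x = 155 mm and is bent straight down, ending level with the handle's underside (hook 7 mm thick, 14 mm free drop below the rod)
- pick_tip (a point): lower end of the pick's hook, 155 mm ahead of the pick's origin along its x axis
- mat: fixed green mat 215 mm (x) by 60 mm (y), 2 mm thick; origin underside centre. The middle of the pick's handle must lie over it at the end, with the pick flat
- tray: loose open steel tray 85 mm (x) by 130 mm (y), 18 mm high, walls and floor 4 mm thick, 0.45 kg; origin underside centre
- lane: fixed white lane 142 (x) by 340 mm (y), origin underside centre. Four bays side by side, centres y = -120, -40, 40, 120 mm, each 60 wide and 130 mm deep inside, floor z = 3; 20 mm wide ribs between bays and at both ends and 6 mm rims front and back, tops at z = 10 mm. One bottle per bay
- tipped_a: small amber bottle with dark cap, 42 mm diameter, 87 mm tall (the solid body reaches 75 mm), 70 g; origin centre of its base, z axis from base to cap. It starts on its side in a bay, cap away from the robot; may be absent
- tipped_b: second amber bottle, same as tipped_a; may be absent
- tipped_c: third amber bottle, same as tipped_a; may be absent (at least two of the three are there)
- white_a: small white bottle, 44 mm diameter, 91 mm tall, loose, standing upright in a bay; origin centre of its base, z axis up; to stay standing in the lane
- timer: white timer, 66x62x19 mm, loose bystander left of the rack; origin underside centre
- conical_flask: conical flask 63 mm wide, 105 mm tall, loose bystander; origin underside centre
Not all that is in view belongs to the job. What is shaped like the white_a but pink is not meant.

How it is judged:
By the outcome, as a careful person would: the job done as asked, in the order asked, and still so for the second after the job is handed in, with the robot touching nothing.
Of bar_a, bar_b only 1 to 2 are there at a start; the rules pass over those that are not, and their reading is None.
Of tipped_a, tipped_b, tipped_c only 2 to 3 are there at a start; the rules pass over those that are not, and their reading is None.
At some moment in a run one of pick may be knocked a few centimetres aside while the robot is not near it.
Once in a run the grip may slacken for a moment while it holds something.
It also fails if it takes over 210 s, if anything falls off the work surface, if the arm or the gripper's body presses on something with over 40 N, if the wrist force passes 120 N, or if a joint passes its speed limit or range.

## Robot

A 6-joint arm with a two-finger parallel gripper is mounted at the origin on a cart in front of the work surface, level with it; the furniture and walls round the work are solid. World frame = base frame: x ahead of the robot, y to its left, z up, the work surface at z = 0. Lengths are in m, angles in degrees, forces in N, time in s.
With the tool pointing down it reaches from about 0.25 to 0.725 m from the base axis. Payload 9.7 kg.
Tool frame: the origin (TCP) lies on the centre line of the jaws, within the pads' length; the fingertips stand 19 mm ahead of it and the grasp point (between the pads) is the TCP; z points along the fingers, y is the direction in which the jaws open and shut (so a half turn about z gives the same grasp; the last joint's range is limited). The gripper opens to 85 mm and grips with 20 to 120 N. Pads are 22 mm wide; open, the fingers measure 114 mm over their backs; the gripper's body (76 mm by 85 mm) begins 54 mm behind the grasp point. The pads swing forward as they close: fully open they stand 13 mm farther back than shut.
Start: joints at [-73.797, 4.979, 10.078, 95.1, 0, 90], TCP at [0.153, -0.528, 0.25] pointing down, gripper open.
Joint ranges: [-179.16, 179.16], [-48.56, 103.87], [-65.8, 70.77], [-126.05, 130.52], [-82.76, 87.17], [-180, 180]. Speed limits (degrees/s): [127.2, 127.2, 147.25, 180, 180, 180].

## Interface

Orientations are given as [roll, pitch, yaw] about the fixed x, y, z axes, in that order (R = Rz(yaw) Ry(pitch) Rx(roll)).
In Python, from workcell import bot gives the robot as it stands.
- The arm moves only by the tool servo_tool, never from a script. Its argument "motion" is a list that holds one entry, the list of rows, each a list of 6 numbers: the shift along the tool's x, y, z in mm, then the turn, a rotation vector about the tool's x, y, z in rad. A call has 1 to 5 rows; each row shifts and turns the commanded pose from where the row before left it, along the tool's axes as they then stand; what a row does not reach is not made up. A row lasts 1/10 s, in which the tool goes at most 50 mm and 8.59 degrees, less where a joint would pass 70% of its speed; a pose out of reach is approached as far as the arm can. A call is refused whole if a number of a shift passes 50 or a number of a turn 0.15, either way. A call with a gripper value outside its range is refused whole. "gripper" is the finger opening in mm, from 0 to 85.4, set as the call begins (left out, the last holds). The fingers move at their own pace and stop on an object; "newtons" is the grip in N (left out, the last holds). Time passes only in rows, so rows that do not move let the fingers close. It gives the time, the measured TCP pose, the force and the opening at its end, in the units of the state.
- bot.get_obs(): the state, without advancing time (a new reading comes with each control period).
- bot.camera(name): name is "scene" or "top" or "wrist"; returns a dict with "color" (480x640x3 uint8, red, green, blue), "fx", "fy", "cx", "cy" (pixels), "k1" (the pictures are not rectified: a ray, as slopes to the right and down, at radius r is drawn at 1 + k1 r^2 times it, then the intrinsics apply), "R" (3x3) and "t" (3): a world point X has camera coordinates R X + t. Camera axes: x right, y down, z forward; pixel columns grow to the right and rows downward; lengths in m; the calibration is good to about 2 mm. A picture is of the moment at which its call begins. There is no depth.
- bot.job_done(): hands the job in, once; it reports no verdict.
Trained networks look in a picture, given as the dict that the camera call returned (one of the last four; its "shot" number tells which), for a name from the list of things; names that differ only in an ending like _2 or _b are one class to them, and where a whole thing is asked for, a point or a joint stands for the part that bears it (a point fixed in the world has none). Each returns a list of dicts, best first, with "confidence" (0 to 1); they miss things now and then, are a little off and sometimes report something else, mostly with a low value. They report only what shows in the picture. A call takes as long as a camera call. They do not tell look-alikes from the thing itself.
- bot.look_for(picture, label): "rect" ([left, top, width, height] in pixels, round what is visible of it).
The state is a dict: "time": time; "q": joint angles; "qd": joint speeds; "joint_efforts": joint torques, N m; "ee_pos": TCP position; "tcp_rot": TCP orientation; "wrist_force": force on the tool from outside, world axes, zero at the start; "torque": the same for the moment, N m; "opening": finger opening in m.
Only numpy, scipy, OpenCV 4.12 (cv2) and the standard library are available. Lean on these libraries where they do the work, as an engineer would, in place of code of your own. Each camera call takes 0.05 s, during which the arm holds its last target.

## Working session

There is one attempt and no reset: what is moved stays moved. The work goes in short steps, Python scripts to look and compute and a tool call to move; the robot and the scene stay as the last step left them, time stands still between calls to the robot, and variables do not carry over. Pictures are saved under pics/ and viewed, and the job is handed in when it is done.

Besides the shell and the picture viewer there is one more tool, called after ">>>" by a JSON object that holds its "method" and its "body". servo_tool: Moves the arm, as the interface text tells. Its arguments: {"type":"object","properties":{"motion":{"type":"array","items":{"type":"array","items":{"type":"array","items":{"type":"number"}}}},"gripper":{"type":"number"},"newtons":{"type":"number"}},"required":["motion"]}

```bash
ls; mkdir -p pics; cat > h.py <<'E'
import numpy as np, cv2
from workcell import bot
from scipy.spatial.transform import Rotation as Ro
def save(p,name): cv2.imwrite('pics/'+name+'.png',cv2.cvtColor(p['color'],cv2.COLOR_RGB2BGR))
def proj(p,X):
    X=np.atleast_2d(X).astype(float); c=X@np.array(p['R']).T+np.array(p['t']); s=c[:,:2]/c[:,2:]
    r2=(s**2).sum(1,keepdims=True); s=s*(1+p['k1']*r2)
    return s*[p['fx'],p['fy']]+[p['cx'],p['cy']]
def ray(p,uv):
    uv=np.atleast_2d(uv).astype(float); d=(uv-[p['cx'],p['cy']])/[p['fx'],p['fy']]; s=d.copy()
    for _ in range(20): s=d/(1+p['k1']*(s**2).sum(1,keepdims=True))
    R=np.array(p['R']); v=np.c_[s,np.ones(len(s))]@R
    return -R.T@np.array(p['t']), v
def atz(p,uv,z):
    o,v=ray(p,uv); k=(z-o[2])/v[:,2:]; return o+k*v
E
python3 - <<'E'
from h import *
for n in ['scene','top','wrist']:
    p=bot.camera(n); save(p,n+'0'); print(n,p['fx'],p['k1'],(-np.array(p['R']).T@p['t']).round(3))
o=bot.get_obs(); print(o['time'],o['tcp_rot'],o['ee_pos'],o['opening'])
E
```

```text
pics
scene 598.1051577687776 -0.18499342203421845 [-0.122  1.133  1.648]
top 598.1702246689265 -0.02694344118060058 [ 0.384 -0.031  1.777]
wrist 384.46604064408496 -0.0075653618534625225 [ 0.226 -0.508  0.373]
0.15 [-1.79941940e+02 -3.33599074e-04  1.62013843e+01] [ 0.15341422 -0.52799451  0.24976403] 0.08537306357869127
```

View pics/scene0.png

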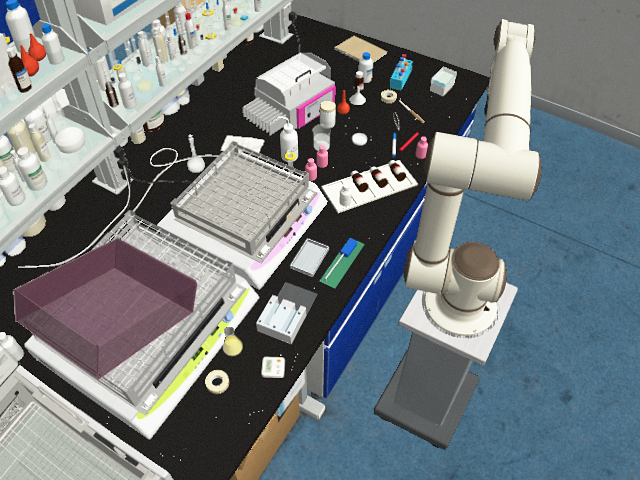

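View pics/top0.png

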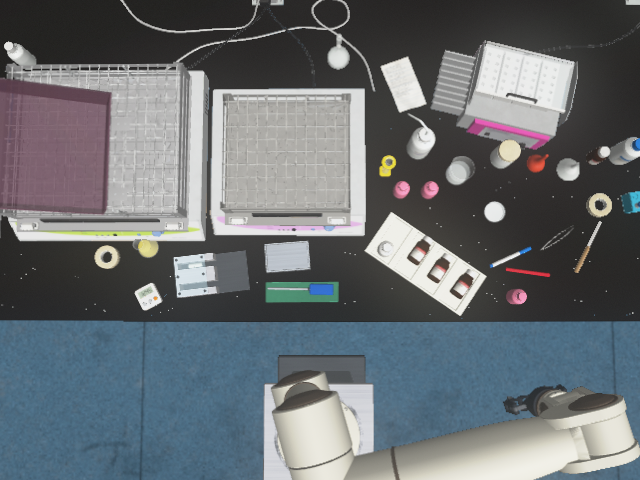

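View pics/wrist0.png

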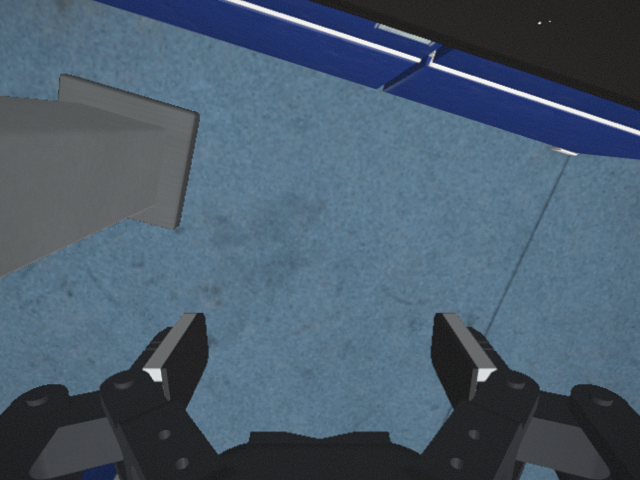

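```bash
python3 - <<'E'
from h import *
p=bot.camera('top')
im=p['color'][:,:,::-1]
a=im[230:310,130:345]; cv2.imwrite('pics/c1.png',cv2.resize(a,None,fx=3.7,fy=3.7,interpolation=cv2.INTER_CUBIC))
b=im[205:320,355:535]; cv2.imwrite('pics/c2.png',cv2.resize(b,None,fx=4.4,fy=4.4,interpolation=cv2.INTER_CUBIC))
for l in ['slot_rack','bar_a','pick','pick_tip','mat','tray','lane','tipped_a','white_a','timer','conical_flask']:
    for d in bot.look_for(p,l)[:4]:
        r=d['rect']; c=[r[0]+r[2]/2,r[1]+r[3]/2]; print(l,np.round(r,1),round(d['confidence'],2),atz(p,c,0.02)[0].round(3))
E
```

```text
slot_rack [171.5 253.3  78.1  44.1] 0.58 [0.461 0.315 0.02 ]
slot_rack [266.7 283.2  73.4  16.4] 0.46 [0.414 0.042 0.02 ]
pick [268.4 281.6  65.9  14.6] 0.77 [0.421 0.048 0.02 ]
pick_tip [269.8 280.5  64.9  14.5] 0.6 [0.425 0.045 0.02 ]
mat [265.  283.4  75.7  17.6] 0.93 [0.412 0.043 0.02 ]
tray [264.3 238.   47.1  35. ] 0.69 [0.519 0.088 0.02 ]
lane [365.8 211.4 121.  102.2] 0.67 [ 0.498 -0.319  0.02 ]
tipped_a [428.2 252.2  23.6  32. ] 0.63 [ 0.482 -0.359  0.02 ]
tipped_a [411.  235.2  19.4  31.8] 0.58 [ 0.532 -0.303  0.02 ]
tipped_a [451.1 267.7  26.3  33.2] 0.57 [ 0.434 -0.43   0.02 ]
white_a [395.6 181.7  14.6  16.5] 0.69 [ 0.715 -0.254  0.02 ]
white_a [376.2 243.8  16.6  11.9] 0.67 [ 0.536 -0.197  0.02 ]
white_a [419.6 183.7  18.4  17.6] 0.65 [ 0.707 -0.331  0.02 ]
white_a [266.  285.7  74.4  15.7] 0.65 [0.408 0.042 0.02 ]
timer [139.5 284.   23.8  24.3] 0.64 [0.4   0.489 0.02 ]
conical_flask [134.3 239.8  23.5  17.4] 0.86 [0.54  0.509 0.02 ]
```

View pics/c1.png

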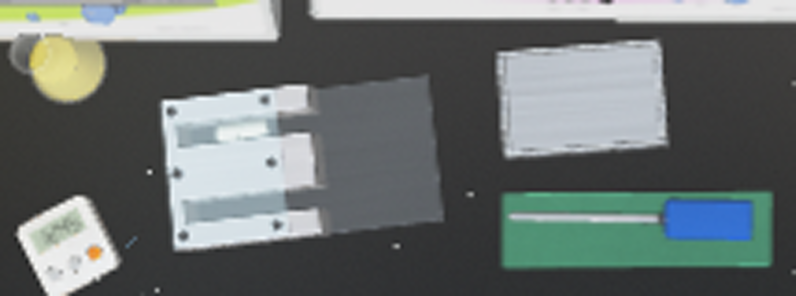

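View pics/c2.png

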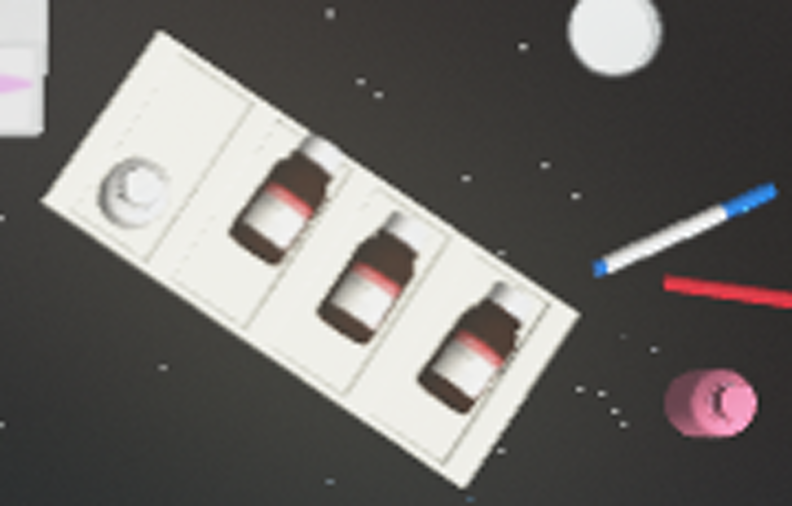

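```bash
cat >> h.py <<'E'
def cur():
    o=bot.get_obs(); return np.array(o['ee_pos'])*1000, Ro.from_euler('xyz',o['tcp_rot'],degrees=True)
def down(yaw): return Ro.from_euler('xyz',[180,0,yaw],degrees=True)
def plan(targets,step=40,ang=0.12,start=None,md=0,ma=2):
    """targets: list of (xyz mm, Rotation[,step])"""
    P,R=start or cur(); rows=[]
    for t in targets:
        X,Rt=np.array(t[0],float),t[1]; st=t[2] if len(t)>2 else step
        rv=(R.inv()*Rt).as_rotvec()
        n=int(max(1,np.ceil(np.linalg.norm(X-P)/st-1e-6),np.ceil(np.linalg.norm(rv)/ang-1e-6)))
        P0=P.copy();R0=R
        for i in range(n):
            f=(i+1)/n
            Rn=R0*Ro.from_rotvec(rv*f); Pn=P0+(X-P0)*f
            d=np.round(R.inv().apply(Pn-P),md)+0.; a=np.round((R.inv()*Rn).as_rotvec(),ma)+0.
            rows.append(list(d)+list(a)); P=P+R.apply(d); R=R*Ro.from_rotvec(a)
    for i in range(0,len(rows),5):
        print('['+', '.join('['+','.join('%g'%v for v in r)+']' for r in rows[i:i+5])+']')
    print('end',P.round(1),R.as_euler('xyz',degrees=True).round(2), len(rows),'rows')
    return P,R
def st():
    o=bot.get_obs(); print('t',round(o['time'],2),'pos',(np.array(o['ee_pos'])*1000).round(1),'rot',np.round(o['tcp_rot'],2),'F',np.round(o['wrist_force'],1),'open',round(o['opening']*1000,1),'q',np.round(o['q'],1))
E
python3 - <<'E'
from h import *
p=bot.camera('top')
# lane corners from crop c2
for n,c,off,s in [('lane',[(160,30),(42,202),(466,487),(580,315)],(355,205),4.4),('rackdark',[(428,76),(442,220)],(130,230),3.7),('racktop',[(162,100),(176,250),(307,85),(322,236)],(130,230),3.7),('bar',[(215,132),(268,130)],(130,230),3.7)]:
    for k in c:
        print(n,(atz(p,np.array(k)/s+off,{'lane':.01,'rackdark':.004,'racktop':.054,'bar':.015}[n])[0]*1000).round(0))
plan([([400,-330,330],down(16)),],step=45)
E
```

```text
lane [ 651. -220.   10.]
lane [ 534. -139.   10.]
lane [ 343. -420.   10.]
lane [ 457. -499.   10.]
rackdark [536. 215.   4.]
rackdark [420. 202.   4.]
racktop [513. 416.  54.]
racktop [396. 403.  54.]
racktop [524. 303.  54.]
racktop [407. 289.  54.]
bar [490. 383.  15.]
bar [491. 341.  15.]
[[37,-15,-10,0,0,0], [36,-15,-10,0,0,0], [37,-16,-10,0,0,0], [36,-15,-10,0,0,0], [37,-15,-10,0,0,0]]
[[36,-15,-10,0,0,0], [37,-15,-10,0,0,0], [36,-15,-10,0,0,0]]
end [ 400.1 -330.5  330.3] [-180.    -0.    16.2] 8 rows
```

>>> {"method": "servo_tool", "body": {"motion": [[[37,-15,-10,0,0,0],[36,-15,-10,0,0,0],[37,-15,-10,0,0,0],[36,-15,-10,0,0,0],[37,-15,-10,0,0,0]]]}}

```text
time: 1.3
ee_pos: [0.3092, -0.404, 0.3009]
tcp_rot: [180.0, -0.0, 16.2]
wrist_force: [0.3, -2.3, -0.2]
opening: 0.0849
```

>>> {"method": "servo_tool", "body": {"motion": [[[36,-15,-10,0,0,0],[37,-15,-10,0,0,0],[36,-15,-10,0,0,0],[0,0,0,0,0,0],[0,0,0,0,0,0]]]}}

```text
time: 1.8
ee_pos: [0.4009, -0.331, 0.3303]
tcp_rot: [180.0, 0.0, 16.3]
wrist_force: [-0.4, 0.6, -0.2]
opening: 0.0854
```

```bash
python3 - <<'E'
from h import *
st()
p=bot.camera('wrist'); save(p,'w1'); np.save('w1.npy',p,allow_pickle=True)
plan([([380,-60,340],down(0)),([350,170,340],down(0))],step=45)
E
```

```text
t 1.8 pos [ 400.9 -331.   330.3] rot [1.7999e+02 1.0000e-02 1.6320e+01] F [-0.4  0.6 -0.2] open 85.4 q [-39.5   3.5  17.6 104.1  -0.  124.1]
[[8,-38,-1,0,0,0.04], [7,-38,-2,0,0,0.04], [5,-39,-1,0,0,0.04], [3,-39,-2,0,0,0.04], [2,-39,-1,0,0,0.04]]
[[0,-38,-2,0,0,0.04], [-1,-39,-1,0,0,0.04], [-5,-38,0,0,0,0], [-5,-39,0,0,0,0], [-5,-38,0,0,0,0]]
[[-4,-39,0,0,0,0], [-5,-38,0,0,0,0], [-5,-38,0,0,0,0]]
end [350.1 169.6 340.1] [1.8e+02 2.0e-02 2.0e-01] 13 rows
```

View pics/w1.png

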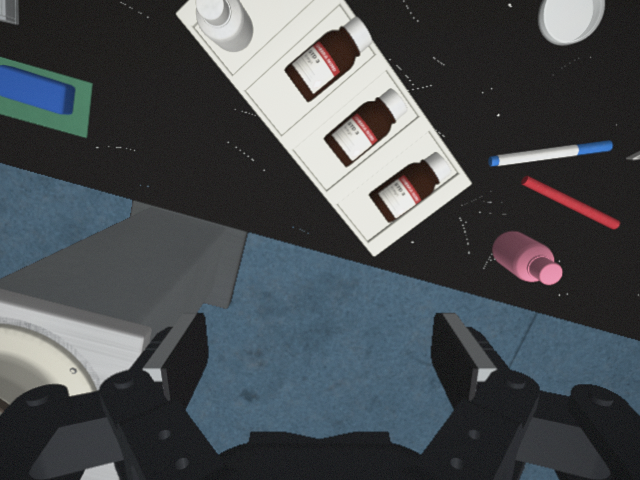

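```bash
python3 - <<'E'
from h import *
plan([([400,80,340],down(90))],step=45)
p=np.load('w1.npy',allow_pickle=True).item()
a=p['color'][0:260,170:480,::-1]; cv2.imwrite('pics/w1c.png',cv2.resize(a,None,fx=2.3,fy=2.3,interpolation=cv2.INTER_CUBIC))
E
```

```text
[[10,-36,-1,0,0,-0.12], [15,-34,-1,0,0,-0.11], [18,-33,-1,0,0,-0.12], [23,-30,-1,0,0,-0.12], [25,-27,-1,0,0,-0.12]]
[[29,-24,0,0,0,-0.11], [31,-21,-1,0,0,-0.12], [33,-17,-1,0,0,-0.12], [36,-13,-1,0,0,-0.11], [36,-9,-1,0,0,-0.12]]
[[37,-4,-1,0,0,-0.12]]
end [400.   80.  340.1] [-179.98    0.     90.15] 11 rows
```

View pics/w1c.png

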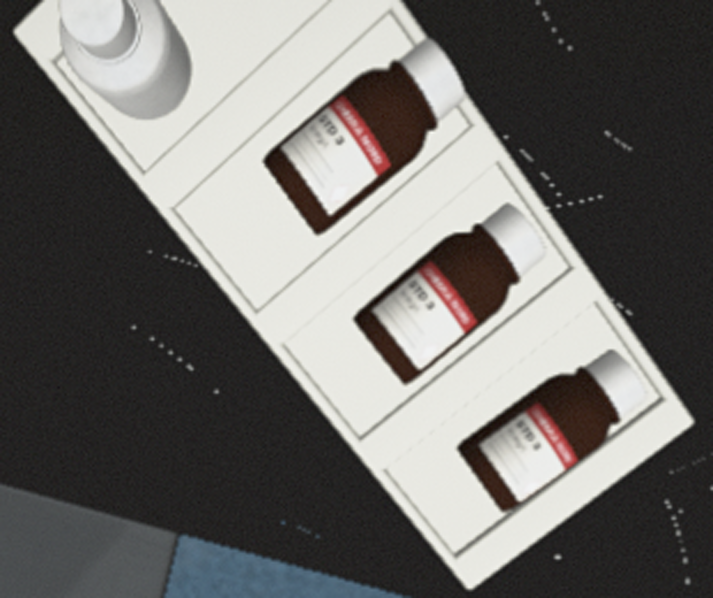

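>>> {"method": "servo_tool", "body": {"motion": [[[10,-36,-1,0,0,-0.12],[15,-34,-1,0,0,-0.11],[18,-33,-1,0,0,-0.12],[23,-30,-1,0,0,-0.12],[25,-27,-1,0,0,-0.12]]]}}

```text
time: 2.35
ee_pos: [0.3995, -0.1444, 0.335]
tcp_rot: [-180.0, 0.0, 50.2]
wrist_force: [0.3, -0.9, -0.2]
opening: 0.0851
```

>>> {"method": "servo_tool", "body": {"motion": [[[29,-24,0,0,0,-0.11],[31,-21,-1,0,0,-0.12],[33,-17,-1,0,0,-0.12],[36,-13,-1,0,0,-0.11],[36,-9,-1,0,0,-0.12]]]}}

```text
time: 2.85
ee_pos: [0.3995, 0.0431, 0.3392]
tcp_rot: [180.0, 0.0, 83.4]
wrist_force: [1.1, -0.0, 0.2]
opening: 0.0855
```

>>> {"method": "servo_tool", "body": {"motion": [[[37,-4,-1,0,0,-0.12],[0,0,0,0,0,0],[0,0,0,0,0,0]]]}}

```text
time: 3.15
ee_pos: [0.4002, 0.0796, 0.34]
tcp_rot: [-180.0, 0.0, 90.1]
wrist_force: [-0.3, -0.8, -0.3]
opening: 0.0851
```

```bash
python3 - <<'E'
from h import *
st()
p=bot.camera('wrist'); save(p,'w2'); np.save('w2.npy',p,allow_pickle=True)
E
```

```text
t 3.15 pos [400.2  79.6 340. ] rot [-1.7998e+02  3.0000e-02  9.0090e+01] F [-0.3 -0.8 -0.3] open 85.1 q [ 11.3 -11.    5.  106.1  -0.  101.2]
```

View pics/w2.png

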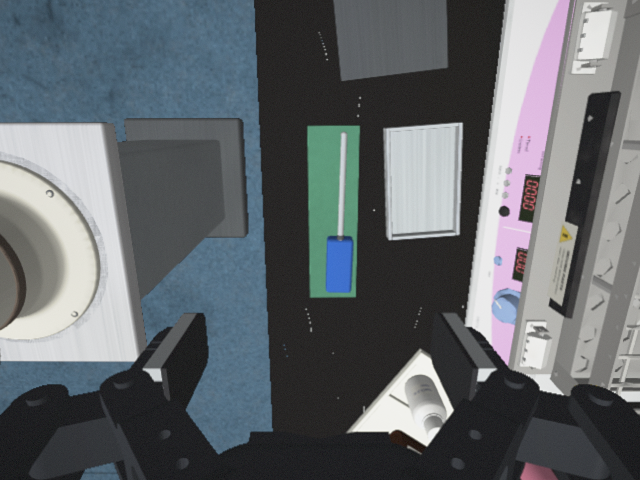

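```bash
cat >> h.py <<'E'
def mask(p,lo,hi,roi=None):
    hsv=cv2.cvtColor(p['color'],cv2.COLOR_RGB2HSV); m=cv2.inRange(hsv,np.array(lo),np.array(hi))
    if roi: k=np.zeros_like(m); x,y,w,h=roi; k[y:y+h,x:x+w]=255; m&=k
    return m
def big(m):
    cs,_=cv2.findContours(m,cv2.RETR_EXTERNAL,cv2.CHAIN_APPROX_NONE); return max(cs,key=cv2.contourArea)
E
python3 - <<'E'
from h import *
p=np.load('w2.npy',allow_pickle=True).item()
c=big(mask(p,(105,120,60),(125,255,255),(280,100,110,220)))
r=cv2.minAreaRect(c); print(r)
W=atz(p,cv2.boxPoints(r),.024)*1000; print(W.round(1), W.mean(0).round(1))
q=np.array(c)[:,0,:]; Wc=atz(p,q,.024)*1000
rr=cv2.minAreaRect(Wc[:,:2].astype(np.float32)); print('world rect',rr)
g=big(cv2.morphologyEx(mask(p,(65,60,40),(90,255,255),(280,100,110,220)),cv2.MORPH_CLOSE,np.ones((25,25)))); gw=(atz(p,g[:,0,:],.002)*1000)[:,:2].astype(np.float32); print('mat',cv2.minAreaRect(gw))
# rod
for v in (140,150,180,220,230):
    row=p['color'][v,320:357].astype(int); print(v,[tuple(x) for x in row][10:37:1] if v==180 else '')
a=p['color'][105:310,290:480,::-1]; cv2.imwrite('pics/w2c.png',cv2.resize(a,None,fx=2.9,fy=2.9,interpolation=cv2.INTER_CUBIC))
E
```

```text
((338.8294372558594, 263.9357604980469), (25.634891510009766, 55.612728118896484), 2.2025983333587646)
[[408.4 -41.3  24. ]
 [410.5  30.3  24. ]
 [440.9  29.1  24. ]
 [440.2 -42.6  24. ]] [425.   -6.1  24. ]
world rect ((424.9576721191406, -6.162593841552734), (71.98790740966797, 31.01812171936035), 88.92344665527344)
mat ((417.7521667480469, 48.20297622680664), (61.64387130737305, 215.47055053710938), 0.487865686416626)
140 
150 
180 [(np.int64(94), np.int64(151), np.int64(123)), (np.int64(93), np.int64(151), np.int64(123)), (np.int64(96), np.int64(154), np.int64(125)), (np.int64(96), np.int64(154), np.int64(125)), (np.int64(95), np.int64(153), np.int64(124)), (np.int64(95), np.int64(152), np.int64(123)), (np.int64(95), np.int64(153), np.int64(124)), (np.int64(94), np.int64(153), np.int64(123)), (np.int64(96), np.int64(153), np.int64(125)), (np.int64(149), np.int64(174), np.int64(162)), (np.int64(201), np.int64(206), np.int64(209)), (np.int64(207), np.int64(212), np.int64(217)), (np.int64(200), np.int64(206), np.int64(211)), (np.int64(188), np.int64(193), np.int64(195)), (np.int64(158), np.int64(160), np.int64(162)), (np.int64(119), np.int64(139), np.int64(130)), (np.int64(94), np.int64(149), np.int64(121)), (np.int64(93), np.int64(152), np.int64(122)), (np.int64(95), np.int64(153), np.int64(123)), (np.int64(92), np.int64(149), np.int64(121)), (np.int64(95), np.int64(154), np.int64(123)), (np.int64(95), np.int64(154), np.int64(123)), (np.int64(96), np.int64(154), np.int64(124)), (np.int64(95), np.int64(154), np.int64(124)), (np.int64(94), np.int64(151), np.int64(121)), (np.int64(96), np.int64(153), np.int64(124)), (np.int64(93), np.int64(150), np.int64(121))]
220 
230
```

View pics/w2c.png

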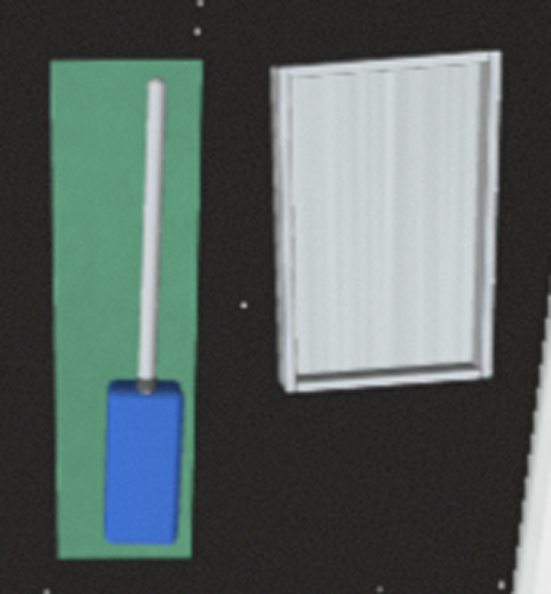

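```bash
python3 - <<'E'
from h import *
p=np.load('w2.npy',allow_pickle=True).item()
W=atz(p,[(343.8,132.6),(340.7,237.8)],.021)*1000; print(W.round(1)); d=W[0]-W[1]; print(np.degrees(np.arctan2(d[1],d[0])))
hs=cv2.cvtColor(p['color'],cv2.COLOR_RGB2HSV)
pts=[]
for v in range(140,230,5):
    s=hs[v,325:356,1].astype(float); w=np.clip(70-s,0,None); pts.append((325+(w*np.arange(31)).sum()/w.sum(),v))
W=atz(p,pts,.021)*1000; k=np.polyfit(W[:,1],W[:,0],1); print('rod slope dx/dy',k, 'yaw',90-np.degrees(np.arctan(k[0])), 'x at y=-6',np.polyval(k,-6))
# tray corners rim z=18
T=np.array([(272,68),(500,53),(491,376),(285,391)])/2.9+[290,105]; print((atz(p,T,.018)*1000).round(1), (atz(p,T,.018)*1000).mean(0))
plan([([400,220,340],down(90))],step=45)
E
```

```text
[[428.2 147.7  21. ]
 [426.9  26.8  21. ]]
89.37869454586202
rod slope dx/dy [1.81408388e-02 4.25504482e+02] yaw 88.9607204965361 x at y=-6 425.3956365338078
[[472.6 152.1  18. ]
 [559.3 157.8  18. ]
 [569.6  30.   18. ]
 [484.5  23.5  18. ]] [521.50697427  90.84600067  18.        ]
[[35,0,0,0,0,0], [35,0,0,0,0,0], [36,0,0,0,0,0], [35,0,0,0,0,0]]
end [400.3 220.1 340. ] [-1.7998e+02  2.0000e-02  9.0000e+01] 4 rows
```

>>> {"method": "servo_tool", "body": {"motion": [[[35,0,0,0,0,0],[35,0,0,0,0,0],[36,0,0,0,0,0],[35,0,0,0,0,0],[0,0,0,0,0,0]]]}}

```text
time: 3.7
ee_pos: [0.4006, 0.2222, 0.3394]
tcp_rot: [-179.9, 0.0, 90.1]
wrist_force: [0.3, -0.1, 0.4]
opening: 0.0851
```

>>> {"method": "servo_tool", "body": {"motion": [[[0,0,0,0,0,0]]]}}

```text
time: 3.8
ee_pos: [0.4005, 0.2201, 0.34]
tcp_rot: [-180.0, 0.0, 90.0]
wrist_force: [-0.6, 0.1, -0.3]
opening: 0.0856
```

```bash
python3 - <<'E'
from h import *
st()
p=bot.camera('wrist'); save(p,'w3'); np.save('w3.npy',p,allow_pickle=True)
for l in ['slot_rack','bar_a','timer','conical_flask']:
    for d in bot.look_for(p,l)[:3]: print(l,np.round(d['rect'],1),d['confidence'])
for y in (180,300,420): print(proj(p,[[.42,.2+y*0,.0],[.46,.4,.05]]).round())
a=p['color'][60:300,250:520,::-1]; cv2.imwrite('pics/w3c.png',cv2.resize(a,None,fx=2.5,fy=2.5,interpolation=cv2.INTER_CUBIC))
E
```

```text
t 3.8 pos [400.5 220.1 340. ] rot [-1.7997e+02  4.0000e-02  9.0030e+01] F [-0.6  0.1 -0.3] open 85.6 q [ 28.8  -4.6  10.7 105.3  -0.  118.8]
slot_rack [318.4   0.  127.2 207.1] 0.56
timer [324.7 250.9  26.4 135.9] 0.43
[[334. 207.]
 [381.  10.]]
[[334. 207.]
 [381.  10.]]
[[334. 207.]
 [381.  10.]]
```

View pics/w3.png

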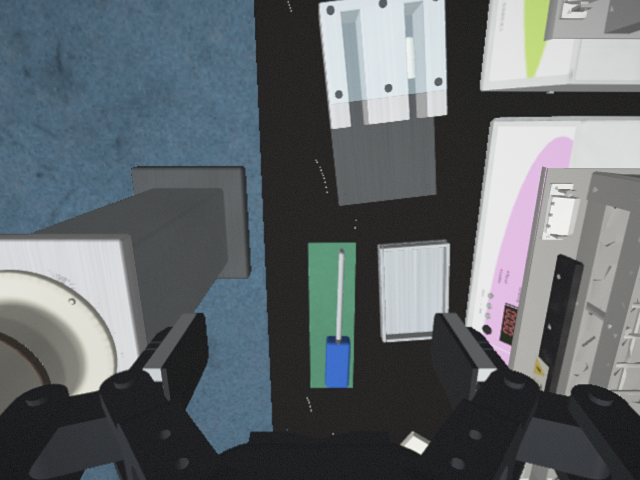

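>>> {"method": "servo_tool", "body": {"motion": [[[40,0,0,0,0,0],[40,0,0,0,0,0],[40,0,0,0,0,0],[0,0,0,0,0,0],[0,0,0,0,0,0]]]}}

```text
time: 4.55
ee_pos: [0.3999, 0.341, 0.3399]
tcp_rot: [-180.0, 0.0, 90.1]
wrist_force: [-0.5, 0.1, -0.5]
opening: 0.0853
```

```bash
python3 - <<'E'
from h import *
st()
p=bot.camera('wrist'); save(p,'w4'); np.save('w4.npy',p,allow_pickle=True)
a=p['color'][80:350,285:495,::-1]; cv2.imwrite('pics/w4c.png',cv2.resize(a,None,fx=2.2,fy=2.2,interpolation=cv2.INTER_CUBIC))
E
```

```text
t 4.55 pos [399.9 341.  339.9] rot [-1.7996e+02  5.0000e-02  9.0150e+01] F [-0.5  0.1 -0.5] open 85.3 q [ 40.5   4.8  20.1 105.3  -0.  130.3]
```

View pics/w4c.png

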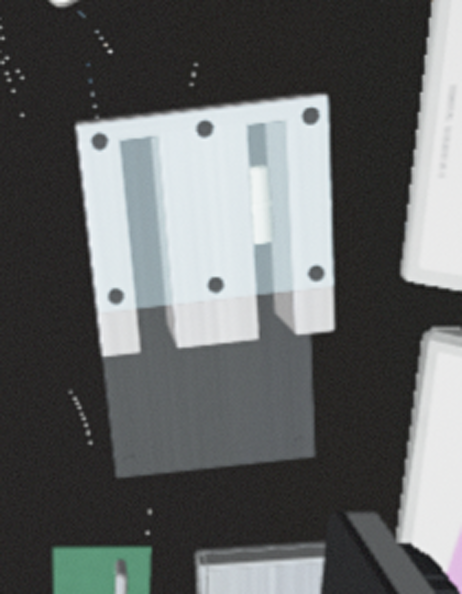

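```bash
python3 - <<'E'
from h import *
from scipy.optimize import least_squares
p=np.load('w4.npy',allow_pickle=True).item()
C=[((116,477),(-90,59,4)),((315,456),(-90,-59,4)),((77,123),(114,59,56)),((328,95),(114,-59,56)),((103,356),(0,59,52)),((334,331),(0,-59,52)),((139,352),(0,39,52)),((178,348),(0,21,52)),((259,340),(0,-21,52)),((297,334),(0,-39,52)),((98,312),(24,59,56)),((333,287),(24,-59,56))]
uv=np.array([c[0] for c in C])/2.2+[285,80]; X=np.array([c[1] for c in C],float)
def w(v,X):
    c,s=np.cos(v[2]),np.sin(v[2]); return np.c_[v[0]+c*X[:,0]-s*X[:,1],v[1]+s*X[:,0]+c*X[:,1],X[:,2]]/1000
f=lambda v:(proj(p,w(v,X))-uv).ravel()
s=least_squares(f,[470,300,1.6],loss='soft_l1'); print(s.x[:2],np.degrees(s.x[2])); print(f(s.x).reshape(-1,2).round(1))
v=s.x; np.save('rack.npy',v)
B=np.array([(252,166),(268,166),(272,243),(254,243),(260,166),(262,243)])/2.2+[285,80]
W=atz(p,B,.017)*1000
c,sn=np.cos(v[2]),np.sin(v[2])
d=W[:,:2]-v[:2]; print('bar rack xy',np.c_[c*d[:,0]+sn*d[:,1],-sn*d[:,0]+c*d[:,1]].round(1))
E
```

```text
[472.82048017 299.14427498] 96.6825420547477
[[-0.4  0.2]
 [-0.1  0.2]
 [-0.4  0.7]
 [ 1.6 -0.3]
 [-0.6  0.1]
 [ 0.5 -0.2]
 [ 0.9 -0. ]
 [-0.7  0. ]
 [ 0.2 -0.5]
 [-0.8  0.4]
 [-0.6  0.2]
 [ 1.5 -0.6]]
bar rack xy [[ 82.3 -28.6]
 [ 81.4 -36.8]
 [ 41.3 -37. ]
 [ 42.4 -27.5]
 [ 81.8 -32.7]
 [ 41.9 -31.7]]
```

```bash
python3 - <<'E'
from h import *
plan([([425,0,200],down(89)),([425.3,-6.5,80],down(89)),([425.3,-6.5,24],down(89),20)],step=48,ma=3)
E
```

```text
[[-43,3,18,0,0,0.002], [-42,3,17,0,0,0.003], [-43,3,18,0,0,0.002], [-42,4,17,0,0,0.003], [-43,3,18,0,0,0.002]]
[[-42,4,17,0,0,0.002], [-43,4,18,0,0,0.003], [-42,3,17,0,0,0.002], [-2,0,40,0,0,0], [-2,1,40,0,0,0]]
[[-3,0,40,0,0,0], [0,0,19,0,0,0], [0,0,19,0,0,0], [0,0,18,0,0,0]]
end [425.5  -6.9  24.5] [-1.7999e+02  2.0000e-02  8.9010e+01] 14 rows
```

>>> {"method": "servo_tool", "body": {"motion": [[[-43,3,18,0,0,0.002],[-42,3,17,0,0,0.003],[-43,3,18,0,0,0.002],[-42,4,17,0,0,0.003],[-43,3,18,0,0,0.002]]], "gripper": 60, "newtons": 60}}

```text
time: 5.1
ee_pos: [0.4147, 0.1252, 0.2522]
tcp_rot: [179.9, -0.0, 89.3]
wrist_force: [1.0, 0.6, 0.2]
opening: 0.06
```

>>> {"method": "servo_tool", "body": {"motion": [[[-42,4,17,0,0,0.002],[-43,4,18,0,0,0.003],[-42,3,17,0,0,0.002],[-2,0,40,0,0,0],[-2,1,40,0,0,0]]]}}

```text
time: 5.6
ee_pos: [0.4254, -0.0057, 0.1202]
tcp_rot: [179.8, 0.0, 88.7]
wrist_force: [-0.0, 0.8, -1.1]
opening: 0.06
```

>>> {"method": "servo_tool", "body": {"motion": [[[-3,0,40,0,0,0],[0,0,0,0,0,0],[0,0,0,0,0,0]]]}}

```text
time: 5.9
ee_pos: [0.4252, -0.0068, 0.0815]
tcp_rot: [180.0, 0.0, 88.9]
wrist_force: [0.6, 0.9, 1.0]
opening: 0.0598
```

```bash
python3 - <<'E'
from h import *
st()
p=bot.camera('wrist'); save(p,'w5')
plan([([425.3,-6.5,24],down(89),20)],md=1,ma=3)
E
```

```text
t 5.9 pos [425.2  -6.8  81.5] rot [179.98   0.    88.94] F [0.6 0.9 1. ] open 59.8 q [ -0.9 -12.2 -24.9  77.3  -0.   90.1]
[[0,-0.3,19.5,0.001,0,0], [0,-0.4,19.6,0.001,0,0], [0,-0.3,19.5,0.001,0,0]]
end [425.3  -6.5  24. ] [-179.97    0.     88.98] 3 rows
```

View pics/w5.png

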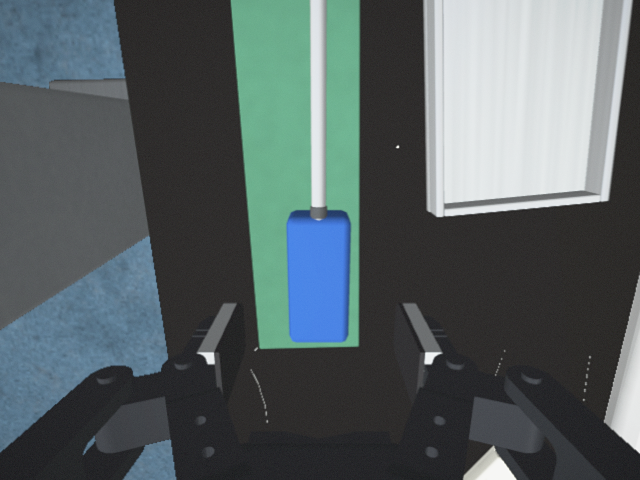

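>>> {"method": "servo_tool", "body": {"motion": [[[0,0,20,0,0,0],[0,0,20,0,0,0],[0,0,17,0,0,0],[0,0,0,0,0,0],[0,0,0,0,0,0]]]}}

```text
time: 6.45
ee_pos: [0.4267, -0.0061, 0.0254]
tcp_rot: [179.9, -0.0, 89.0]
wrist_force: [0.5, 0.2, 0.4]
opening: 0.06
```

>>> {"method": "servo_tool", "body": {"motion": [[[0,0,0,0,0,0],[0,0,0,0,0,0],[0,0,0,0,0,0],[0,0,0,0,0,0],[0,0,0,0,0,0]]], "gripper": 0, "newtons": 60}}

```text
time: 6.95
ee_pos: [0.4266, -0.0061, 0.025]
tcp_rot: [179.9, -0.0, 89.0]
wrist_force: [-0.3, -0.1, 7.5]
opening: 0.0312
```

>>> {"method": "servo_tool", "body": {"motion": [[[0,0,0,0,0,0],[0,0,0,0,0,0],[0,0,-10,0,0,0],[0,0,-20,0,0,0],[0,0,-20,0,0,0]]]}}

```text
time: 7.45
ee_pos: [0.4254, -0.0061, 0.0745]
tcp_rot: [-180.0, 0.0, 89.0]
wrist_force: [1.0, 0.4, -0.4]
opening: 0.0304
```

>>> {"method": "servo_tool", "body": {"motion": [[[0,0,-20,0,0,0],[0,0,0,0,0,0],[0,0,0,0,0,0]]]}}

```text
time: 7.75
ee_pos: [0.4258, -0.0061, 0.0936]
tcp_rot: [180.0, 0.0, 89.0]
wrist_force: [-0.0, 0.3, -1.1]
opening: 0.0308
```

```bash
python3 - <<'E'
from h import *
st()
p=bot.camera('wrist'); save(p,'w6'); np.save('w6.npy',p,allow_pickle=True)
t=bot.camera('top'); save(t,'t6')
E
```

```text
t 7.75 pos [425.8  -6.1  93.6] rot [179.95   0.    89.03] F [-0.   0.3 -1.1] open 30.8 q [ -0.8 -12.4 -23.7  78.6  -0.   90.2]
```

View pics/w6.png

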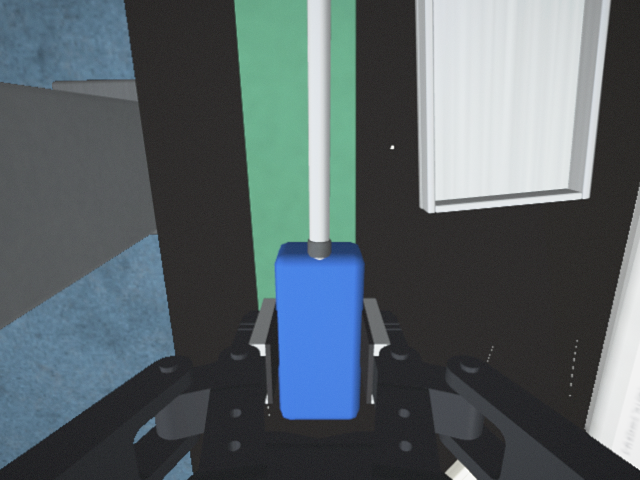

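```bash
cat >> h.py <<'E'
rk=np.array([472.8,299.1]); ry=96.68; OFF=np.array([155.,0,23.])
def rack(x,y):
    c,s=np.cos(np.radians(ry)),np.sin(np.radians(ry)); return np.array([rk[0]+c*x-s*y, rk[1]+s*x+c*y])
def tip(x,z,y=-30,tilt=0,yaw=None):
    R=down(ry if yaw is None else yaw)*Ro.from_rotvec([0,-np.radians(tilt),0]); T=np.r_[rack(x,y),z]
    return T-R.apply(OFF),R
E
python3 - <<'E'
from h import *
plan([tip(-18,70),tip(-18,40)+(20,)],step=40,md=0,ma=3)
E
```

```text
[[28,19,0,0,0,-0.027], [27,20,0,0,0,-0.026], [27,20,0,-0.001,0,-0.027], [26,22,-1,0,0,-0.027], [25,21,0,0,0,-0.027]]
[[0,0,15,0,0,0], [0,0,15,0,0,0]]
end [522.3 130.6  63.3] [-179.99   -0.     96.7 ] 7 rows
```

>>> {"method": "servo_tool", "body": {"motion": [[[28,19,0,0,0,-0.027],[27,20,0,0,0,-0.026],[27,20,0,0,0,-0.027],[26,22,-1,0,0,-0.027],[25,21,0,0,0,-0.027]]], "newtons": 80}}

```text
time: 8.35
ee_pos: [0.523, 0.1317, 0.0931]
tcp_rot: [-179.9, 0.0, 96.8]
wrist_force: [1.0, -0.6, 0.3]
opening: 0.03
```

>>> {"method": "servo_tool", "body": {"motion": [[[0,0,15,0,0,0],[0,0,15,0,0,0],[0,0,0,0,0,0],[0,0,0,0,0,0]]]}}

```text
time: 8.75
ee_pos: [0.5218, 0.1297, 0.0635]
tcp_rot: [-179.9, 0.0, 96.6]
wrist_force: [0.7, -0.8, 0.7]
opening: 0.0301
```

```bash
python3 - <<'E'
from h import *
st()
P,R=cur(); T=P+R.apply(OFF); print('tip',T)
for n in ['scene','top','wrist']:
    p=bot.camera(n); save(p,'a_'+n); 
    u=proj(p,[T/1000, (P+R.apply([155,0,5.5-21+23-7.]))/1000])[0]; print(n,proj(p,[T/1000,(P+R.apply([155,0,5.5]))/1000,np.r_[rack(0,-30),4]/1000]).round(1).tolist())
    if n!='wrist':
        im=p['color'][:,:,::-1].copy(); x,y=int(u[0]),int(u[1]); cv2.imwrite('pics/ac_'+n+'.png',cv2.resize(im[max(0,y-40):y+40,x-60:x+60],None,fx=6,fy=6,interpolation=cv2.INTER_CUBIC)); print(x-60,y-40)
E
```

```text
t 8.75 pos [521.8 129.7  63.5] rot [-1.7989e+02  2.0000e-02  9.6650e+01] F [ 0.7 -0.8  0.7] open 30.1 q [ 14.    4.  -11.7  74.5  -0.   97.3]
tip [503.81560164 283.68524744  40.46035795]
scene [[282.8, 294.3], [282.6, 291.3], [280.5, 304.9]]
222 254
top [[220.2, 260.4], [219.1, 259.9], [216.1, 261.6]]
160 220
wrist [[313.6, -147.4], [312.9, -192.4], [317.1, -144.1]]
```

View pics/a_wrist.png

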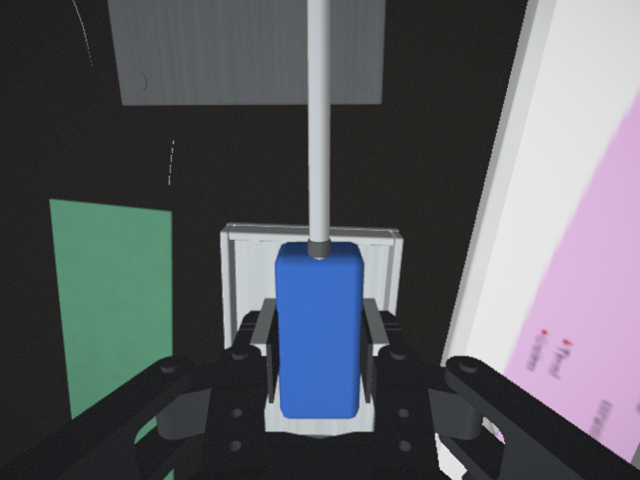

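View pics/ac_scene.png

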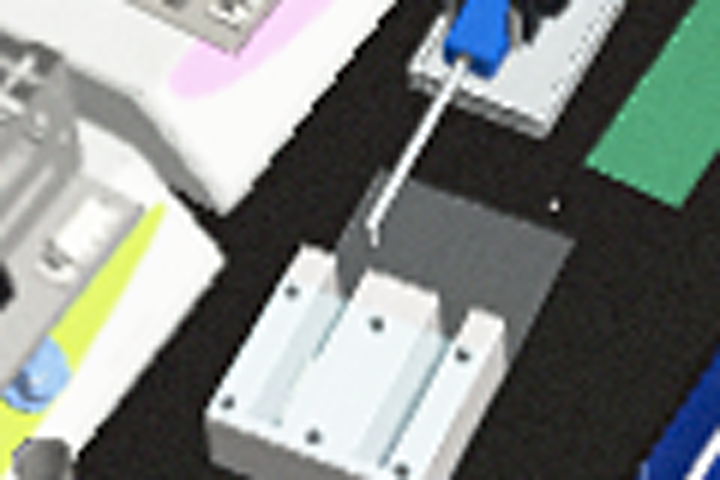

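View pics/ac_top.png

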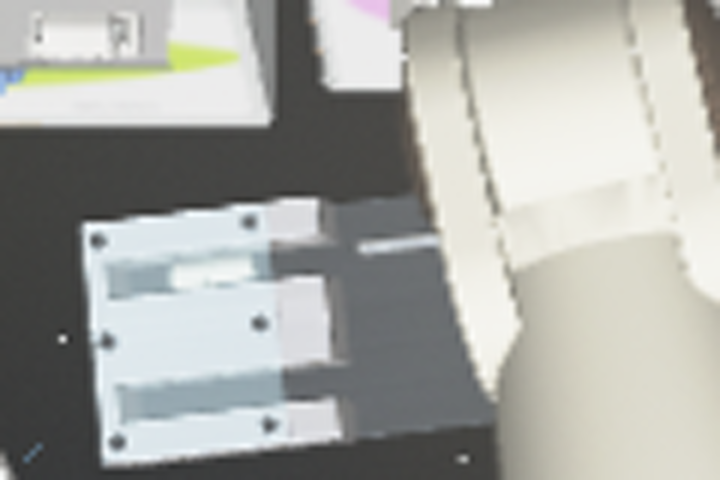

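```bash
cat > ov.py <<'E'
from h import *
def overlay(n,out,f=8,box=None,OFF=OFF):
    P,R=cur(); p=bot.camera(n)
    T=P+R.apply(OFF); u=proj(p,[T/1000])[0]; x0,y0=(int(u[0])-55,int(u[1])-37) if box is None else box
    w,h=100,75
    im=cv2.resize(p['color'][y0:y0+h,x0:x0+w,::-1],None,fx=f,fy=f,interpolation=cv2.INTER_CUBIC)
    def L(A,B,col):
        q=(proj(p,[np.array(A)/1000.,np.array(B)/1000.])-[x0,y0]+.5)*f
        cv2.line(im,tuple(int(v) for v in q[0]),tuple(int(v) for v in q[1]),col,1,cv2.LINE_AA)
    for y in (59,39,21,-21,-39,-59):
        L(np.r_[rack(0,y),52],np.r_[rack(24,y),52],(0,0,255)); L(np.r_[rack(0,y),52],np.r_[rack(0,y),4],(0,0,255))
    for a,b in ((59,39),(21,-21),(-39,-59)): L(np.r_[rack(0,a),52],np.r_[rack(0,b),52],(0,0,255))
    for y in (-21,-39): L(np.r_[rack(0,y),4],np.r_[rack(105,y),4],(0,255,255))
    L(np.r_[rack(114,59),56],np.r_[rack(114,-59),56],(0,0,255))
    L(np.r_[rack(-90,59),4],np.r_[rack(-90,-59),4],(0,0,255))
    for s in (-3.5,3.5): L(P+R.apply([35,s,OFF[2]-17.5]),P+R.apply([158.5,s,OFF[2]-17.5]),(0,255,0))
    L(P+R.apply([155,0,OFF[2]]),P+R.apply([155,0,OFF[2]-17.5]),(0,255,0))
    cv2.imwrite('pics/'+out+'.png',im)
E
python3 - <<'E'
from ov import *
overlay('top','o1t'); overlay('scene','o1s')
E
```

```text
(no output)
```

View pics/o1t.png

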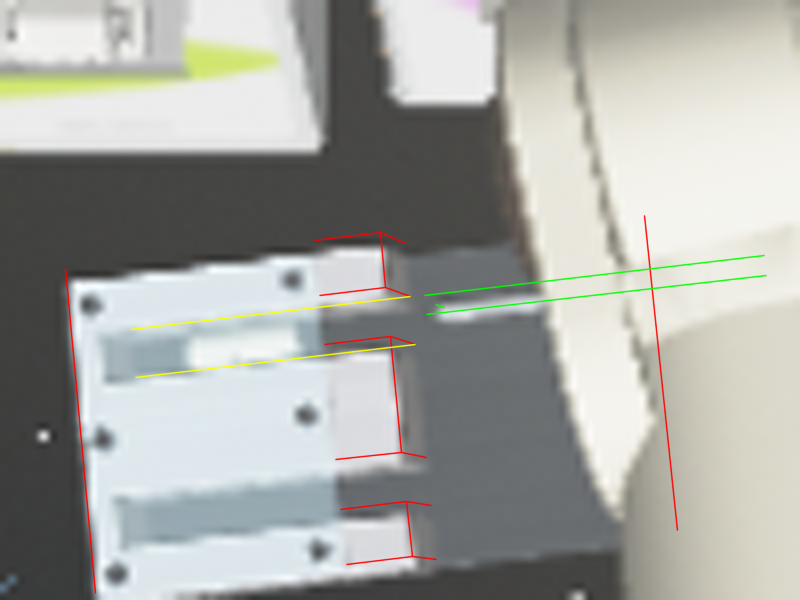

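View pics/o1s.png

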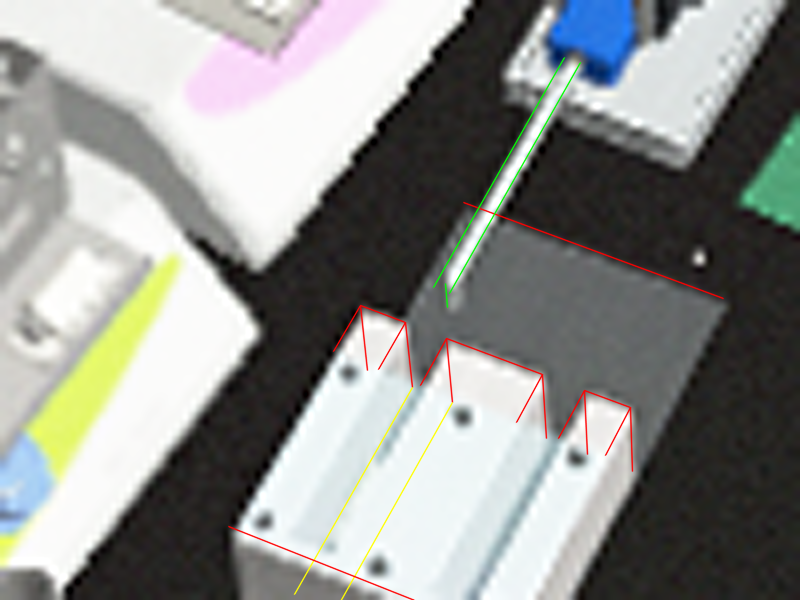

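```bash
python3 - <<'E'
from h import *
s=plan([tip(-18,26,-31),tip(95,26,-31)],step=20,md=1,ma=3)
E
```

```text
[[0.5,0.7,16.1,0.001,0,0], [18.8,0,0,0,0,0], [18.9,0,0,0,0,0], [18.8,0,0,0,0,0], [18.8,0,0,0,0,0]]
[[18.9,0,0,0,0,0], [18.8,0,0,0,0,0]]
end [510.6 243.1  49. ] [ 1.7999e+02 -1.0000e-02  9.6670e+01] 7 rows
```

>>> {"method": "servo_tool", "body": {"motion": [[[0,0.5,7,0,0,0],[0,0.5,7,0,0,0],[0,0,0,0,0,0],[0,0,0,0,0,0]]]}}

```text
time: 9.4
ee_pos: [0.5235, 0.1306, 0.0498]
tcp_rot: [-179.9, 0.0, 96.7]
wrist_force: [0.3, -0.5, 0.1]
opening: 0.03
```

>>> {"method": "servo_tool", "body": {"motion": [[[19,0,0,0,0,0],[19,0,0,0,0,0],[0,0,0,0,0,0],[0,0,0,0,0,0]]]}}

```text
time: 9.8
ee_pos: [0.5193, 0.1685, 0.0503]
tcp_rot: [180.0, 0.0, 96.8]
wrist_force: [-0.1, 0.9, -0.3]
opening: 0.0303
```

```bash
python3 - <<'E'
from ov import *
st(); P,R=cur(); print(P+R.apply(OFF), rack(20,-31))
overlay('top','o2t'); overlay('scene','o2s')
E
```

```text
t 9.8 pos [519.3 168.5  50.3] rot [1.800e+02 1.000e-02 9.676e+01] F [-0.1  0.9 -0.3] open 30.3 q [ 18.    5.4 -11.7  73.   -0.  101.2]
[501.07022327 322.44228345  27.3198635 ] [501.2630698  322.57027179]
```

View pics/o2t.png

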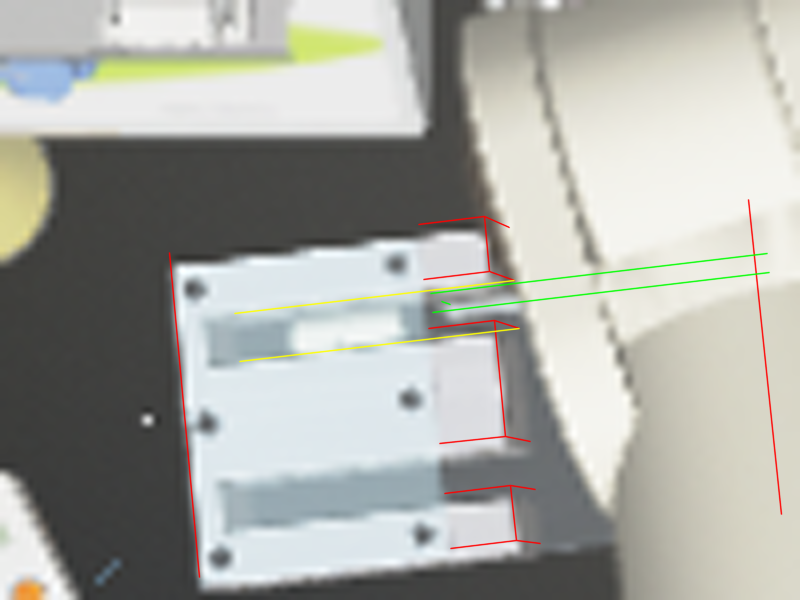

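View pics/o2s.png

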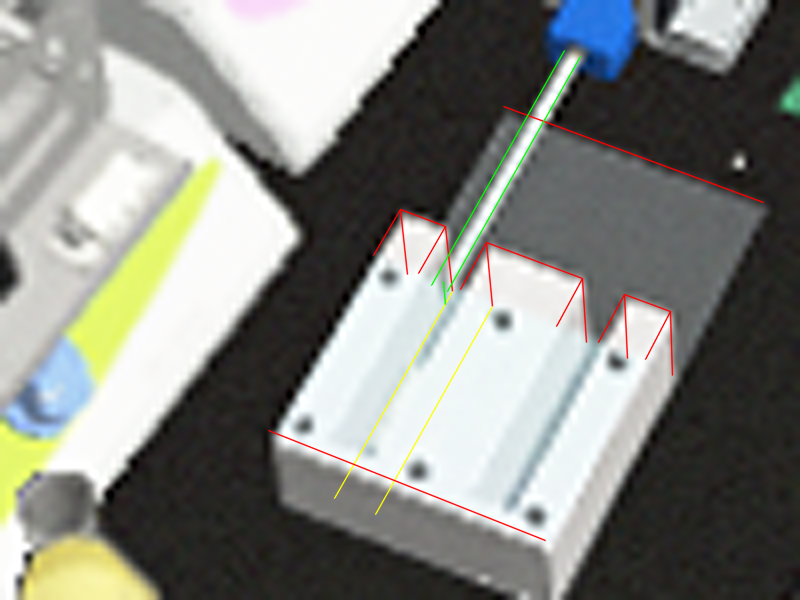

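>>> {"method": "servo_tool", "body": {"motion": [[[10,0,1,0,0,0],[15,0,0,0,0,0],[15,0,0,0,0,0],[15,0,0,0,0,0],[10,0,0,0,0,0]]]}}

```text
time: 10.4
ee_pos: [0.5114, 0.2348, 0.0492]
tcp_rot: [-180.0, -0.0, 96.8]
wrist_force: [-0.3, -0.6, -0.9]
opening: 0.03
```

>>> {"method": "servo_tool", "body": {"motion": [[[10,0,0,0,0,0],[0,0,0,0,0,0],[0,0,0,0,0,0]]]}}

```text
time: 10.7
ee_pos: [0.5105, 0.243, 0.0492]
tcp_rot: [-180.0, 0.0, 96.7]
wrist_force: [-0.3, 0.8, -1.1]
opening: 0.03
```

```bash
python3 - <<'E'
from ov import *
st(); P,R=cur(); print(P+R.apply(OFF), rack(95,-31))
overlay('top','o3t'); overlay('scene','o3s')
E
```

```text
t 10.7 pos [510.5 243.   49.2] rot [-1.7999e+02  2.0000e-02  9.6730e+01] F [-0.3  0.8 -1.1] open 30.0 q [ 25.5   8.   -8.9  73.1  -0.  108.7]
[492.27811935 396.93623353  26.13868204] [492.53876619 397.0611204 ]
```

View pics/o3t.png

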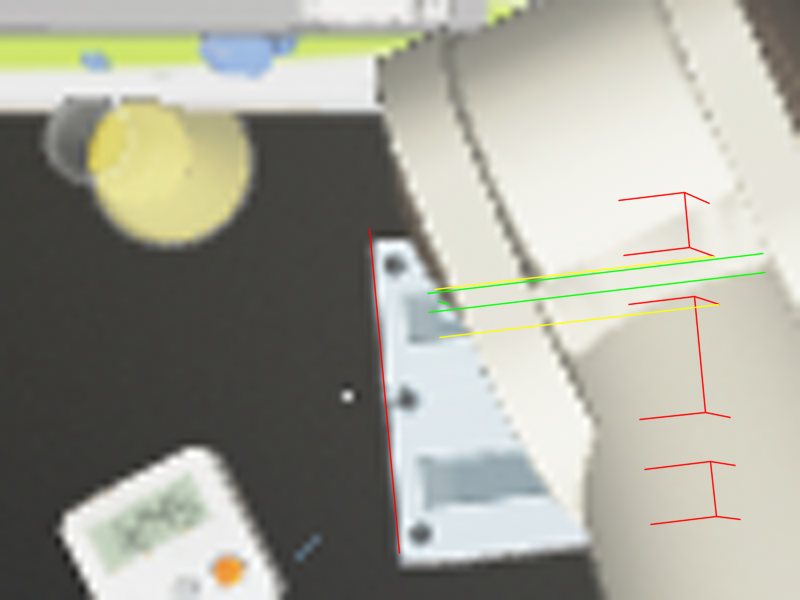

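View pics/o3s.png

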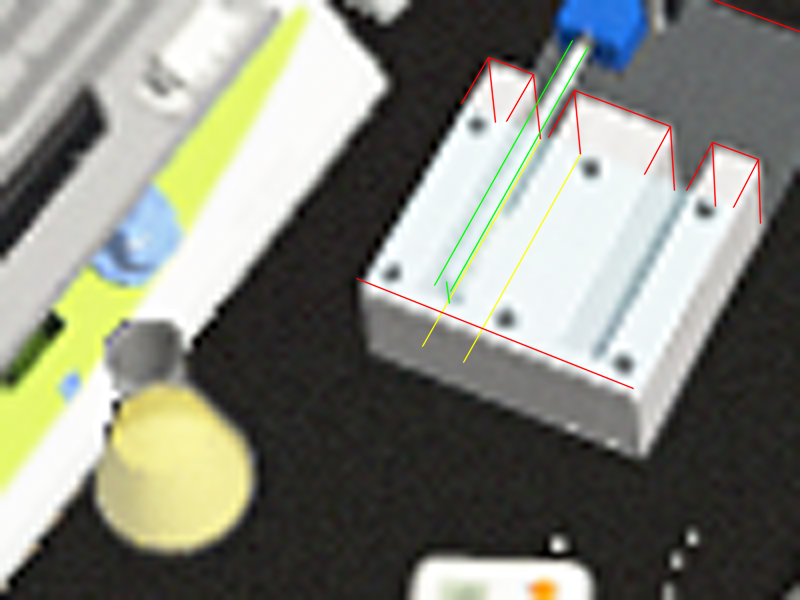

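>>> {"method": "servo_tool", "body": {"motion": [[[0,0,4,0,0,0],[0,0,4,0,0,0],[0,0,3,0,0,0],[0,0,0,0,0,0],[0,0,0,0,0,0]]]}}

```text
time: 11.3
ee_pos: [0.5105, 0.2428, 0.0382]
tcp_rot: [-180.0, 0.0, 96.7]
wrist_force: [-0.1, 0.3, -1.7]
opening: 0.0301
```

>>> {"method": "servo_tool", "body": {"motion": [[[0,0,3,0,0,0],[0,0,3,0,0,0],[0,0,3,0,0,0],[0,0,0,0,0,0],[0,0,0,0,0,0]]]}}

```text
time: 11.8
ee_pos: [0.5105, 0.2429, 0.0292]
tcp_rot: [-180.0, 0.0, 96.7]
wrist_force: [0.6, -0.4, -0.8]
opening: 0.0305
```

```bash
python3 - <<'E'
from ov import *
st(); P,R=cur(); print(P+R.apply(OFF))
t1=tip(95,6,-31); 
plan([tip(50,6.0,-31,0),tip(-9,6,-31,8)],step=15,md=1,ma=3)
E
```

```text
t 11.8 pos [510.5 242.9  29.2] rot [-1.7999e+02  1.0000e-02  9.6710e+01] F [ 0.6 -0.4 -0.8] open 30.5 q [ 25.4   8.7 -10.4  70.9  -0.  108.7]
[492.38413407 396.82659056   6.14843507]
[[-14.9,0,0.1,0,0,0], [-15,0.1,0,0,0,0], [-14.9,0,0.1,0,0,0], [-13.6,0,-5.3,0,-0.035,0], [-13.7,0,-4.9,0,-0.035,0]]
[[-13.9,0,-4.4,0,-0.035,0], [-14.1,0,-3.9,0,-0.035,0]]
end [522.2 144.5  50.4] [-179.99    8.03   96.71] 7 rows
```

```bash
python3 - <<'E'
from h import *
a=tip(95,6.1,-31)
plan([tip(70,6,-31,0),tip(20,6,-31,8),tip(-10,6,-31,8)],step=11,md=1,ma=3,start=a)
E
```

```text
[[-8.3,0,0,0,0,0], [-8.4,0,0.1,0,0,0], [-8.3,0,0,0,0,0], [-9.1,0,-4.3,0,-0.028,0], [-9.1,0,-4,0,-0.028,0]]
[[-9.3,0,-3.7,0,-0.028,0], [-9.4,0,-3.5,0,-0.028,0], [-9.5,0,-3.3,0,-0.028,0], [-9.9,0,1.4,0,0,0], [-9.9,0,1.4,0,0,0]]
[[-9.9,0,1.4,0,0,0]]
end [522.2 143.5  50.4] [180.     8.02  96.68] 11 rows
```

>>> {"method": "servo_tool", "body": {"motion": [[[-8,0,0,0,0,0],[-8.5,0,0,0,0,0],[-8.5,0,0,0,0,0],[-9,0,-4.3,0,-0.028,0],[-9,0,-4,0,-0.028,0]]]}}

```text
time: 12.3
ee_pos: [0.5158, 0.1991, 0.0383]
tcp_rot: [180.0, 3.3, 96.7]
wrist_force: [0.4, -0.4, -1.3]
opening: 0.0304
```

>>> {"method": "servo_tool", "body": {"motion": [[[-9.3,0,-3.7,0,-0.028,0],[-9.4,0,-3.5,0,-0.028,0],[-9.5,0,-3.3,0,-0.028,0],[-9.9,0,1.4,0,0,0],[0,0,0,0,0,0]]]}}

```text
time: 12.8
ee_pos: [0.52, 0.1624, 0.0507]
tcp_rot: [-180.0, 8.0, 96.7]
wrist_force: [0.3, 0.7, -1.3]
opening: 0.0303
```

>>> {"method": "servo_tool", "body": {"motion": [[[0,0,0,0,0,0]]]}}

```text
time: 12.9
ee_pos: [0.5199, 0.1631, 0.0505]
tcp_rot: [-180.0, 8.0, 96.7]
wrist_force: [0.1, -0.7, -1.4]
opening: 0.0305
```

```bash
python3 - <<'E'
from ov import *
st(); P,R=cur(); print(P+R.apply(OFF), rack(10,-31))
overlay('top','o4t'); overlay('scene','o4s')
E
```

```text
t 12.9 pos [519.9 163.1  50.5] rot [-179.99    8.     96.67] F [ 0.1 -0.7 -1.4] open 30.5 q [ 21.2   7.1 -10.1  74.8  -7.7 104.7]
[502.39412024 312.36943639   6.13375389] [502.42631028 312.63815864]
```

View pics/o4s.png

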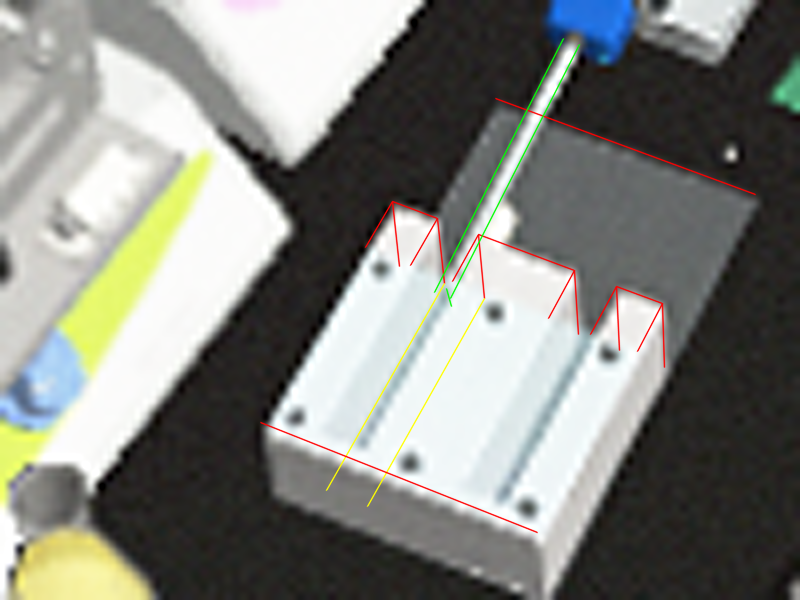

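>>> {"method": "servo_tool", "body": {"motion": [[[-8,0,1.1,0,0,0],[-8,0,1.1,0,0,0],[-8,0,1.1,0,0,0],[0,0,0,0,0,0],[0,0,0,0,0,0]]]}}

```text
time: 13.5
ee_pos: [0.5228, 0.1389, 0.0508]
tcp_rot: [180.0, 8.0, 96.7]
wrist_force: [-0.2, -0.9, -0.7]
opening: 0.03
```

```bash
python3 - <<'E'
from ov import *
st(); P,R=cur(); print(P+R.apply(OFF), rack(-14,-31))
overlay('top','o5t'); overlay('scene','o5s')
p=bot.camera('wrist'); save(p,'w7')
E
```

```text
t 13.5 pos [522.8 138.9  50.8] rot [179.99   8.02  96.66] F [-0.2 -0.9 -0.7] open 30.0 q [ 18.7   6.2 -11.   74.5  -7.8 102.2]
[505.37750564 288.19515621   6.42614028] [505.21808743 288.80108708]
```

View pics/o5s.png

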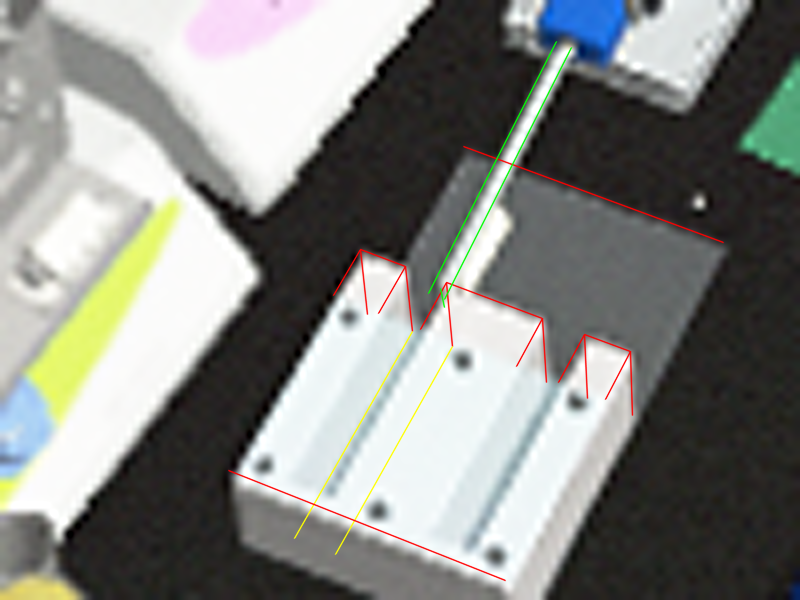

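View pics/o5t.png

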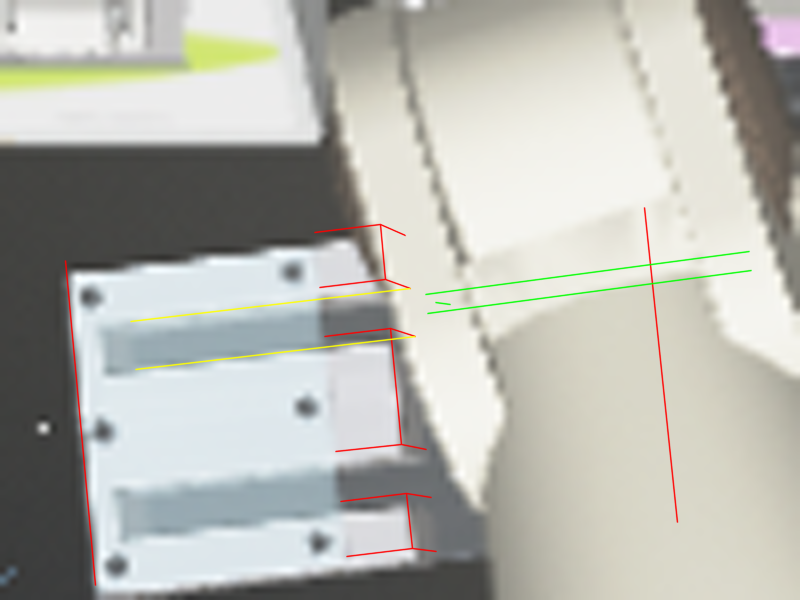

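```bash
python3 - <<'E'
from h import *
P,R=cur()
e=plan([(P+R.apply([-9,0,1.2]),R,9),(P+R.apply([-9,0,1.2])+[0,0,45],R,25),([425.3,-6.3,95],down(89)),([425.3,-6.3,40],down(89),25)],step=30,md=1,ma=3)
E
```

```text
[[-4.5,0,0.6,0,0,0], [-4.5,0,0.6,0,0,0], [-3.1,0,-22.3,0,0,0], [-3.2,0,-22.3,0,0,0], [-20.5,-19,3,0.002,0.023,0.022]]
[[-21,-18.5,2.6,0.001,0.024,0.023], [-21.4,-18,2.1,0.002,0.023,0.022], [-21.9,-17.5,1.7,0.001,0.023,0.023], [-22.3,-17.1,1.1,0.002,0.023,0.022], [-22.7,-16.5,0.7,0.001,0.024,0.022]]
[[0,0,18.3,0,0,0], [0,0,18.3,0,0,0], [0,0,18.4,0,0,0]]
end [425.3  -6.3  40. ] [ 1.7997e+02 -2.0000e-02  8.9020e+01] 13 rows
```

>>> {"method": "servo_tool", "body": {"motion": [[[-4.5,0,0.6,0,0,0],[-4.5,0,0.6,0,0,0],[0,0,0,0,0,0],[-3.1,0,-22.3,0,0,0],[-3.2,0,-22.3,0,0,0]]]}}

```text
time: 14.15
ee_pos: [0.5233, 0.13, 0.0958]
tcp_rot: [-179.9, 8.0, 96.7]
wrist_force: [0.6, -0.2, -0.9]
opening: 0.0299
```

>>> {"method": "servo_tool", "body": {"motion": [[[-20.5,-19,3,0.002,0.023,0.022],[-21,-18.5,2.6,0.001,0.024,0.023],[-21.4,-18,2.1,0.002,0.023,0.022],[-21.9,-17.5,1.7,0.001,0.023,0.023],[-22.3,-17.1,1.1,0.002,0.023,0.022]]]}}

```text
time: 14.65
ee_pos: [0.4409, 0.0155, 0.0952]
tcp_rot: [179.9, 1.3, 90.2]
wrist_force: [0.3, -0.9, -0.9]
opening: 0.0302
```

>>> {"method": "servo_tool", "body": {"motion": [[[-22.7,-16.5,0.7,0.001,0.024,0.022],[0,0,0,0,0,0],[0,0,18,0,0,0],[0,0,18,0,0,0],[0,0,18,0,0,0]]]}}

```text
time: 15.15
ee_pos: [0.4257, -0.0062, 0.0406]
tcp_rot: [179.9, -0.0, 89.0]
wrist_force: [-0.8, 0.9, -1.6]
opening: 0.0303
```

>>> {"method": "servo_tool", "body": {"motion": [[[0,0,0,0,0,0],[0,0,0,0,0,0]]]}}

```text
time: 15.35
ee_pos: [0.4254, -0.0062, 0.0413]
tcp_rot: [180.0, -0.0, 89.0]
wrist_force: [0.9, 0.1, -0.4]
opening: 0.0302
```

```bash
python3 - <<'E'
from h import *
st()
p=bot.camera('wrist'); save(p,'w8'); s=bot.camera('scene'); cv2.imwrite('pics/s8.png',cv2.resize(s['color'][220:345,240:390,::-1],None,fx=5,fy=5,interpolation=cv2.INTER_CUBIC))
E
```

```text
t 15.35 pos [425.4  -6.2  41.3] rot [ 1.7999e+02 -1.0000e-02  8.9040e+01] F [ 0.9  0.1 -0.4] open 30.2 q [ -0.8 -11.  -28.4  72.6   0.   90.1]
```

View pics/w8.png

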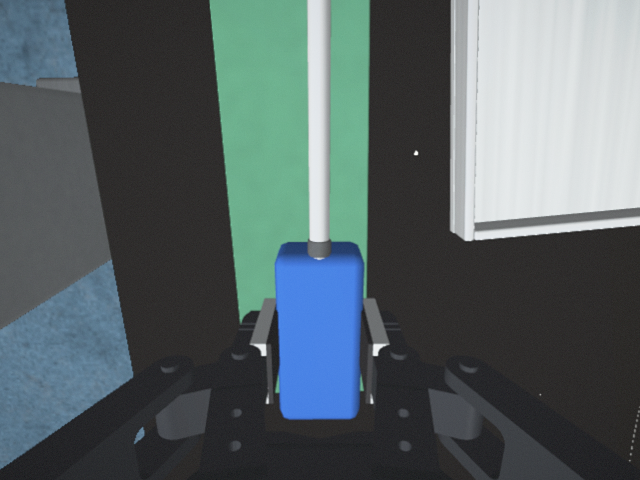

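View pics/s8.png

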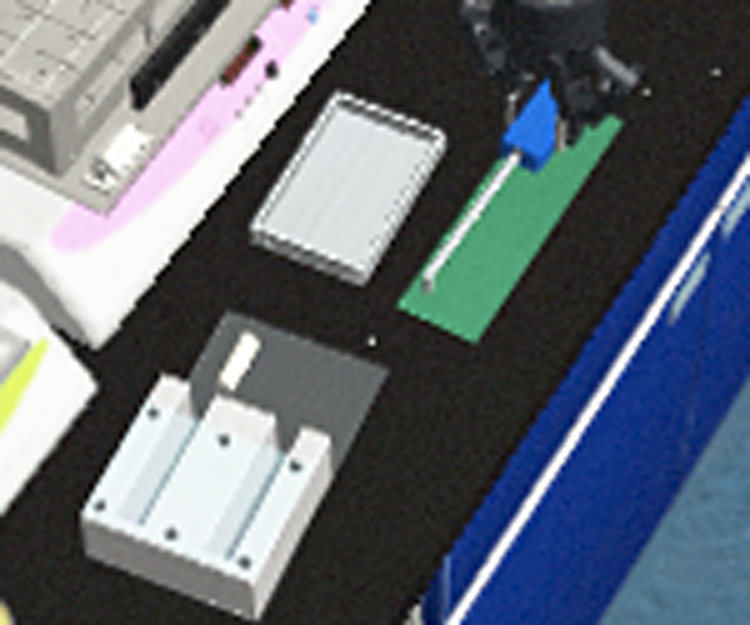

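>>> {"method": "servo_tool", "body": {"motion": [[[0,-5,5,0,0,0],[0,0,5,0,0,0],[0,0,4,0,0,0],[0,0,1.5,0,0,0],[0,0,0,0,0,0]]]}}

```text
time: 15.95
ee_pos: [0.4202, -0.0064, 0.0254]
tcp_rot: [180.0, -0.0, 89.0]
wrist_force: [0.1, -0.7, -0.2]
opening: 0.03
```

>>> {"method": "servo_tool", "body": {"motion": [[[0,0,0,0,0,0],[0,0,0,0,0,0]]]}}

```text
time: 16.15
ee_pos: [0.4204, -0.0064, 0.0255]
tcp_rot: [180.0, -0.0, 89.0]
wrist_force: [0.4, -0.5, -0.9]
opening: 0.0302
```

>>> {"method": "servo_tool", "body": {"motion": [[[0,0,0,0,0,0],[0,0,0,0,0,0],[0,0,0,0,0,0],[0,0,-20,0,0,0],[0,0,-30,0,0,0]]], "gripper": 60}}

```text
time: 16.65
ee_pos: [0.4191, -0.0064, 0.0747]
tcp_rot: [-179.8, -0.0, 89.0]
wrist_force: [0.3, 0.9, 0.1]
opening: 0.0606
```

>>> {"method": "servo_tool", "body": {"motion": [[[0,0,-40,0,0,0],[0,0,-40,0,0,0],[0,0,-40,0,0,0],[0,0,0,0,0,0],[0,0,0,0,0,0]]]}}

```text
time: 17.15
ee_pos: [0.4207, -0.0064, 0.1962]
tcp_rot: [179.9, -0.0, 89.0]
wrist_force: [0.5, 0.6, -0.5]
opening: 0.0597
```

```bash
python3 - <<'E'
from h import *
st()
p=bot.camera('wrist'); save(p,'w9'); np.save('w9.npy',p,allow_pickle=True)
plan([([440,170,250],down(96.7))],step=45,ma=3)
E
```

```text
t 17.15 pos [420.7  -6.4 196.2] rot [ 1.7987e+02 -1.0000e-02  8.9010e+01] F [ 0.5  0.6 -0.5] open 59.7 q [ -0.9 -13.6 -13.4  90.1   0.   90.1]
[[35,3,-11,0,0,-0.027], [36,5,-11,0,0,-0.027], [35,5,-11,0,0,-0.026], [35,6,-11,0,0,-0.027], [34,7,-11,0,0,-0.027]]
end [439.8 169.5 250.1] [ 1.7999e+02 -1.0000e-02  9.6690e+01] 5 rows
```

View pics/w9.png

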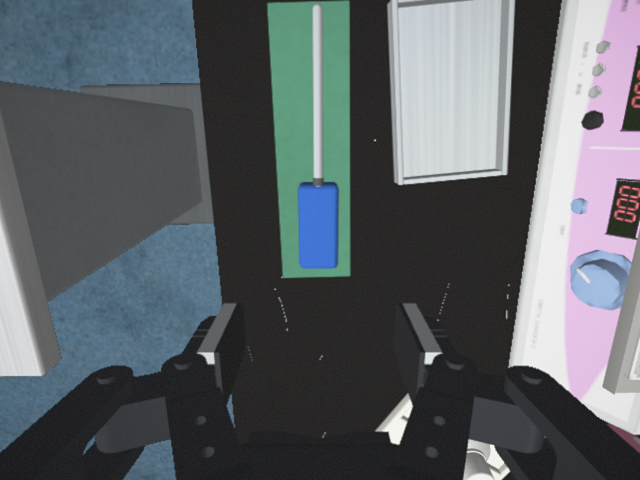

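Pick lies flat on the mat, handle at (318,225), rod up to (317,10). Next, look at the bar.

>>> {"method": "servo_tool", "body": {"motion": [[[35,3,-11,0,0,-0.027],[36,5,-11,0,0,-0.027],[35,5,-11,0,0,-0.026],[35,6,-11,0,0,-0.027],[34,7,-11,0,0,-0.027]]]}}

```text
time: 17.7
ee_pos: [0.4394, 0.1709, 0.2494]
tcp_rot: [-179.9, 0.0, 96.8]
wrist_force: [1.1, -0.9, -0.3]
opening: 0.0602
```

>>> {"method": "servo_tool", "body": {"motion": [[[0,0,0,0,0,0],[0,0,0,0,0,0]]]}}

```text
time: 17.9
ee_pos: [0.4395, 0.1699, 0.2491]
tcp_rot: [-179.9, 0.0, 96.8]
wrist_force: [0.4, -0.4, -0.5]
opening: 0.0595
```

```bash
python3 - <<'E'
from h import *
st()
p=bot.camera('wrist'); save(p,'w10'); np.save('w10.npy',p,allow_pickle=True)
a=p['color'][30:260,290:490,::-1]; cv2.imwrite('pics/w10c.png',cv2.resize(a,None,fx=2.6,fy=2.6,interpolation=cv2.INTER_CUBIC))
E
```

```text
t 17.9 pos [439.5 169.9 249.1] rot [-1.7989e+02  4.0000e-02  9.6780e+01] F [ 0.4 -0.4 -0.5] open 59.5 q [ 21.1  -5.7  -0.7  95.1  -0.  104.4]
```

View pics/w10.png

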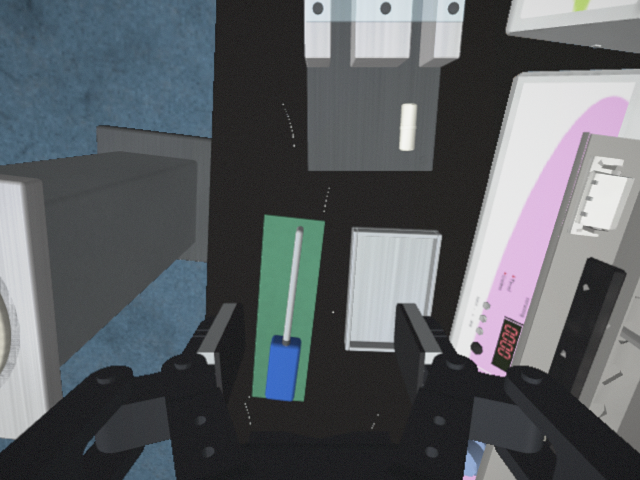

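```bash
python3 - <<'E'
from h import *
p=np.load('w10.npy',allow_pickle=True).item()
c=big(mask(p,(0,0,170),(180,60,255),(390,85,40,80)))[:,0,:]
W=(atz(p,c,.0155)*1000)[:,:2].astype(np.float32); r=cv2.minAreaRect(W); print(r, cv2.boxPoints(r))
x,y=r[0]; 
g=r[2] if r[1][0]>r[1][1] else r[2]+90; print('axis',g)
th=np.radians(ry); d=np.array(r[0])-rk; print('rackxy',np.cos(th)*d[0]+np.sin(th)*d[1],-np.sin(th)*d[0]+np.cos(th)*d[1])
E
```

```text
((508.5970153808594, 252.17465209960938), (12.751426696777344, 39.12671661376953), 6.272974014282227) [[500.1219  270.92422]
 [504.3971  232.03178]
 [517.07214 233.42508]
 [512.79694 272.3175 ]]
axis 96.27297401428223
rackxy -50.770840222496744 -30.095454288843783
```

```bash
python3 - <<'E'
from h import *
a=plan([([508.6,252.2,90],down(96.3)),([508.6,252.2,25],down(96.3),22)],step=45,md=1,ma=3)
print('then'); plan([([508.6,252.2,95],down(96.3)),([521,90,95],down(96)),([521,90,27],down(96),20)],step=40,md=1,ma=3,start=a)
E
```

```text
[[14.9,15.7,31.8,0,0,0.001], [14.9,15.8,31.8,-0.001,0,0.002], [14.9,15.6,31.8,0,0,0.001], [15,15.7,31.8,0,0.001,0.002], [14.9,15.6,31.8,-0.001,0,0.001]]
[[0,0,21.7,0,0,0], [0,0,21.7,0,0,0], [0,0,21.6,0,0,0]]
end [508.6 252.2  25. ] [ 1.7999e+02 -2.0000e-02  9.6310e+01] 8 rows
then
[[0,0,-35,0,0,0], [0,0,-35,0,0,0], [-32.5,-1.1,0,0,0,0.001], [-32.5,-1.1,0,0,0,0.001], [-32.5,-1,0,0,0,0.001]]
[[-32.5,-1,0,0,0,0.001], [-32.6,-1,0,0,0,0.001], [0,0,17,0,0,0], [0,0,17,0,0,0], [0,0,17,0,0,0]]
[[0,0,17,0,0,0]]
end [521.  90.  27.] [ 1.7999e+02 -2.0000e-02  9.6020e+01] 11 rows
```

>>> {"method": "servo_tool", "body": {"motion": [[[15,15.7,31.8,0,0,0.001],[15,15.7,31.8,0,0,0.002],[15,15.7,31.8,0,0,0.001],[15,15.7,31.8,0,0,0.002],[14.7,15.6,31.8,0,0,0.001]]], "gripper": 40}}

```text
time: 18.45
ee_pos: [0.5095, 0.2517, 0.0895]
tcp_rot: [-180.0, 0.0, 96.2]
wrist_force: [0.7, 1.3, -0.1]
opening: 0.0403
```

>>> {"method": "servo_tool", "body": {"motion": [[[0,0,0,0,0,0],[0,0,22,0,0,0],[0,0,22,0,0,0],[0,0,21,0,0,0],[0,0,0,0,0,0]]]}}

```text
time: 18.95
ee_pos: [0.5077, 0.2506, 0.0243]
tcp_rot: [-179.8, 0.1, 96.2]
wrist_force: [0.0, 0.8, 0.2]
opening: 0.04
```

>>> {"method": "servo_tool", "body": {"motion": [[[0,0,0,0,0,0],[0,0,0,0,0,0],[0,0,0,0,0,0],[0,0,0,0,0,0],[0,0,0,0,0,0]]], "gripper": 0, "newtons": 40}}

```text
time: 19.45
ee_pos: [0.5102, 0.2527, 0.0284]
tcp_rot: [179.8, -0.0, 96.3]
wrist_force: [-0.3, -3.4, 7.5]
opening: 0.011
```

>>> {"method": "servo_tool", "body": {"motion": [[[0,0,0,0,0,0],[0,0,-35,0,0,0],[0,0,-35,0,0,0],[0,0,0,0,0,0],[0,0,0,0,0,0]]]}}

```text
time: 19.95
ee_pos: [0.51, 0.253, 0.0979]
tcp_rot: [179.8, -0.1, 96.3]
wrist_force: [-1.0, 0.8, -1.3]
opening: 0.0115
```

```bash
python3 - <<'E'
from h import *
st()
p=bot.camera('wrist'); save(p,'w11')
E
```

```text
t 19.95 pos [510.  253.   97.9] rot [ 1.7984e+02 -7.0000e-02  9.6290e+01] F [-1.   0.8 -1.3] open 11.5 q [ 26.4   7.2  -4.4  78.3   0.  110.1]
```

View pics/w11.png

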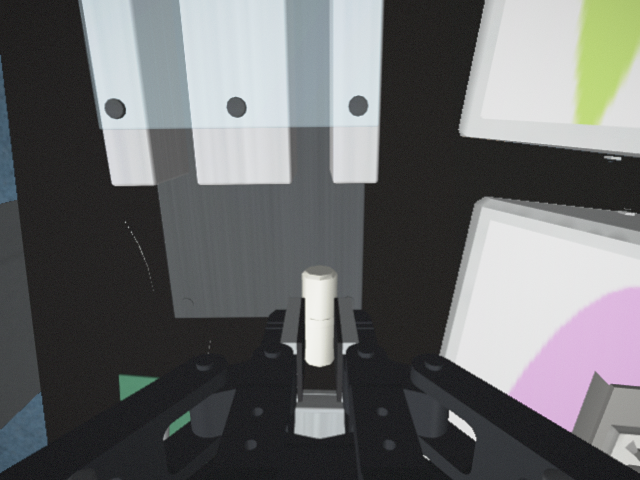

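>>> {"method": "servo_tool", "body": {"motion": [[[-32.5,-1.1,0,0,0,0],[-32.5,-1.1,0,0,0,0],[-32.5,-1,0,0,0,0],[-32.5,-1,0,0,0,0],[-32.6,-1,0,0,0,0]]]}}

```text
time: 20.5
ee_pos: [0.5213, 0.0892, 0.0952]
tcp_rot: [-179.9, -0.0, 96.3]
wrist_force: [0.2, 0.7, -0.7]
opening: 0.0113
```

>>> {"method": "servo_tool", "body": {"motion": [[[0,0,0,0,0,0],[0,0,20,0,0,0],[0,0,20,0,0,0],[0,0,0,0,0,0],[0,0,0,0,0,0]]]}}

```text
time: 21.0
ee_pos: [0.5214, 0.0908, 0.0561]
tcp_rot: [-179.9, -0.0, 96.3]
wrist_force: [0.5, -0.0, -0.4]
opening: 0.0113
```

```bash
python3 - <<'E'
from h import *
st()
p=bot.camera('wrist'); save(p,'w12')
plan([([521,90,31],down(96),14)],md=1,ma=3)
E
```

```text
t 21.0 pos [521.4  90.8  56.1] rot [-1.7993e+02 -1.0000e-02  9.6310e+01] F [ 0.5 -0.  -0.4] open 11.3 q [  9.9   3.  -13.5  73.5   0.   93.6]
[[-0.4,-0.5,12.9,0,0,0.003], [-0.3,-0.6,13,0,0,0.002]]
end [521.  90.  31.] [ 1.7999e+02 -1.0000e-02  9.6020e+01] 2 rows
```

View pics/w12.png

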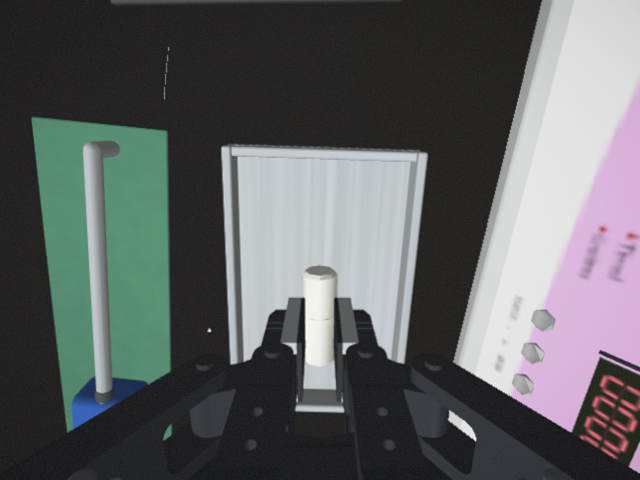

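>>> {"method": "servo_tool", "body": {"motion": [[[0,0,13,0,0,0],[0,0,12,0,0,0],[0,0,0,0,0,0],[0,0,0,0,0,0]]]}}

```text
time: 21.45
ee_pos: [0.5217, 0.0905, 0.0311]
tcp_rot: [-180.0, -0.0, 96.3]
wrist_force: [0.0, 1.3, -0.6]
opening: 0.011
```

>>> {"method": "servo_tool", "body": {"motion": [[[0,0,0,0,0,0],[0,0,0,0,0,0],[0,0,0,0,0,0],[0,0,0,0,0,0],[0,0,-15,0,0,0]]], "gripper": 24}}

```text
time: 21.95
ee_pos: [0.5209, 0.0903, 0.0454]
tcp_rot: [-179.8, -0.0, 96.3]
wrist_force: [0.4, -0.4, 1.1]
opening: 0.0243
```

>>> {"method": "servo_tool", "body": {"motion": [[[0,0,-30,0,0,0],[0,0,-40,0,0,0],[0,0,-40,0,0,0],[0,0,-40,0,0,0],[0,0,0,0,0,0]]]}}

```text
time: 22.45
ee_pos: [0.5238, 0.0908, 0.2037]
tcp_rot: [179.4, -0.0, 96.3]
wrist_force: [-0.4, 0.7, 1.0]
opening: 0.024
```

```bash
python3 - <<'E'
from h import *
st()
p=bot.camera('wrist'); save(p,'w13')
E
```

```text
t 22.45 pos [523.8  90.8 203.7] rot [ 1.7943e+02 -4.0000e-02  9.6290e+01] F [-0.4  0.7  1. ] open 24.0 q [ 9.8  1.2  0.9 89.2  0.  93.5]
```

View pics/w13.png

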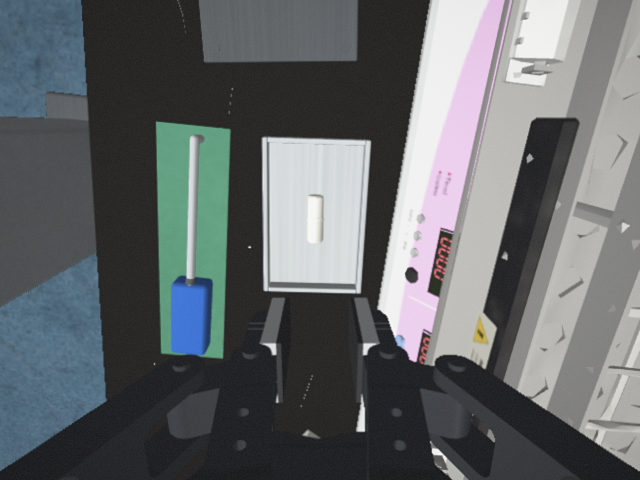

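```bash
python3 - <<'E'
import numpy as np
from scipy.optimize import least_squares
D=np.array([[4.979,10.078,549.7,250],[3.5,17.6,519.9,330.3],[-11,5,408,340],[-4.6,10.7,457,340],[4.8,20.1,525.6,339.9],[-12.2,-24.9,425.25,81.5],[-12.4,-23.7,425.8,93.6],[4,-11.7,537.7,63.5],[5.4,-11.7,546,50.3],[8,-8.9,565.4,49.2],[8.7,-10.4,565.3,29.2]])
q2,q3=np.radians(D[:,0]),np.radians(D[:,1])
def f(v):
    r0,z0,l1,l2,o=v
    r=r0+l1*np.sin(q2)+l2*np.cos(q3-q2+o); z=z0+l1*np.cos(q2)+l2*np.sin(q3-q2+o)
    return np.r_[r-D[:,2],z-D[:,3]]
s=least_squares(f,[50,-100,400,400,0]); print(s.x, np.degrees(s.x[4]), np.abs(s.fun).max())
def g(v):
    r0,z0,l1,l2,o=v
    r=r0+l1*np.sin(q2)+l2*np.cos(q3+o); z=z0+l1*np.cos(q2)+l2*np.sin(q3+o)
    return np.r_[r-D[:,2],z-D[:,3]]
s=least_squares(g,[50,-100,400,400,0]); print(s.x, np.degrees(s.x[4]), np.abs(s.fun).max())
E
```

```text
[-2.19582391e-02 -2.50160626e+02  4.19588919e+02  5.19845979e+02
  7.01763953e-02] 4.020811272784607 0.6303829512235097
[ 8.46877659e+01 -1.89179068e+02  3.67087572e+02  4.33052441e+02
  5.49188502e-02] 3.1466183331496955 107.46949166388674
```

```bash
python3 - <<'E'
from h import *
plan([([440,-60,300],down(118)),([450,-290,300],down(145.2))],step=48,ang=.13)
E
```

```text
[[-28,-20,-20,0,0,-0.08], [-27,-22,-20,0,0,-0.07], [-25,-23,-20,0,0,-0.08], [-22,-26,-20,0.01,0,-0.07], [-21,-27,-20,0,0,-0.08]]
[[-42,-20,0,0,0,-0.09], [-39,-23,0,0,0,-0.1], [-37,-28,0,0,0,-0.09], [-35,-31,1,0,0,-0.1], [-31,-34,0,0,0,-0.09]]
end [ 449.6 -290.3  299.7] [-1.7979e+02 -6.0000e-02  1.4499e+02] 10 rows
```

>>> {"method": "servo_tool", "body": {"motion": [[[-28,-20,-20,0,0,-0.08],[-27,-22,-20,0,0,-0.07],[-25,-23,-20,0,0,-0.08],[-22,-26,-20,0.01,0,-0.07],[-21,-27,-20,0,0,-0.08]]], "gripper": 70}}

```text
time: 23.0
ee_pos: [0.4382, -0.0605, 0.297]
tcp_rot: [-179.4, -0.1, 118.3]
wrist_force: [1.1, -0.7, 0.2]
opening: 0.0701
```

>>> {"method": "servo_tool", "body": {"motion": [[[-42,-20,0,0,0,-0.09],[-39,-23,0,0,0,-0.1],[-37,-28,0,0,0,-0.09],[-35,-31,1,0,0,-0.1],[-31,-34,0,0,0,-0.09]]]}}

```text
time: 23.5
ee_pos: [0.4483, -0.2923, 0.2959]
tcp_rot: [-179.6, -0.4, 145.2]
wrist_force: [1.4, 0.4, -0.1]
opening: 0.0696
```

>>> {"method": "servo_tool", "body": {"motion": [[[0,0,0,0,0,0],[0,0,0,0,0,0]]]}}

```text
time: 23.7
ee_pos: [0.4485, -0.291, 0.2954]
tcp_rot: [-179.6, -0.4, 144.8]
wrist_force: [-0.5, 1.6, 0.5]
opening: 0.0702
```

```bash
python3 - <<'E'
from h import *
st()
p=bot.camera('wrist'); save(p,'w14'); np.save('w14.npy',p,allow_pickle=True)
P,R=cur()
plan([(P,down(145)*Ro.from_rotvec([0,np.radians(-30),0]))],ang=.13)
plan([(P,down(145)*Ro.from_rotvec([0,np.radians(30),0]))],ang=.13)
E
```

```text
t 23.7 pos [ 448.5 -291.   295.4] rot [-179.55   -0.43  144.83] F [-0.5  1.6  0.5] open 70.2 q [-32.8   4.6  14.7 100.6  -0.4   2.4]
[[0,0,0,0,-0.11,0], [0,0,0,0,-0.1,0], [0,0,0,0,-0.11,0], [0,0,0,-0.01,-0.1,0], [0,0,0,0,-0.11,0]]
end [ 448.6 -290.2  295.9] [179.89  29.98 145.05] 5 rows
[[0,0,0,0,0.13,0], [0,0,0,0,0.13,0], [0,0,0,0,0.13,0], [0,0,0,-0.01,0.13,0]]
end [ 448.6 -290.2  295.9] [179.92 -30.18 144.69] 4 rows
```

View pics/w14.png

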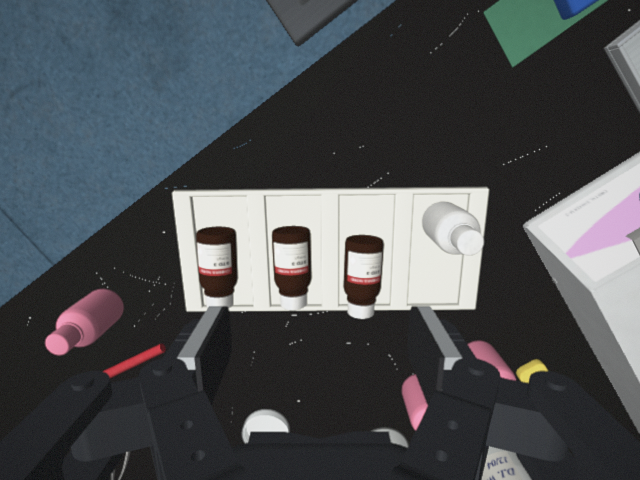

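```bash
python3 - <<'E'
from h import *
p=np.load('w14.npy',allow_pickle=True).item()
a=p['color'][175:330,165:500,::-1]; cv2.imwrite('pics/w14c.png',cv2.resize(a,None,fx=2.38,fy=2.38,interpolation=cv2.INTER_CUBIC))
hsv=cv2.cvtColor(p['color'],cv2.COLOR_RGB2HSV)
m=cv2.inRange(hsv,(0,60,15),(20,255,110)); m[:210]=0;m[310:]=0;m[:,:185]=0;m[:,400:]=0
n,l,s,c=cv2.connectedComponentsWithStats(m)
for i in range(1,n):
    if s[i,4]>60: print(s[i],c[i].round(1))
E
```

```text
[ 196  227   40   70 1371] [218.4 261.7]
[ 273  227   37   69 1244] [292.3 261.3]
[ 344  236   39   69 1260] [361.9 269.8]
```

View pics/w14c.png

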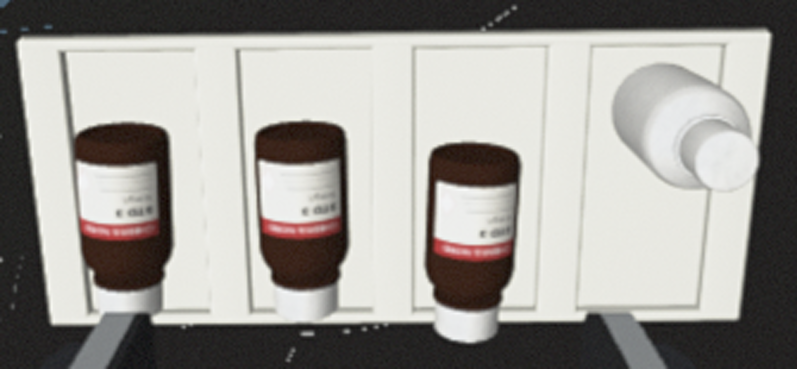

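```bash
python3 - <<'E'
from h import *
from scipy.optimize import least_squares, fsolve
p=np.load('w14.npy',allow_pickle=True).item()
print('cam',(-np.array(p['R']).T@p['t']*1000).round(1), proj(p,[[.446,-.289,.0],[.387,-.25,0]]).round())
uv=np.array([(18,38),(770,30),(738,320),(50,325)])/2.38+[165,175]-.3
L=np.array([(-71,-170,10),(-71,170,10),(71,170,10),(71,-170,10)],float)
def w(v,X):
    X=np.atleast_2d(X); c,s=np.cos(v[2]),np.sin(v[2]); return np.c_[v[0]+c*X[:,0]-s*X[:,1],v[1]+s*X[:,0]+c*X[:,1],X[:,2]]/1000
s=least_squares(lambda v:(proj(p,w(v,L))-uv).ravel(),[496,-320,-.6]); v=s.x; print('lane',v[:2],np.degrees(v[2]),s.fun.round(1)); np.save('lane.npy',v)
hsv=cv2.cvtColor(p['color'],cv2.COLOR_RGB2HSV)
th=np.linspace(0,2*np.pi,60)
def cyl(xb,yb,dy,n=12):
    out=[]
    for h in np.linspace(0,58,n):
        out.append(np.c_[np.full(60,xb+h),yb+dy*h+21*np.cos(th),24+21*np.sin(th)])
    return np.vstack(out)
for nm,(x0,y0,x1,y1,cm) in {'R':(196,227,235.5,0,218),'M':(273,227,310,0,292),'L':(344,236,383,0,362)}.items():
    def f(q):
        P=proj(p,w(v,cyl(q[0],q[1],0)))
        return [P[:,1].min()-y0, (P[:,0].min()+P[:,0].max())/2-(x0+x1)/2]
    q=fsolve(f,[-30,{'R':-120,'M':-40,'L':40}[nm]]); P=proj(p,w(v,cyl(q[0],q[1],0)))
    print(nm,'base lane xy',q.round(1),'world base',(w(v,[q[0],q[1],24])*1000).round(1),'width model',P[:,0].min().round(1),P[:,0].max().round(1))
# white
E
```

```text
cam [ 389.  -248.3  418.8] [[322. 196.]
 [320. 129.]]
lane [ 501.44891769 -317.10109672] -34.5480180611664 [-1.8  0.1  1.5  0.2  0.8  0.2 -0.5  0.1]
R base lane xy [ -28.9 -123.2] world base [[ 407.8 -402.2   24. ]] width model 193.4 238.1
M base lane xy [-28.1 -41.1] world base [[ 455. -335.   24.]] width model 271.2 311.8
L base lane xy [-17.   36.1] world base [[ 507.9 -277.8   24. ]] width model 343.5 383.5
```

```bash
cat >> h.py <<'E'
LY=-34.5
A=np.array([np.cos(np.radians(LY)),np.sin(np.radians(LY)),0])
def lean(th,yaw=LY): # th>0: tool points back toward robot (grasp); th<0: outward (final)
    return down(yaw+180)*Ro.from_rotvec([0,np.radians(th),0])
E
python3 - <<'E'
from h import *
plan([([444.9,-427.7,180],lean(30))],ang=.13,step=40)
E
```

```text
[[-15,-23,23,0,0.1,0], [-18,-23,22,0,0.11,0], [-20,-22,19,0,0.1,-0.01], [-21,-23,18,0,0.1,0], [-23,-23,15,0,0.11,0]]
end [ 444.6 -427.3  180.2] [-179.66  -30.18  145.28] 5 rows
```

>>> {"method": "servo_tool", "body": {"motion": [[[-15,-23,23,0,0.1,0],[-18,-23,22,0,0.11,0],[-20,-22,19,0,0.1,-0.01],[-21,-23,18,0,0.1,0],[-23,-23,15,0,0.11,0]]]}}

```text
time: 24.25
ee_pos: [0.4463, -0.4226, 0.1847]
tcp_rot: [-179.6, -29.2, 145.4]
wrist_force: [0.4, -0.4, 0.3]
opening: 0.07
```

>>> {"method": "servo_tool", "body": {"motion": [[[0,0,0,0,0,0],[0,0,0,0,0,0]]]}}

```text
time: 24.45
ee_pos: [0.4468, -0.4223, 0.1816]
tcp_rot: [-179.7, -29.3, 145.4]
wrist_force: [-0.3, 0.7, 1.4]
opening: 0.0698
```

```bash
python3 - <<'E'
from h import *
st()
o=bot.get_obs(); q=np.radians(o['q']); P=np.array(o['ee_pos'])*1000
# wrist model: W=(r,z+const) ; when down TCP z = zw - L
rw=419.6*np.sin(q[1])+519.8*np.cos(q[2]-q[1]+.0702); zc=-250.2+419.6*np.cos(q[1])+519.8*np.sin(q[2]-q[1]+.0702)
# TCP r = rw - L sin(th), z= zc+L-Lcos(th)
r=np.hypot(*P[:2]); th=np.degrees(q[2]-q[1]-q[3]); print('tool elev',th,'r',r,rw,'z',P[2],zc)
print('L from r',(rw-r)/np.sin(np.radians(-90-th)))
p=bot.camera('wrist'); save(p,'w15'); np.save('w15.npy',p,allow_pickle=True)
E
```

```text
t 24.45 pos [ 446.8 -422.3  181.6] rot [-179.67  -29.32  145.41] F [-0.3  0.7  1.4] open 69.8 q [-41.7  45.7  51.3 124.7  -3.8  -6.2]
tool elev -119.0918430653147 r 614.7401885374928 813.0178520148484 z 181.62143228085148 129.42440539834786
L from r 407.8016980116301
```

View pics/w15.png

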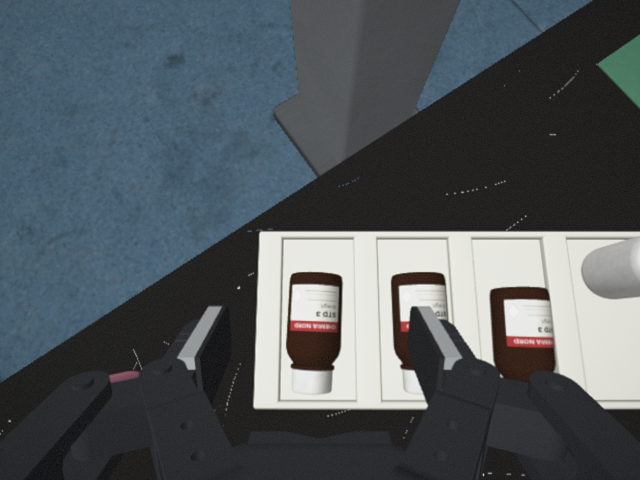

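```bash
cat >> h.py <<'E'
def ik(r,z,lean): # planar; lean deg >0 points back to robot
    a=np.radians(lean); W=np.array([r+408*np.sin(a), z+408*np.cos(a)-158]); d=np.hypot(*W); l1,l2=419.6,519.8
    if d>l1+l2: return None
    ga=np.arctan2(W[1],W[0]); c=np.arccos((l1**2+d*d-l2**2)/(2*l1*d)); up=ga+c
    E=l1*np.array([np.cos(up),np.sin(up)]); f=np.arctan2(*(W-E)[::-1])-.0702
    q2=90-np.degrees(up); q3=np.degrees(f)+q2; q4=q3-q2+90+lean
    return np.round([q2,q3,q4],1)
E
python3 - <<'E'
from h import *
print('chk',ik(614.7,181.6,29.1))
for z,l in [(37,20),(37,30),(37,35),(37,40),(100,35),(150,35),(200,30),(60,-40),(60,-50),(60,-55),(60,-60),(60,-70),(100,-55),(150,-55),(60,-90)]:
    print(z,l,[list(ik(r,z,l)) if ik(r,z,l) is not None else None for r in (600,625)])
E
```

```text
chk [ 45.8  51.5 124.8]
37 20 [[np.float64(32.9), np.float64(18.8), np.float64(96.0)], [np.float64(36.6), np.float64(24.3), np.float64(97.7)]]
37 30 [[np.float64(43.6), np.float64(31.6), np.float64(108.0)], [np.float64(47.9), np.float64(38.5), np.float64(110.6)]]
37 35 [[np.float64(49.2), np.float64(38.5), np.float64(114.3)], [np.float64(54.2), np.float64(46.6), np.float64(117.4)]]
37 40 [[np.float64(55.2), np.float64(45.9), np.float64(120.7)], [np.float64(61.2), np.float64(55.9), np.float64(124.8)]]
100 35 [[np.float64(48.5), np.float64(44.3), np.float64(120.8)], [np.float64(54.2), np.float64(53.5), np.float64(124.3)]]
150 35 [[np.float64(49.0), np.float64(50.6), np.float64(126.6)], [np.float64(55.8), np.float64(61.8), np.float64(131.0)]]
200 30 [[np.float64(44.3), np.float64(50.8), np.float64(126.5)], [np.float64(51.0), np.float64(61.6), np.float64(130.6)]]
60 -40 [[np.float64(-21.1), np.float64(-45.0), np.float64(26.1)], [np.float64(-16.9), np.float64(-42.0), np.float64(24.9)]]
60 -50 [[np.float64(-26.6), np.float64(-54.5), np.float64(12.0)], [np.float64(-21.8), np.float64(-51.5), np.float64(10.3)]]
60 -55 [[np.float64(-28.2), np.float64(-59.0), np.float64(4.3)], [np.float64(-23.2), np.float64(-55.9), np.float64(2.3)]]
60 -60 [[np.float64(-28.9), np.float64(-63.1), np.float64(-4.2)], [np.float64(-23.4), np.float64(-59.9), np.float64(-6.5)]]
60 -70 [[np.float64(-25.1), np.float64(-69.7), np.float64(-24.7)], [np.float64(-19.3), np.float64(-66.3), np.float64(-27.0)]]
100 -55 [[np.float64(-31.9), np.float64(-56.2), np.float64(10.7)], [np.float64(-26.9), np.float64(-53.3), np.float64(8.6)]]
150 -55 [[np.float64(-35.0), np.float64(-52.1), np.float64(17.9)], [np.float64(-30.1), np.float64(-49.4), np.float64(15.7)]]
60 -90 [[np.float64(11.8), np.float64(-70.4), np.float64(-82.2)], [np.float64(13.5), np.float64(-67.3), np.float64(-80.8)]]
```

```bash
python3 - <<'E'
from h import *
plan([([449.6,-430.9,100],lean(30))],ang=.13,step=30,md=1,ma=3)
E
```

```text
[[-16.1,-1.7,23.9,-0.002,0.006,0], [-16.2,-1.8,23.8,-0.002,0.006,-0.001], [-16.4,-1.9,23.7,-0.002,0.006,0]]
end [ 449.6 -430.9  100. ] [-180.    -29.98  145.47] 3 rows
```

>>> {"method": "servo_tool", "body": {"motion": [[[-16,-2,24,-0.002,0.006,0],[-16,-2,24,-0.002,0.006,-0.001],[-16,-2,24,-0.002,0.006,0],[0,0,0,0,0,0],[0,0,0,0,0,0]]], "gripper": 62}}

```text
time: 25.0
ee_pos: [0.4482, -0.4311, 0.1045]
tcp_rot: [-179.9, -29.7, 145.4]
wrist_force: [-0.9, 0.1, 1.0]
opening: 0.0619
```

```bash
python3 - <<'E'
from h import *
st()
p=bot.camera('wrist'); save(p,'w16'); np.save('w16.npy',p,allow_pickle=True)
P,R=cur()
for s in (0,44,75): 
    B=np.array([407.8,-402.2,24])+s*A; print(s,proj(p,[B/1000]).round(0))
E
```

```text
t 25.0 pos [ 448.2 -431.1  104.5] rot [-179.94  -29.66  145.45] F [-0.9  0.1  1. ] open 61.9 q [-42.2  46.2  43.3 116.6  -3.9  -6.7]
0 [[321. 250.]]
44 [[321. 326.]]
75 [[322. 383.]]
```

View pics/w16.png

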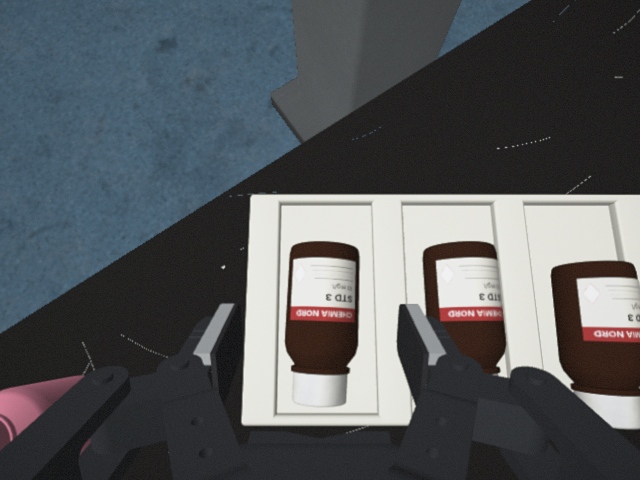

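>>> {"method": "servo_tool", "body": {"motion": [[[-12,0,20,0,0,0],[-11,0,20,0,0,0],[-8,0,13,0,0,0],[-3.5,0,6,0,0,0],[0,0,0,0,0,0]]]}}

```text
time: 25.55
ee_pos: [0.4482, -0.4321, 0.0315]
tcp_rot: [-180.0, -30.0, 145.4]
wrist_force: [-0.1, 0.4, 0.4]
opening: 0.0622
```

>>> {"method": "servo_tool", "body": {"motion": [[[0,0,0,0,0,0],[0,0,0,0,0,0]]]}}

```text
time: 25.75
ee_pos: [0.4485, -0.4325, 0.0322]
tcp_rot: [-180.0, -29.9, 145.4]
wrist_force: [0.4, 1.0, -0.3]
opening: 0.0621
```

```bash
python3 - <<'E'
from h import *
st()
p=bot.camera('wrist'); save(p,'w17')
E
```

```text
t 25.75 pos [ 448.5 -432.5   32.2] rot [-179.99  -29.9   145.41] F [ 0.4  1.  -0.3] open 62.1 q [-42.3  47.3  37.  109.4  -3.9  -6.7]
```

View pics/w17.png

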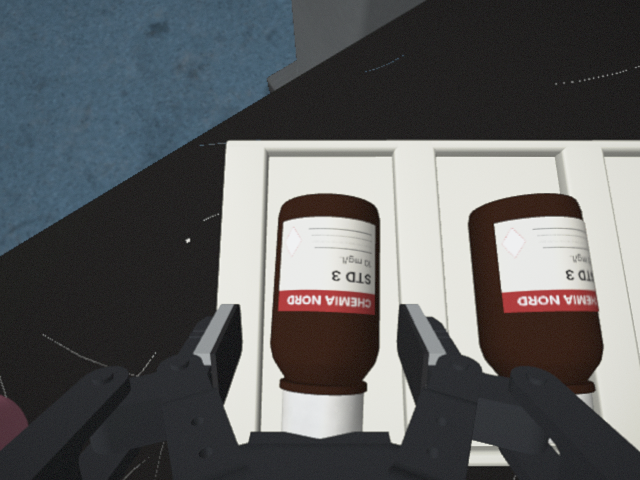

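>>> {"method": "servo_tool", "body": {"motion": [[[2,1,-3.5,0,0,0],[0,0,0,0,0,0]]]}}

```text
time: 26.0
ee_pos: [0.4491, -0.4315, 0.036]
tcp_rot: [-180.0, -29.9, 145.4]
wrist_force: [0.9, -0.9, -0.3]
opening: 0.0619
```

>>> {"method": "servo_tool", "body": {"motion": [[[0,0,0,0,0,0],[0,0,0,0,0,0],[0,0,0,0,0,0],[0,0,0,0,0,0],[0,0,0,0,0,0]]], "gripper": 20, "newtons": 50}}

```text
time: 26.5
ee_pos: [0.4489, -0.4316, 0.0355]
tcp_rot: [-180.0, -29.9, 145.4]
wrist_force: [1.2, -0.8, 5.8]
opening: 0.0401
```

>>> {"method": "servo_tool", "body": {"motion": [[[0,0,0,0,0,0],[0,0,0,0,0,0],[5,0,-9,0,0,0],[10,0,-17,0,0,0],[12,0,-21,0,0,0]]]}}

```text
time: 27.0
ee_pos: [0.4484, -0.4311, 0.0892]
tcp_rot: [180.0, -30.1, 145.4]
wrist_force: [0.2, -0.4, -0.1]
opening: 0.0407
```

>>> {"method": "servo_tool", "body": {"motion": [[[0,0,0,0,0,0],[0,0,0,0,0,0]]]}}

```text
time: 27.2
ee_pos: [0.449, -0.4317, 0.0893]
tcp_rot: [-180.0, -29.9, 145.4]
wrist_force: [0.1, -0.2, -1.6]
opening: 0.0403
```

```bash
python3 - <<'E'
from h import *
st()
p=bot.camera('wrist'); save(p,'w18'); np.save('w18.npy',p,allow_pickle=True)
E
```

```text
t 27.2 pos [ 449.  -431.7   89.3] rot [-179.99  -29.94  145.41] F [ 0.1 -0.2 -1.6] open 40.3 q [-42.2  46.7  42.4 115.4  -3.8  -6.6]
```

View pics/w18.png

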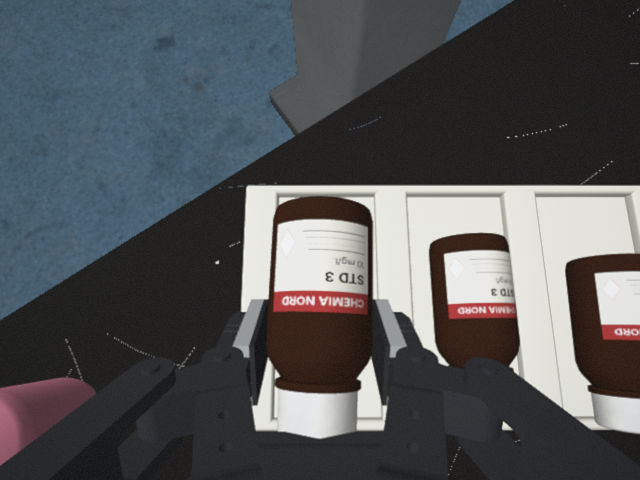

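```bash
cat >> h.py <<'E'
def inhand(p,row,drop=11.5,col=None,horiz=True):
    """bottle horizontal along A held; find base center world from min row"""
    from scipy.optimize import brentq
    P,R=cur(); th=np.linspace(0,2*np.pi,90); lat=np.array([-A[1],A[0],0])
    def f(s):
        B=P-[0,0,drop]-s*A
        ring=B+21*np.outer(np.cos(th),lat)+21*np.outer(np.sin(th),[0,0,1])
        return proj(p,ring/1000)[:,1].min()-row
    s=brentq(f,0,90); B=P-[0,0,drop]-s*A
    b=R.inv().apply(B-P); ax=R.inv().apply(A); print('s',s,'base in tool',b.round(1),'axis in tool',ax.round(3)); return b,ax
def standpose(bot_xy,b,ax,yaw,z=4.0,th=-60):
    """tool pose so that base at xy,z ; axis up. tool = lean(th)"""
    R=lean(th,yaw); return np.r_[bot_xy,z]-R.apply(b),R
E
python3 - <<'E'
from h import *
p=np.load('w18.npy',allow_pickle=True).item()
# brown min row
m=mask(p,(0,60,15),(20,255,110),(260,180,120,60)); print('minrow',np.where(m.any(1))[0][:3])
b,ax=inhand(p,197)
lane=np.load('lane.npy'); print(lane)
def L(x,y): c,s=np.cos(np.radians(LY)),np.sin(np.radians(LY)); return np.array([501.4+c*x-s*y,-317.1+s*x+c*y])
T=L(28,-120); print('target',T)
X,R=standpose(T,b,ax,LY,z=4); print('tcp',X, 'axis world at end',R.apply(ax))
# via: rise/rotate at height
Xh=X+[0,0,70]
P,R0=cur()
plan([(Xh,R)],ang=.125,step=40,md=1,ma=3)
W=lambda X,R:(X-408*R.apply([0,0,1]))
print(W(X,R),W(Xh,R))
E
```

```text
minrow [196 197 198]
s 51.14979324896904 base in tool [38.5 -0.1 35.5] axis in tool [-0.866  0.001 -0.5  ]
[ 501.44891769 -317.10109672   -0.60297667]
target [ 456.50678485 -431.85451727]
tcp [ 447.06030671 -425.27003366   55.14645614] axis world at end [5.98926878e-04 1.37480288e-03 9.99998876e-01]
[[1.7,0.3,-2.2,0,-0.121,0], [1.5,0.3,-2.5,0,-0.121,0], [1.1,0.4,-2.6,0,-0.121,0], [0.9,0.3,-2.7,0,-0.12,0], [0.5,0.3,-2.8,0,-0.121,-0.001]]
[[0.1,0.3,-2.8,0,-0.121,0], [-0.2,0.3,-2.9,0,-0.121,0], [-0.5,0.4,-2.8,0,-0.121,0], [-0.9,0.3,-2.7,0,-0.121,0], [-1.2,0.3,-2.6,0,-0.121,0]]
[[-1.4,0.3,-2.4,0,-0.12,0], [-1.8,0.3,-2.2,0,-0.121,0], [-2,0.4,-2,0,-0.121,0]]
end [ 447.1 -425.2  125.1] [180.    60.   145.47] 13 rows
[ 155.86490688 -225.13698012  259.14645614] [ 155.86490688 -225.13698012  329.14645614]
```

>>> {"method": "servo_tool", "body": {"motion": [[[1.7,0.3,-2.2,0,-0.121,0],[1.5,0.3,-2.5,0,-0.121,0],[1.1,0.4,-2.6,0,-0.121,0],[0.9,0.3,-2.7,0,-0.12,0],[0.5,0.3,-2.8,0,-0.121,0]]]}}

```text
time: 27.75
ee_pos: [0.4478, -0.4287, 0.1026]
tcp_rot: [180.0, 4.8, 145.4]
wrist_force: [-0.0, 0.7, 0.2]
opening: 0.0405
```

>>> {"method": "servo_tool", "body": {"motion": [[[0.1,0.3,-2.8,0,-0.121,0],[-0.2,0.3,-2.9,0,-0.121,0],[-0.5,0.4,-2.8,0,-0.121,0],[-0.9,0.3,-2.7,0,-0.121,0],[-1.2,0.3,-2.6,0,-0.121,0]]]}}

```text
time: 28.25
ee_pos: [0.4469, -0.4261, 0.1166]
tcp_rot: [180.0, 39.5, 145.4]
wrist_force: [1.0, 0.5, 0.1]
opening: 0.0399
```

>>> {"method": "servo_tool", "body": {"motion": [[[-1.4,0.3,-2.4,0,-0.12,0],[-1.8,0.3,-2.2,0,-0.121,0],[-2,0.4,-2,0,-0.121,0],[0,0,0,0,0,0],[0,0,0,0,0,0]]]}}

```text
time: 28.75
ee_pos: [0.4465, -0.4248, 0.1242]
tcp_rot: [180.0, 59.7, 145.4]
wrist_force: [-0.1, -0.7, -0.1]
opening: 0.0404
```

```bash
python3 - <<'E'
from h import *
st()
p=bot.camera('wrist'); save(p,'w19'); np.save('w19.npy',p,allow_pickle=True)
s=bot.camera('scene'); cv2.imwrite('pics/s19.png',cv2.resize(s['color'][120:250,300:460,::-1],None,fx=4.6,fy=4.6,interpolation=cv2.INTER_CUBIC))
b=np.array([38.5,-.1,35.5]); X,R=standpose([456.5,-431.9],b,None,LY,z=4.0); 
plan([(X,R,15)],md=1,ma=3)
E
```

```text
t 28.75 pos [ 446.5 -424.8  124.2] rot [179.96  59.75 145.36] F [-0.1 -0.7 -0.1] open 40.4 q [-48.8 -31.3 -56.3   6.1  12.3  -7.3]
[[12.7,0,7.1,0,0,0], [12.7,0.1,7,-0.001,0,0], [12.7,0,7.1,0,0,0], [12.7,0.1,7.1,0,0,0], [12.7,0,7.1,0,0,0]]
end [ 447.1 -425.3   55.1] [-179.99   60.    145.47] 5 rows
```

View pics/w19.png

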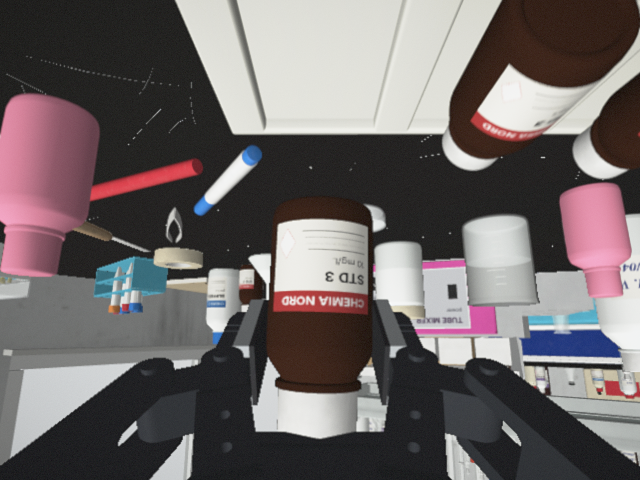

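View pics/s19.png

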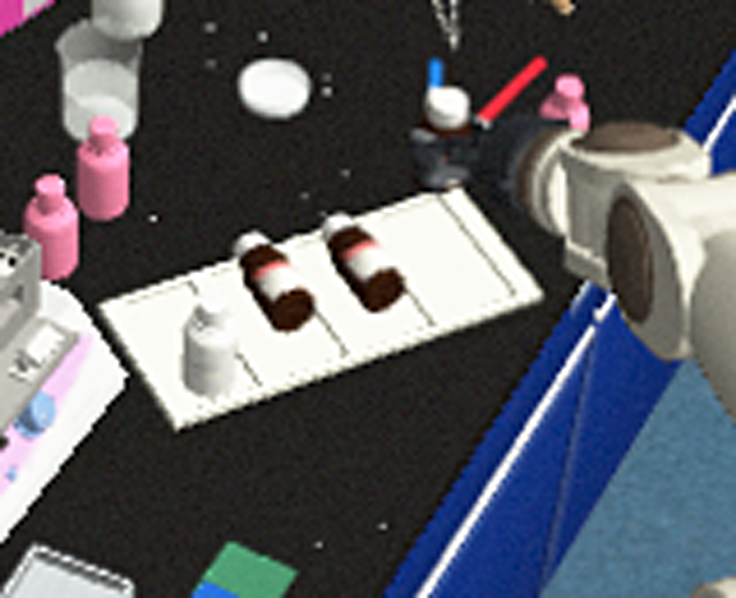

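>>> {"method": "servo_tool", "body": {"motion": [[[13,0,7.2,0,0,0],[13,0,7.2,0,0,0],[13,0,7.2,0,0,0],[13,0,7.2,0,0,0],[5,0,3,0,0,0]]]}}

```text
time: 29.35
ee_pos: [0.447, -0.4253, 0.0602]
tcp_rot: [180.0, 59.9, 145.4]
wrist_force: [0.5, 0.8, -0.9]
opening: 0.0402
```

>>> {"method": "servo_tool", "body": {"motion": [[[0,0,0,0,0,0],[0,0,0,0,0,0]]]}}

```text
time: 29.55
ee_pos: [0.447, -0.4254, 0.0619]
tcp_rot: [-180.0, 60.1, 145.5]
wrist_force: [-0.8, -0.0, -0.5]
opening: 0.0404
```

>>> {"method": "servo_tool", "body": {"motion": [[[1.7,0,1,0,0,0],[0.9,0,0.5,0,0,0],[0.9,0,0.5,0,0,0],[0,0,0,0,0,0],[0,0,0,0,0,0]]]}}

```text
time: 30.05
ee_pos: [0.4467, -0.425, 0.0574]
tcp_rot: [-180.0, 60.1, 145.5]
wrist_force: [0.8, 1.5, 2.6]
opening: 0.0405
```

```bash
python3 - <<'E'
from h import *
st()
p=bot.camera('wrist'); save(p,'w20')
s=bot.camera('scene'); cv2.imwrite('pics/s20.png',cv2.resize(s['color'][120:250,300:460,::-1],None,fx=4.6,fy=4.6,interpolation=cv2.INTER_CUBIC))
E
```

```text
t 30.05 pos [ 446.7 -425.    57.4] rot [-179.97   60.11  145.46] F [0.8 1.5 2.6] open 40.5 q [-48.9 -24.2 -60.7  -5.8  12.4  -7.3]
```

View pics/w20.png

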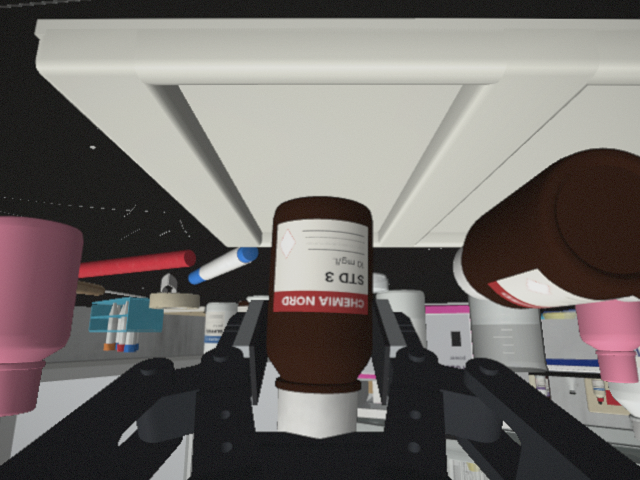

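View pics/s20.png

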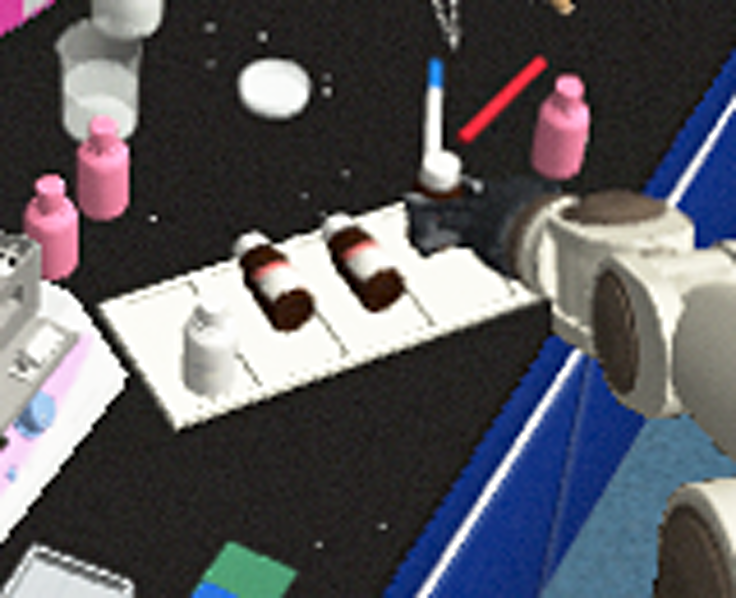

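>>> {"method": "servo_tool", "body": {"motion": [[[0.9,0,0.5,0,0,0],[0,0,0,0,0,0],[0,0,0,0,0,0]]]}}

```text
time: 30.45
ee_pos: [0.4471, -0.4253, 0.0574]
tcp_rot: [-179.9, 60.2, 145.5]
wrist_force: [-0.7, 2.3, 7.8]
opening: 0.0404
```

>>> {"method": "servo_tool", "body": {"motion": [[[0.9,0,0.5,0,0,0],[0,0,0,0,0,0],[0,0,0,0,0,0]]]}}

```text
time: 30.75
ee_pos: [0.4474, -0.4256, 0.0573]
tcp_rot: [-179.9, 60.3, 145.6]
wrist_force: [-1.8, 4.1, 10.0]
opening: 0.0402
```

>>> {"method": "servo_tool", "body": {"motion": [[[0.9,0,0.5,0,0,0],[0,0,0,0,0,0],[0,0,0,0,0,0]]]}}

```text
time: 31.05
ee_pos: [0.4478, -0.4258, 0.0572]
tcp_rot: [-179.9, 60.4, 145.6]
wrist_force: [-1.7, 3.9, 13.0]
opening: 0.0405
```

>>> {"method": "servo_tool", "body": {"motion": [[[-1.7,0,-1,0,0,0],[0,0,0,0,0,0],[0,0,0,0,0,0]]]}}

```text
time: 31.35
ee_pos: [0.447, -0.4254, 0.0573]
tcp_rot: [-179.9, 60.2, 145.5]
wrist_force: [0.8, 0.2, 6.7]
opening: 0.04
```

>>> {"method": "servo_tool", "body": {"motion": [[[0,0,0,0,0,0],[0,0,0,0,0,0],[0,0,0,0,0,0],[0,0,0,0,0,0],[0,0,0,0,0,0]]], "gripper": 58}}

```text
time: 31.85
ee_pos: [0.4461, -0.4245, 0.0549]
tcp_rot: [180.0, 60.0, 145.4]
wrist_force: [0.8, 0.3, -0.2]
opening: 0.0582
```

```bash
python3 - <<'E'
from h import *
st()
p=bot.camera('wrist'); save(p,'w21')
E
```

```text
t 31.85 pos [ 446.1 -424.5   54.9] rot [179.98  59.98 145.4 ] F [ 0.8  0.3 -0.2] open 58.2 q [-48.9 -24.  -60.8  -6.   12.4  -7.3]
```

View pics/w21.png

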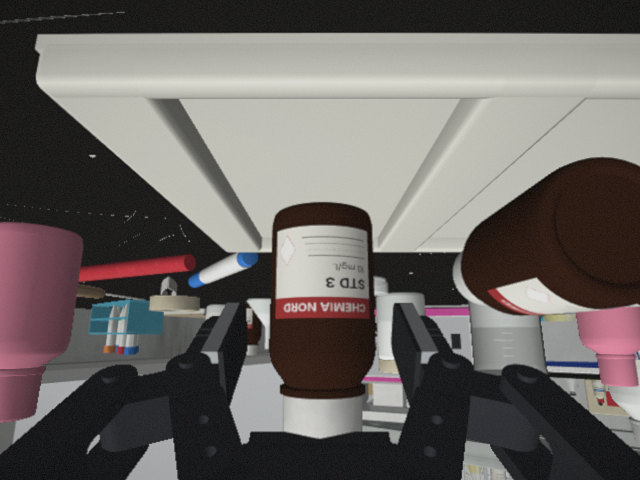

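```bash
python3 - <<'E'
from h import *
P,R=cur()
a=plan([(P+R.apply([0,0,-70]),R,25),(P+R.apply([0,0,-70])+[0,0,60],R)],step=35,md=0,ma=3)
print('then')
plan([([470,-360,210],lean(-10)),([496.7,-363.7,105],lean(30))],step=35,ang=.125,md=0,ma=3,start=a)
E
```

```text
[[0,0,-23,0,0,0], [0,0,-24,0,0,0], [0,0,-23,0,0,0], [-26,0,-15,0,0,0], [-26,0,-15,0,0,0]]
end [ 396.3 -390.2  150.1] [179.98  59.99 145.4 ] 5 rows
then
[[-11,10,1,0,0.125,0], [-10,9,0,0,0.124,0], [-11,10,-2,0,0.125,-0.001], [-10,9,-2,0,0.125,0], [-10,10,-4,-0.001,0.124,0]]
[[-9,9,-6,0,0.125,0], [-8,10,-6,0,0.125,0], [-1,2,18,0,0.116,0], [-3,2,18,0,0.117,0], [-5,2,17,0,0.116,0]]
[[-7,2,16,0,0.116,0], [-9,2,16,0,0.116,0], [-11,2,14,0,0.117,0]]
end [ 497.2 -363.7  105.3] [179.98 -30.02 145.5 ] 13 rows
```

>>> {"method": "servo_tool", "body": {"motion": [[[0,0,-23,0,0,0],[0,0,-24,0,0,0],[0,0,-23,0,0,0],[-26,0,-15,0,0,0],[-26,0,-15,0,0,0]]]}}

```text
time: 32.4
ee_pos: [0.3957, -0.3898, 0.1508]
tcp_rot: [180.0, 60.0, 145.4]
wrist_force: [0.3, -0.6, 0.9]
opening: 0.058
```

>>> {"method": "servo_tool", "body": {"motion": [[[-11,10,1,0,0.125,0],[-10,9,0,0,0.124,0],[-11,10,-2,0,0.125,0],[-10,9,-2,0,0.125,0],[-10,10,-4,0,0.124,0]]], "gripper": 62}}

```text
time: 32.9
ee_pos: [0.4502, -0.3685, 0.1943]
tcp_rot: [-180.0, 24.1, 145.4]
wrist_force: [0.1, -0.5, 1.0]
opening: 0.0616
```

>>> {"method": "servo_tool", "body": {"motion": [[[-9,9,-6,0,0.125,0],[-8,10,-6,0,0.125,0],[-1,2,18,0,0.116,0],[-3,2,18,0,0.117,0],[-5,2,17,0,0.116,0]]]}}

```text
time: 33.4
ee_pos: [0.4841, -0.3618, 0.1575]
tcp_rot: [-180.0, -10.2, 145.4]
wrist_force: [0.6, -0.5, 0.1]
opening: 0.0624
```

>>> {"method": "servo_tool", "body": {"motion": [[[-7,2,16,0,0.116,0],[-9,2,16,0,0.116,0],[-11,2,14,0,0.117,0],[0,0,0,0,0,0],[0,0,0,0,0,0]]]}}

```text
time: 33.9
ee_pos: [0.4973, -0.3638, 0.1023]
tcp_rot: [180.0, -30.2, 145.4]
wrist_force: [-0.6, 0.4, 1.9]
opening: 0.0624
```

```bash
python3 - <<'E'
from h import *
st()
p=bot.camera('wrist'); save(p,'w22')
for s in (0,44,75): 
    B=np.array([455,-335,24])+s*A; print(s,proj(p,[B/1000]).round(0))
plan([([496.7,-363.7,37],lean(30),20)],md=1,ma=3)
E
```

```text
t 33.9 pos [ 497.3 -363.8  102.3] rot [179.99 -30.19 145.43] F [-0.6  0.4  1.9] open 62.4 q [-35.9  46.   42.7 116.8  -0.7  -1.2]
0 [[319. 249.]]
44 [[319. 324.]]
75 [[319. 382.]]
[[-8.5,0,15.3,0,0.001,0], [-8.6,-0.1,15.2,0,0.001,-0.001], [-8.5,0,15.2,0,0.001,0], [-8.6,0,15.3,0.001,0,0]]
end [ 496.7 -363.7   36.9] [-179.97  -29.98  145.48] 4 rows
```

View pics/w22.png

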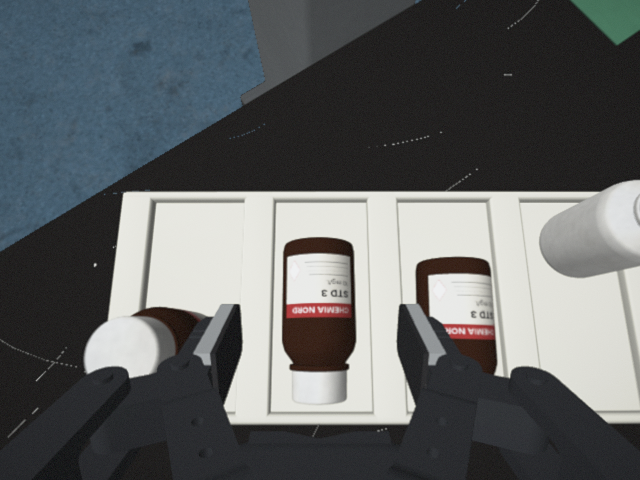

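>>> {"method": "servo_tool", "body": {"motion": [[[0,0,0,0,0,0],[0,0,0,0,0,0]]]}}

```text
time: 34.15
ee_pos: [0.4974, -0.3641, 0.1114]
tcp_rot: [-180.0, -29.5, 145.4]
wrist_force: [0.1, 0.0, -0.6]
opening: 0.062
```

>>> {"method": "servo_tool", "body": {"motion": [[[-10,0,17,0,0,0],[-10,0,17,0,0,0],[-8,0,14,0,0,0],[-3,0,5,0,0,0],[0,0,0,0,0,0]]]}}

```text
time: 34.65
ee_pos: [0.498, -0.3641, 0.0468]
tcp_rot: [-180.0, -29.8, 145.4]
wrist_force: [2.6, 1.5, 4.2]
opening: 0.0622
```

>>> {"method": "servo_tool", "body": {"motion": [[[0,0,0,0,0,0],[0,0,0,0,0,0]]]}}

```text
time: 34.85
ee_pos: [0.4981, -0.3641, 0.0465]
tcp_rot: [180.0, -29.8, 145.4]
wrist_force: [3.6, 0.8, 7.0]
opening: 0.0617
```

```bash
python3 - <<'E'
from h import *
st()
p=bot.camera('wrist'); save(p,'w23')
s=bot.camera('scene'); cv2.imwrite('pics/s23.png',cv2.resize(s['color'][120:250,300:460,::-1],None,fx=4.6,fy=4.6,interpolation=cv2.INTER_CUBIC))
E
```

```text
t 34.85 pos [ 498.1 -364.1   46.5] rot [179.99 -29.8  145.43] F [3.6 0.8 7. ] open 61.7 q [-35.9  46.2  36.9 110.5  -0.6  -1.1]
```

View pics/w23.png

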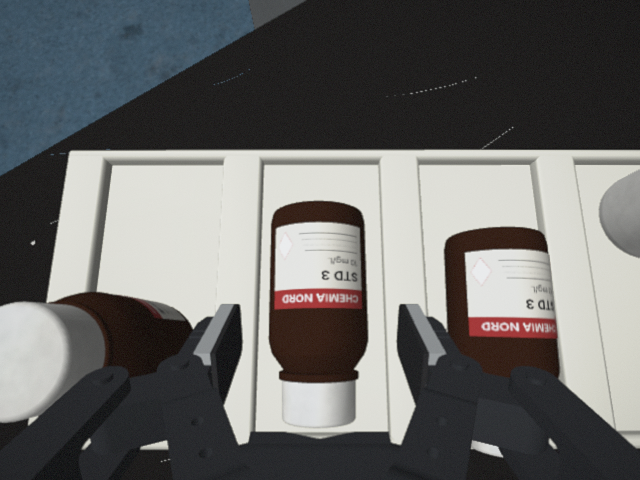

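View pics/s23.png

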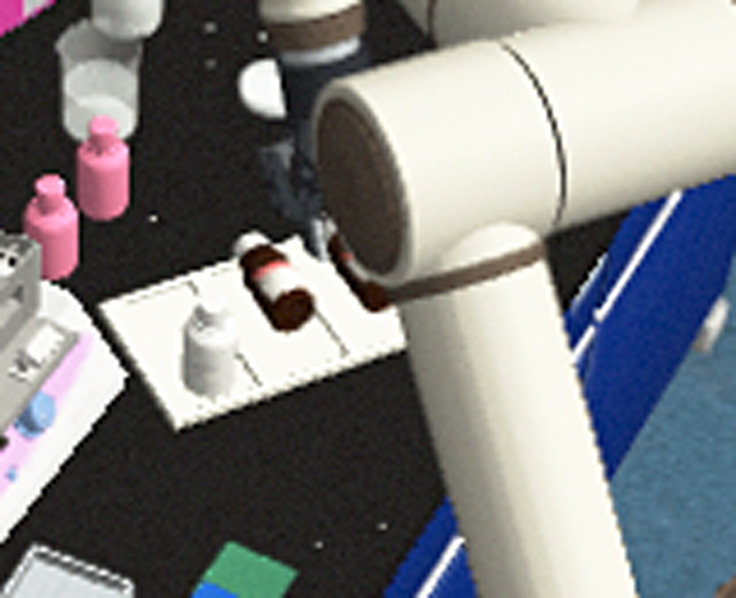

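>>> {"method": "servo_tool", "body": {"motion": [[[5,0,-9,0,0,0],[10,0,-17,0,0,0],[10,0,-17,0,0,0],[5,0,-9,0,0,0],[0,0,0,0,0,0]]]}}

```text
time: 35.45
ee_pos: [0.498, -0.3645, 0.1063]
tcp_rot: [-180.0, -29.8, 145.4]
wrist_force: [-0.0, 0.3, 0.6]
opening: 0.0621
```

>>> {"method": "servo_tool", "body": {"motion": [[[0,0,0,0,0,0],[0,0,0,0,0,0],[0,0,0,0,0,0]]], "gripper": 50}}

```text
time: 35.75
ee_pos: [0.4974, -0.3639, 0.1033]
tcp_rot: [180.0, -30.1, 145.4]
wrist_force: [0.2, -0.1, 0.4]
opening: 0.0499
```

```bash
python3 - <<'E'
from h import *
st()
p=bot.camera('wrist'); save(p,'w24'); np.save('w24.npy',p,allow_pickle=True)
for s in (0,44,75): 
    B=np.array([455,-335,24])+s*A; print(s,proj(p,[B/1000]).round(0))
# standing R check
print(proj(p,[[.4565,-.4319,.003],[.4565,-.4319,.09]]).round())
E
```

```text
t 35.75 pos [ 497.4 -363.9  103.3] rot [180.   -30.08 145.42] F [ 0.2 -0.1  0.4] open 49.9 q [-35.9  45.9  42.6 116.8  -0.7  -1.1]
0 [[319. 248.]]
44 [[319. 324.]]
75 [[319. 381.]]
[[191. 345.]
 [120. 352.]]
```

View pics/w24.png

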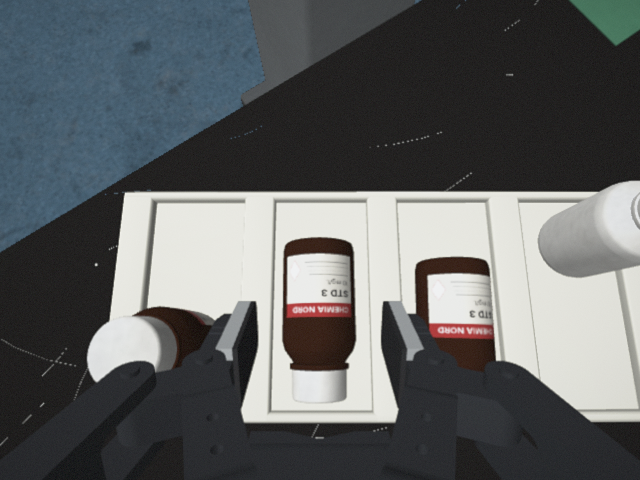

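```bash
python3 - <<'E'
from h import *
plan([([502.2,-365.1,90],lean(30)),([502.2,-365.1,38],lean(30),17)],md=1,ma=3)
E
```

```text
[[-10.7,1.7,9.4,0.001,-0.001,-0.001], [-6.5,0,11.2,0,0,0], [-6.5,0,11.3,0,0,0], [-6.5,0,11.2,0,0,0], [-6.5,0.1,11.3,0,0,0]]
end [ 502.2 -365.    38. ] [-179.98  -30.01  145.49] 5 rows
```

>>> {"method": "servo_tool", "body": {"motion": [[[-10.7,1.7,9.4,0,0,0],[-6.5,0,11.2,0,0,0],[-6.5,0,11.3,0,0,0],[0,0,0,0,0,0],[0,0,0,0,0,0]]]}}

```text
time: 36.3
ee_pos: [0.502, -0.365, 0.0643]
tcp_rot: [180.0, -30.1, 145.4]
wrist_force: [1.0, 0.1, 1.1]
opening: 0.0501
```

>>> {"method": "servo_tool", "body": {"motion": [[[-4,0,7,0,0,0],[0,0,0,0,0,0],[0,0,0,0,0,0]]]}}

```text
time: 36.6
ee_pos: [0.5023, -0.3652, 0.0568]
tcp_rot: [180.0, -30.0, 145.4]
wrist_force: [0.9, -0.2, -0.4]
opening: 0.0501
```

```bash
python3 - <<'E'
from h import *
st()
p=bot.camera('wrist'); save(p,'w25')
E
```

```text
t 36.6 pos [ 502.3 -365.2   56.8] rot [180.   -29.99 145.42] F [ 0.9 -0.2 -0.4] open 50.1 q [-35.8  47.   39.2 112.2  -0.6  -1. ]
```

View pics/w25.png

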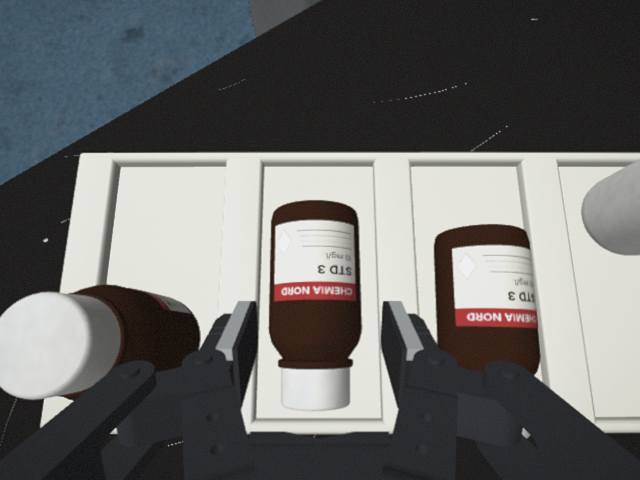

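>>> {"method": "servo_tool", "body": {"motion": [[[-2.5,0,4.3,0,0,0],[-2.5,0,4.3,0,0,0],[0,0,0,0,0,0]]]}}

```text
time: 36.95
ee_pos: [0.5021, -0.3651, 0.0458]
tcp_rot: [180.0, -30.1, 145.4]
wrist_force: [0.2, -0.3, -0.3]
opening: 0.0502
```

>>> {"method": "servo_tool", "body": {"motion": [[[-2,0,3.5,0,0,0],[0,0,0,0,0,0],[0,0,0,0,0,0]]]}}

```text
time: 37.25
ee_pos: [0.5023, -0.3652, 0.0427]
tcp_rot: [-180.0, -30.0, 145.4]
wrist_force: [0.3, 0.5, 0.3]
opening: 0.0501
```

>>> {"method": "servo_tool", "body": {"motion": [[[-2,0,3.5,0,0,0],[0,0,0,0,0,0],[0,0,0,0,0,0]]]}}

```text
time: 37.55
ee_pos: [0.5023, -0.3652, 0.0386]
tcp_rot: [180.0, -30.0, 145.4]
wrist_force: [-0.6, 0.2, -1.0]
opening: 0.0497
```

```bash
python3 - <<'E'
from h import *
st()
p=bot.camera('wrist'); save(p,'w26')
E
```

```text
t 37.55 pos [ 502.3 -365.2   38.6] rot [180.   -30.   145.42] F [-0.6  0.2 -1. ] open 49.7 q [-35.8  47.3  37.7 110.4  -0.6  -1. ]
```

View pics/w26.png

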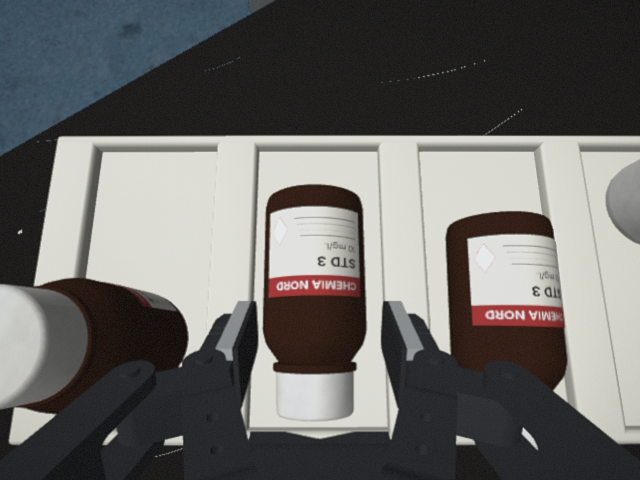

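No contact this time. Go 2 mm lower, grasp, lift.

>>> {"method": "servo_tool", "body": {"motion": [[[-1,0,1.7,0,0,0],[0,0,0,0,0,0]]]}}

```text
time: 37.8
ee_pos: [0.5023, -0.3652, 0.0365]
tcp_rot: [180.0, -30.0, 145.4]
wrist_force: [-0.5, -0.4, -0.4]
opening: 0.0501
```

>>> {"method": "servo_tool", "body": {"motion": [[[0,0,0,0,0,0],[0,0,0,0,0,0],[0,0,0,0,0,0],[0,0,0,0,0,0],[0,0,0,0,0,0]]], "gripper": 20, "newtons": 50}}

```text
time: 38.3
ee_pos: [0.5024, -0.3653, 0.037]
tcp_rot: [180.0, -30.0, 145.4]
wrist_force: [1.6, -1.7, 2.9]
opening: 0.0404
```

>>> {"method": "servo_tool", "body": {"motion": [[[5,0,-9,0,0,0],[10,0,-17,0,0,0],[12,0,-21,0,0,0],[0,0,0,0,0,0],[0,0,0,0,0,0]]]}}

```text
time: 38.8
ee_pos: [0.5026, -0.3655, 0.0913]
tcp_rot: [180.0, -29.9, 145.4]
wrist_force: [0.4, -0.1, -0.6]
opening: 0.0401
```

>>> {"method": "servo_tool", "body": {"motion": [[[0,0,0,0,0,0],[0,0,0,0,0,0]]]}}

```text
time: 39.0
ee_pos: [0.5021, -0.3651, 0.0899]
tcp_rot: [180.0, -30.1, 145.4]
wrist_force: [-0.6, -0.7, -1.5]
opening: 0.0399
```

```bash
cat >> h.py <<'E'
def L(x,y): c,s=np.cos(np.radians(LY)),np.sin(np.radians(LY)); return np.array([501.4+c*x-s*y,-317.1+s*x+c*y])
E
python3 - <<'E'
from h import *
st()
p=bot.camera('wrist'); save(p,'w27'); np.save('w27.npy',p,allow_pickle=True)
m=mask(p,(0,60,15),(20,255,110),(280,150,80,100)); row=np.where(m.any(1))[0][0]; print('minrow',row)
b,ax=inhand(p,row)
T=L(28,-40); X,R=standpose(T,b,ax,LY,z=5); print('tcp',X)
plan([(X+[0,0,70],R)],ang=.125,step=40,md=1,ma=3)
E
```

```text
t 39.0 pos [ 502.1 -365.1   89.9] rot [179.99 -30.09 145.43] F [-0.6 -0.7 -1.5] open 39.9 q [-35.8  46.8  42.6 115.8  -0.6  -1. ]
minrow 182
s 57.07547021228253 base in tool [43.6 -0.1 38.6] axis in tool [-0.865  0.001 -0.501]
tcp [ 492.32156039 -359.29684374   62.05898487]
[[2.4,-0.1,-2.4,0,-0.121,0], [2.1,0,-2.6,0,-0.121,0], [1.7,-0.1,-2.8,0,-0.121,0], [1.4,0,-3.1,0,-0.121,0], [1,-0.1,-3.2,0,-0.121,-0.001]]
[[0.6,-0.1,-3.3,0,-0.121,0], [0.2,0,-3.3,0,-0.121,0], [-0.2,-0.1,-3.4,0,-0.121,0], [-0.6,0,-3.3,0,-0.12,0], [-0.9,-0.1,-3.2,0,-0.121,0]]
[[-1.4,0,-3,0,-0.121,0], [-1.7,-0.1,-2.9,0,-0.121,0], [-2.1,-0.1,-2.6,0,-0.121,0]]
end [ 492.3 -359.4  132. ] [179.99  59.99 145.47] 13 rows
```

View pics/w27.png

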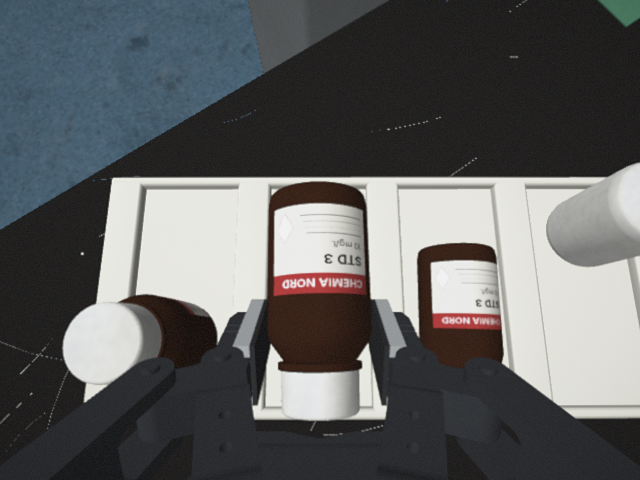

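>>> {"method": "servo_tool", "body": {"motion": [[[2.4,-0.1,-2.4,0,-0.121,0],[2.1,0,-2.6,0,-0.121,0],[1.7,-0.1,-2.8,0,-0.121,0],[1.4,0,-3.1,0,-0.121,0],[1,-0.1,-3.2,0,-0.121,0]]]}}

```text
time: 39.55
ee_pos: [0.4985, -0.3629, 0.1074]
tcp_rot: [180.0, 5.0, 145.4]
wrist_force: [0.1, 0.2, -0.2]
opening: 0.0402
```

>>> {"method": "servo_tool", "body": {"motion": [[[0.6,-0.1,-3.3,0,-0.121,0],[0.2,0,-3.3,0,-0.121,0],[-0.2,-0.1,-3.4,0,-0.121,0],[-0.6,0,-3.3,0,-0.12,0],[-0.9,-0.1,-3.2,0,-0.121,0]]]}}

```text
time: 40.05
ee_pos: [0.4944, -0.3605, 0.1236]
tcp_rot: [-180.0, 39.6, 145.4]
wrist_force: [-0.4, -0.5, -0.5]
opening: 0.0401
```

>>> {"method": "servo_tool", "body": {"motion": [[[-1.4,0,-3,0,-0.121,0],[-1.7,-0.1,-2.9,0,-0.121,0],[-2.1,-0.1,-2.6,0,-0.121,0],[0,0,0,0,0,0],[0,0,0,0,0,0]]]}}

```text
time: 40.55
ee_pos: [0.4922, -0.3592, 0.1323]
tcp_rot: [-180.0, 59.9, 145.4]
wrist_force: [-0.2, -0.5, -1.3]
opening: 0.0402
```

```bash
python3 - <<'E'
from h import *
st()
p=bot.camera('wrist'); save(p,'w28'); np.save('w28.npy',p,allow_pickle=True)
b=np.array([43.6,-.1,38.6]); X,R=standpose(L(28,-40),b,None,LY,z=9.0); 
plan([(X,R,15)],md=1,ma=3)
E
```

```text
t 40.55 pos [ 492.2 -359.2  132.3] rot [-180.     59.87  145.42] F [-0.2 -0.5 -1.3] open 40.2 q [-37.1 -34.4 -57.3   7.3   2.1  -1.2]
[[11.9,0,6.7,0,0,0], [12,0,6.6,-0.001,0,0], [11.9,0.1,6.7,0,0,0], [12,0,6.6,0,0,-0.001], [11.9,0,6.7,0,0,0]]
end [ 492.3 -359.3   66.1] [-179.95   60.01  145.54] 5 rows
```

View pics/w28.png

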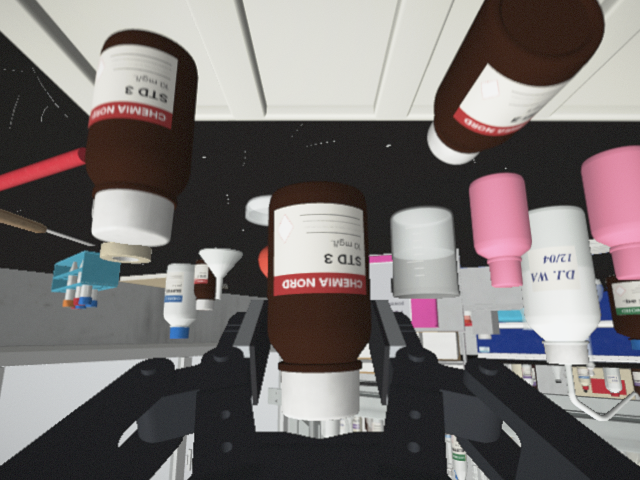

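>>> {"method": "servo_tool", "body": {"motion": [[[12,0,6.7,0,0,0],[12,0,6.7,0,0,0],[12,0,6.7,0,0,0],[12,0,6.7,0,0,0],[8,0,4.5,0,0,0]]]}}

```text
time: 41.1
ee_pos: [0.4932, -0.3599, 0.0698]
tcp_rot: [-180.0, 60.0, 145.4]
wrist_force: [0.1, -1.0, 0.1]
opening: 0.0398
```

>>> {"method": "servo_tool", "body": {"motion": [[[0,0,0,0,0,0],[0,0,0,0,0,0]]]}}

```text
time: 41.3
ee_pos: [0.4927, -0.3595, 0.0699]
tcp_rot: [-180.0, 60.1, 145.4]
wrist_force: [0.0, -0.4, -0.4]
opening: 0.0403
```

>>> {"method": "servo_tool", "body": {"motion": [[[1.7,0,1,0,0,0],[0,0,0,0,0,0],[0,0,0,0,0,0]]]}}

```text
time: 41.6
ee_pos: [0.4921, -0.3592, 0.0674]
tcp_rot: [-180.0, 60.1, 145.4]
wrist_force: [-0.2, -0.5, -1.2]
opening: 0.0396
```

>>> {"method": "servo_tool", "body": {"motion": [[[1.7,0,1,0,0,0],[0,0,0,0,0,0],[0,0,0,0,0,0]]]}}

```text
time: 41.9
ee_pos: [0.4919, -0.359, 0.0648]
tcp_rot: [180.0, 60.1, 145.4]
wrist_force: [0.1, 0.2, -0.3]
opening: 0.0401
```

>>> {"method": "servo_tool", "body": {"motion": [[[0.9,0,0.5,0,0,0],[0,0,0,0,0,0],[0,0,0,0,0,0]]]}}

```text
time: 42.2
ee_pos: [0.4919, -0.3591, 0.0639]
tcp_rot: [180.0, 60.1, 145.4]
wrist_force: [0.2, -0.1, -0.2]
opening: 0.0402
```

>>> {"method": "servo_tool", "body": {"motion": [[[0.9,0,0.5,0,0,0],[0,0,0,0,0,0],[0,0,0,0,0,0]]]}}

```text
time: 42.5
ee_pos: [0.4923, -0.3594, 0.0638]
tcp_rot: [-180.0, 60.2, 145.4]
wrist_force: [-2.0, 0.7, 4.4]
opening: 0.0404
```

>>> {"method": "servo_tool", "body": {"motion": [[[0.9,0,0.5,0,0,0],[0,0,0,0,0,0],[0,0,0,0,0,0]]]}}

```text
time: 42.8
ee_pos: [0.4926, -0.3596, 0.0637]
tcp_rot: [-180.0, 60.3, 145.4]
wrist_force: [-2.7, 1.2, 7.7]
opening: 0.0398
```

Contact at the same depth as before. Ease off, release by 10 mm only, and retreat.

>>> {"method": "servo_tool", "body": {"motion": [[[-1.2,0,-0.7,0,0,0],[0,0,0,0,0,0],[0,0,0,0,0,0]]]}}

```text
time: 43.1
ee_pos: [0.4921, -0.3593, 0.0638]
tcp_rot: [-180.0, 60.1, 145.4]
wrist_force: [-0.8, -0.6, 4.6]
opening: 0.0402
```

>>> {"method": "servo_tool", "body": {"motion": [[[0,0,0,0,0,0],[0,0,0,0,0,0],[0,0,0,0,0,0],[0,0,0,0,0,0],[0,0,0,0,0,0]]], "gripper": 51}}

```text
time: 43.6
ee_pos: [0.4918, -0.3589, 0.0628]
tcp_rot: [180.0, 60.0, 145.4]
wrist_force: [1.0, -0.5, 0.2]
opening: 0.0508
```

>>> {"method": "servo_tool", "body": {"motion": [[[0,0,-15,0,0,0],[0,0,-20,0,0,0],[0,0,-25,0,0,0],[0,0,-20,0,0,0],[0,0,0,0,0,0]]]}}

```text
time: 44.1
ee_pos: [0.4407, -0.3244, 0.1124]
tcp_rot: [-180.0, 59.9, 145.4]
wrist_force: [-0.3, -0.5, 1.5]
opening: 0.0511
```

```bash
python3 - <<'E'
from h import *
st()
p=bot.camera('wrist'); save(p,'w29')
P,R=cur()
plan([(P+[0,0,55],R),([480,-310,215],lean(-5))],step=35,ang=.125,md=0,ma=3)
E
```

```text
t 44.1 pos [ 440.7 -324.4  112.4] rot [-179.99   59.85  145.45] F [-0.3 -0.5  1.5] open 51.1 q [-37.7 -48.1 -65.7  12.7   2.7  -1.6]
[[-24,0,-14,0,0,0], [-24,0,-14,0,0,0], [-7,4,0,0,0.119,0], [-6,5,-2,0,0.12,0], [-7,4,-2,0,0.119,0]]
[[-6,4,-3,0,0.12,-0.001], [-6,4,-3,0,0.119,0], [-5,5,-4,0,0.12,0], [-5,4,-5,-0.001,0.119,0], [-4,4,-5,0,0.12,0]]
end [ 479.8 -310.1  214.5] [179.98   4.99 145.49] 10 rows
```

View pics/w29.png

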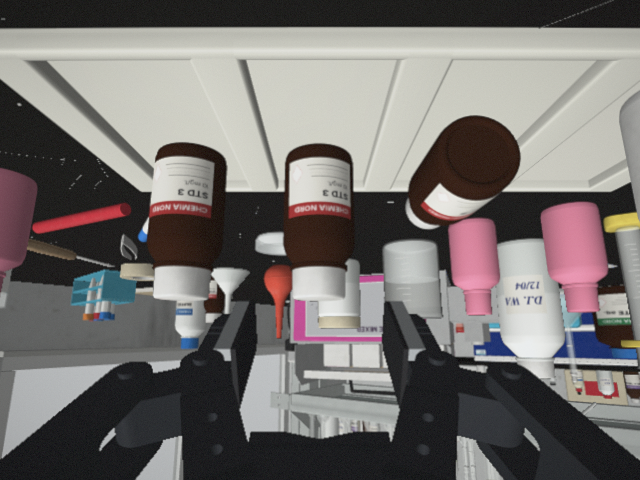

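```bash
python3 - <<'E'
from h import *
P,R=cur()
a=plan([([470,-308,200],lean(0))],step=35,ang=.12,md=0,ma=3)
# L lying: base (507.9,-277.8); grasp TCP = base+54a
X=np.array([507.9,-277.8])+54*A[:2]; print(X)
print('then'); plan([([X[0],X[1],105],lean(30))],step=35,ang=.12,md=1,ma=3,start=a)
E
```

```text
[[-9,3,-4,0,0.116,0], [-9,4,-4,0,0.116,0], [-9,3,-6,0,0.116,0], [-7,3,-6,0,0.116,-0.001], [-7,4,-8,0,0.116,0]]
[[-6,3,-8,0,0.115,0], [-5,3,-9,0,0.116,0], [-4,4,-9,-0.001,0.116,0], [-2,3,-10,0,0.116,0]]
end [ 469.5 -307.8  200.3] [1.7998e+02 1.0000e-02 1.4549e+02] 9 rows
[ 552.40281419 -308.38593679]
then
[[-13.7,9.3,19.1,0,0.105,0], [-15.6,9.3,17.5,0,0.104,0], [-17.4,9.3,15.8,0,0.105,0], [-18.9,9.3,13.9,0,0.105,0], [-20.3,9.2,11.8,0,0.105,0]]
end [ 552.4 -308.4  105. ] [179.97 -30.02 145.5 ] 5 rows
```

>>> {"method": "servo_tool", "body": {"motion": [[[-9,3,-4,0,0.116,0],[-9,4,-4,0,0.116,0],[-9,3,-6,0,0.116,0],[-7,3,-6,0,0.116,0],[-7,4,-8,0,0.116,0]]]}}

```text
time: 44.65
ee_pos: [0.4576, -0.3152, 0.1568]
tcp_rot: [-180.0, 26.0, 145.4]
wrist_force: [1.4, 0.2, -0.1]
opening: 0.0507
```

>>> {"method": "servo_tool", "body": {"motion": [[[-6,3,-8,0,0.115,0],[-5,3,-9,0,0.116,0],[-4,4,-9,0,0.116,0],[-2,3,-10,0,0.116,0],[0,0,0,0,0,0]]]}}

```text
time: 45.15
ee_pos: [0.4722, -0.3092, 0.1931]
tcp_rot: [180.0, -0.8, 145.5]
wrist_force: [-0.2, 0.4, -1.3]
opening: 0.0514
```

>>> {"method": "servo_tool", "body": {"motion": [[[-13.7,9.3,19,0,0.105,0],[-15.6,9.3,17.5,0,0.104,0],[-17.4,9.3,16,0,0.105,0],[-19,9.3,14,0,0.105,0],[-20,9.2,12,0,0.105,0]]]}}

```text
time: 45.65
ee_pos: [0.5508, -0.3083, 0.1017]
tcp_rot: [180.0, -29.7, 145.5]
wrist_force: [1.2, -1.3, 0.4]
opening: 0.0508
```

>>> {"method": "servo_tool", "body": {"motion": [[[0,0,0,0,0,0],[0,0,0,0,0,0],[0,0,0,0,0,0]]]}}

```text
time: 45.95
ee_pos: [0.5499, -0.3084, 0.1074]
tcp_rot: [180.0, -29.2, 145.5]
wrist_force: [-0.3, -0.6, 1.6]
opening: 0.051
```

```bash
python3 - <<'E'
from h import *
st()
p=bot.camera('wrist'); save(p,'w30'); np.save('w30.npy',p,allow_pickle=True)
for s in (0,44,75): 
    B=np.array([507.9,-277.8,24])+s*A; print(s,proj(p,[B/1000]).round(0))
E
```

```text
t 45.95 pos [ 549.9 -308.4  107.4] rot [179.96 -29.21 145.46] F [-0.3 -0.6  1.6] open 51.0 q [-30.2  47.7  46.2 117.7   2.2   3.8]
0 [[322. 246.]]
44 [[322. 321.]]
75 [[322. 377.]]
```

View pics/w30.png

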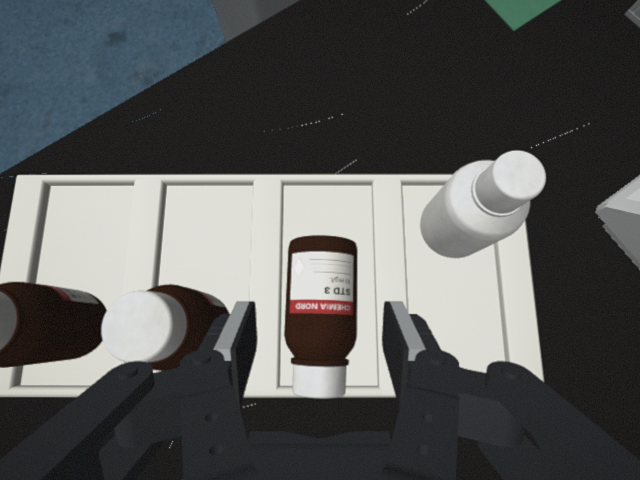

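```bash
python3 - <<'E'
from h import *
p=np.load('w30.npy',allow_pickle=True).item()
def inv(X): c,s=np.cos(np.radians(LY)),np.sin(np.radians(LY)); d=np.array(X)[:2]-[501.4,-317.1]; return (c*d[0]+s*d[1],-s*d[0]+c*d[1])
def ringpts(x,y,z,r): t=np.linspace(0,6.28,24); return np.c_[L(x,y)[0]+r*np.cos(t),L(x,y)[1]+r*np.sin(t),np.full(24,z)]/1000
for uv,z in [((522,178),91),((420,225),3),((450,232),3)]:
    print(uv,z,np.round(inv(atz(p,[uv],z/1000)[0]*1000),1))
for uv,z in [((145,327),90),((5,330),90)]:
    print('bottles top',np.round(inv(atz(p,[uv],z/1000)[0]*1000),1))
plan([([552.4,-308.4,38],lean(30),20)],md=1,ma=3)
E
```

```text
(522, 178) 91 [-33.8 124.6]
(420, 225) 3 [-35.9 102. ]
(450, 232) 3 [-31.  121.7]
bottles top [ 30.6 -37.1]
bottles top [ 31.9 -94.9]
[[-9.1,0.3,15.3,0,0.004,0], [-9.1,0.4,15.3,0.001,0.004,0], [-9.2,0.3,15.2,0,0.004,-0.001], [-9.3,0.4,15.2,0,0.004,0]]
end [ 552.4 -308.4   38. ] [179.97 -29.99 145.52] 4 rows
```

>>> {"method": "servo_tool", "body": {"motion": [[[-9,0.3,15,0,0,0],[-9,0.3,15,0,0,0],[-9,0.3,15,0,0,0],[0,0,0,0,0,0],[0,0,0,0,0,0]]]}}

```text
time: 46.5
ee_pos: [0.5517, -0.3084, 0.0566]
tcp_rot: [180.0, -29.2, 145.5]
wrist_force: [-0.4, -0.0, -0.3]
opening: 0.0512
```

>>> {"method": "servo_tool", "body": {"motion": [[[0,0,0,0,0,0],[0,0,0,0,0,0]]]}}

```text
time: 46.7
ee_pos: [0.552, -0.3085, 0.0544]
tcp_rot: [180.0, -29.3, 145.5]
wrist_force: [-0.8, 0.1, 0.4]
opening: 0.0508
```

```bash
python3 - <<'E'
from h import *
st()
p=bot.camera('wrist'); save(p,'w31')
plan([([552.4,-308.4,37],lean(30),20)],md=1,ma=3)
E
```

```text
t 46.7 pos [ 552.  -308.5   54.4] rot [179.96 -29.33 145.46] F [-0.8  0.1  0.4] open 50.8 q [-30.1  48.2  41.2 112.2   2.2   3.9]
[[-8.6,0.3,14.5,0.001,0.011,-0.001]]
end [ 552.4 -308.4   37. ] [179.99 -30.01 145.52] 1 rows
```

View pics/w31.png

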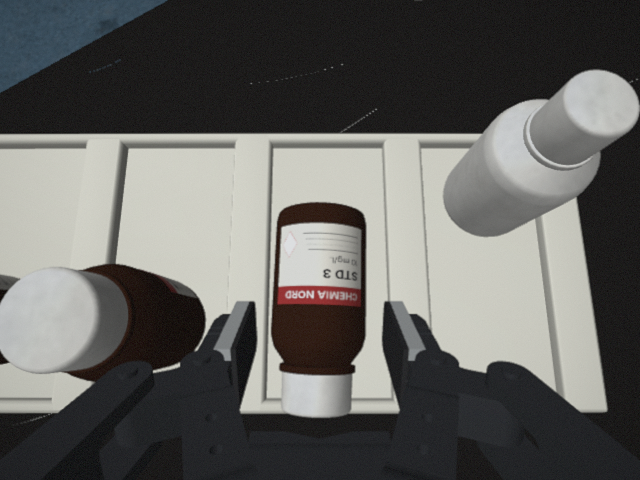

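>>> {"method": "servo_tool", "body": {"motion": [[[-5,0.3,8.5,0,0.006,0],[0,0,0,0,0,0],[0,0,0,0,0,0]]]}}

```text
time: 47.05
ee_pos: [0.5517, -0.3079, 0.0416]
tcp_rot: [180.0, -29.9, 145.5]
wrist_force: [0.4, -0.8, 0.2]
opening: 0.0509
```

>>> {"method": "servo_tool", "body": {"motion": [[[-3.6,0,6,0,0.005,0],[0,0,0,0,0,0],[0,0,0,0,0,0]]]}}

```text
time: 47.35
ee_pos: [0.5519, -0.308, 0.0351]
tcp_rot: [180.0, -30.2, 145.5]
wrist_force: [0.1, 0.1, 0.6]
opening: 0.051
```

>>> {"method": "servo_tool", "body": {"motion": [[[0,0,0,0,0,0],[0,0,0,0,0,0],[0,0,0,0,0,0],[0,0,0,0,0,0],[0,0,0,0,0,0]]], "gripper": 20, "newtons": 50}}

```text
time: 47.85
ee_pos: [0.5522, -0.3082, 0.0358]
tcp_rot: [180.0, -30.1, 145.5]
wrist_force: [1.0, -1.0, 2.9]
opening: 0.04
```

>>> {"method": "servo_tool", "body": {"motion": [[[5,0,-9,0,0,0],[10,0,-17,0,0,0],[12,0,-21,0,0,0],[0,0,0,0,0,0],[0,0,0,0,0,0]]]}}

```text
time: 48.35
ee_pos: [0.5525, -0.3084, 0.0901]
tcp_rot: [180.0, -30.1, 145.5]
wrist_force: [0.3, 1.1, -1.8]
opening: 0.0399
```

>>> {"method": "servo_tool", "body": {"motion": [[[0,0,0,0,0,0],[0,0,0,0,0,0]]]}}

```text
time: 48.55
ee_pos: [0.5519, -0.3081, 0.0887]
tcp_rot: [180.0, -30.2, 145.4]
wrist_force: [-0.1, 0.7, -0.6]
opening: 0.0407
```

```bash
python3 - <<'E'
from h import *
st()
p=bot.camera('wrist'); save(p,'w32'); np.save('w32.npy',p,allow_pickle=True)
m=mask(p,(0,60,15),(20,255,110),(280,150,80,100)); row=np.where(m.any(1))[0][0]; print('minrow',row)
b,ax=inhand(p,row)
T=L(36,37); X,R=standpose(T,b,ax,LY,z=5); print('tcp',X)
plan([(X+[0,0,62],R)],ang=.125,step=40,md=1,ma=3)
E
```

```text
t 48.55 pos [ 551.9 -308.1   88.7] rot [179.99 -30.24 145.45] F [-0.1  0.7 -0.6] open 40.7 q [-30.1  49.2  46.2 117.2   2.2   3.8]
minrow 187
s 55.10105162012276 base in tool [41.8 -0.1 37.7] axis in tool [-0.864  0.001 -0.503]
tcp [ 542.39959145 -300.31323512   60.0547988 ]
[[2.1,0.1,-1.7,0,-0.121,0], [1.9,0.1,-2,0,-0.121,0], [1.6,0,-2.2,0,-0.121,0], [1.4,0.1,-2.4,0,-0.122,0], [1,0.1,-2.5,0,-0.121,0]]
[[0.8,0.1,-2.6,0,-0.121,0], [0.4,0,-2.7,0,-0.121,-0.001], [0.1,0.1,-2.7,0,-0.121,0], [-0.3,0.1,-2.7,0,-0.121,0], [-0.5,0.1,-2.7,0,-0.121,0]]
[[-0.9,0,-2.5,0,-0.122,0], [-1.2,0.1,-2.5,0,-0.121,0], [-1.5,0.1,-2.3,0,-0.121,0]]
end [ 542.4 -300.3  122.1] [-179.99   60.01  145.51] 13 rows
```

View pics/w32.png

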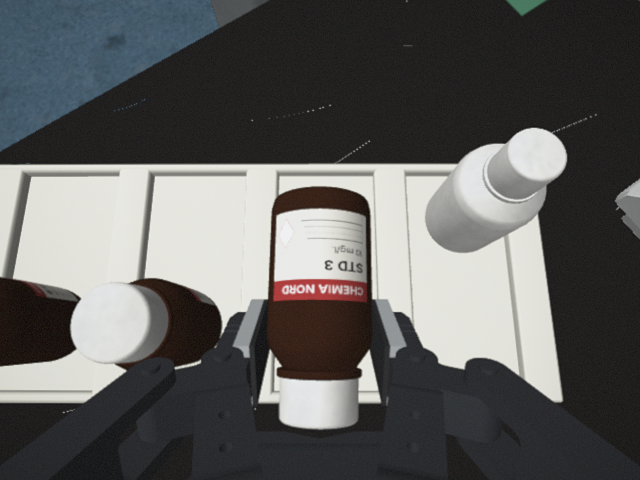

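>>> {"method": "servo_tool", "body": {"motion": [[[2.1,0.1,-1.7,0,-0.121,0],[1.9,0.1,-2,0,-0.121,0],[1.6,0,-2.2,0,-0.121,0],[1.4,0.1,-2.4,0,-0.122,0],[1,0.1,-2.5,0,-0.121,0]]]}}

```text
time: 49.1
ee_pos: [0.5486, -0.3053, 0.1028]
tcp_rot: [180.0, 4.5, 145.4]
wrist_force: [-0.5, -0.8, -0.1]
opening: 0.0401
```

>>> {"method": "servo_tool", "body": {"motion": [[[0.8,0.1,-2.6,0,-0.121,0],[0.4,0,-2.7,0,-0.121,0],[0.1,0.1,-2.7,0,-0.121,0],[-0.3,0.1,-2.7,0,-0.121,0],[-0.5,0.1,-2.7,0,-0.121,0]]]}}

```text
time: 49.6
ee_pos: [0.5446, -0.3021, 0.1155]
tcp_rot: [180.0, 39.1, 145.4]
wrist_force: [0.3, 0.3, -0.4]
opening: 0.0404
```

>>> {"method": "servo_tool", "body": {"motion": [[[-0.9,0,-2.5,0,-0.122,0],[-1.2,0.1,-2.5,0,-0.121,0],[-1.5,0.1,-2.3,0,-0.121,0],[0,0,0,0,0,0],[0,0,0,0,0,0]]]}}

```text
time: 50.1
ee_pos: [0.5426, -0.3004, 0.1222]
tcp_rot: [180.0, 59.5, 145.4]
wrist_force: [1.8, -0.2, -0.1]
opening: 0.0397
```

```bash
python3 - <<'E'
from h import *
st()
p=bot.camera('wrist'); save(p,'w33'); np.save('w33.npy',p,allow_pickle=True)
b=np.array([41.8,-.1,37.7]); X,R=standpose(L(36,37),b,None,LY,z=9.0); 
plan([(X,R,15)],md=1,ma=3)
E
```

```text
t 50.1 pos [ 542.6 -300.4  122.2] rot [179.98  59.49 145.44] F [ 1.8 -0.2 -0.1] open 39.7 q [-25.7 -30.9 -56.2   5.5  -7.6   4.5]
[[10.6,0,5.9,0,-0.001,0], [10.5,-0.1,5.8,0,-0.002,0], [10.6,0,5.8,0,-0.001,-0.001], [10.6,0,5.8,0,-0.001,0], [10.6,0,5.8,0,-0.001,0]]
end [ 542.4 -300.2   64.1] [-179.97   59.98  145.51] 5 rows
```

View pics/w33.png

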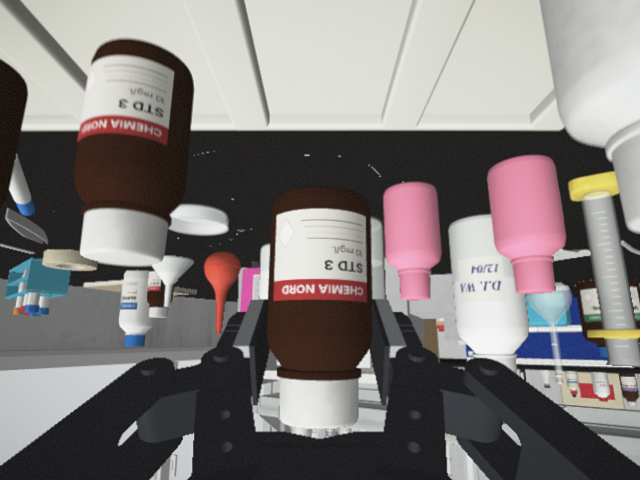

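>>> {"method": "servo_tool", "body": {"motion": [[[11,0,6,0,-0.003,0],[11,0,6,0,-0.003,0],[11,0,6,0,-0.002,0],[10,0,5.5,0,0,0],[5,0,3,0,0,0]]]}}

```text
time: 50.65
ee_pos: [0.5434, -0.3008, 0.0689]
tcp_rot: [179.9, 60.1, 145.4]
wrist_force: [0.8, 0.5, -1.6]
opening: 0.0405
```

>>> {"method": "servo_tool", "body": {"motion": [[[0,0,0,0,0,0],[0,0,0,0,0,0]]]}}

```text
time: 50.85
ee_pos: [0.543, -0.3005, 0.0695]
tcp_rot: [179.9, 60.2, 145.4]
wrist_force: [0.5, -0.2, -0.8]
opening: 0.0403
```

>>> {"method": "servo_tool", "body": {"motion": [[[1.7,0,1,0,0,0],[0,0,0,0,0,0],[0,0,0,0,0,0]]]}}

```text
time: 51.15
ee_pos: [0.5422, -0.3001, 0.0666]
tcp_rot: [180.0, 60.2, 145.4]
wrist_force: [0.1, 0.3, -0.6]
opening: 0.0402
```

>>> {"method": "servo_tool", "body": {"motion": [[[1.7,0,1,0,0,0],[0,0,0,0,0,0],[0,0,0,0,0,0]]]}}

```text
time: 51.45
ee_pos: [0.5421, -0.3, 0.0641]
tcp_rot: [180.0, 60.2, 145.4]
wrist_force: [-0.2, 0.4, -0.6]
opening: 0.04
```

>>> {"method": "servo_tool", "body": {"motion": [[[0.9,0,0.5,0,0,0],[0,0,0,0,0,0],[0,0,0,0,0,0]]]}}

```text
time: 51.75
ee_pos: [0.5421, -0.3001, 0.0631]
tcp_rot: [180.0, 60.2, 145.4]
wrist_force: [-0.5, 0.3, -0.1]
opening: 0.0403
```

>>> {"method": "servo_tool", "body": {"motion": [[[0.9,0,0.5,0,0,0],[0,0,0,0,0,0],[0,0,0,0,0,0]]]}}

```text
time: 52.05
ee_pos: [0.5421, -0.3, 0.062]
tcp_rot: [180.0, 60.2, 145.4]
wrist_force: [0.3, -0.5, -0.3]
opening: 0.0402
```

>>> {"method": "servo_tool", "body": {"motion": [[[0.9,0,0.5,0,0,0],[0,0,0,0,0,0],[0,0,0,0,0,0]]]}}

```text
time: 52.35
ee_pos: [0.5422, -0.3001, 0.0613]
tcp_rot: [180.0, 60.2, 145.4]
wrist_force: [0.2, 0.9, 0.2]
opening: 0.0402
```

>>> {"method": "servo_tool", "body": {"motion": [[[0.9,0,0.5,0,0,0],[0,0,0,0,0,0],[0,0,0,0,0,0]]]}}

```text
time: 52.65
ee_pos: [0.5426, -0.3003, 0.0612]
tcp_rot: [179.9, 60.3, 145.4]
wrist_force: [-1.6, 0.0, 4.7]
opening: 0.0404
```

>>> {"method": "servo_tool", "body": {"motion": [[[0.9,0,0.5,0,0,0],[0,0,0,0,0,0],[0,0,0,0,0,0]]]}}

```text
time: 52.95
ee_pos: [0.543, -0.3005, 0.0611]
tcp_rot: [179.9, 60.4, 145.4]
wrist_force: [-3.3, 1.3, 8.6]
opening: 0.0399
```

>>> {"method": "servo_tool", "body": {"motion": [[[-1.3,0,-0.7,0,-0.004,0],[0,0,0,0,0,0],[0,0,0,0,0,0]]]}}

```text
time: 53.25
ee_pos: [0.5425, -0.3002, 0.0612]
tcp_rot: [179.9, 60.5, 145.4]
wrist_force: [1.5, -1.0, 4.5]
opening: 0.0404
```

>>> {"method": "servo_tool", "body": {"motion": [[[0,0,0,0,0,0],[0,0,0,0,0,0],[0,0,0,0,0,0],[0,0,0,0,0,0],[0,0,0,0,0,0]]], "gripper": 51}}

```text
time: 53.75
ee_pos: [0.542, -0.3, 0.0601]
tcp_rot: [180.0, 60.4, 145.4]
wrist_force: [0.4, 0.2, -0.1]
opening: 0.0509
```

>>> {"method": "servo_tool", "body": {"motion": [[[0,0,-15,0,0,0],[0,0,-20,0,0,0],[0,0,-20,0,0,0],[0,0,-5,0,0,0],[0,0,0,0,0,0]]]}}

```text
time: 54.25
ee_pos: [0.4994, -0.2705, 0.0914]
tcp_rot: [179.9, 60.5, 145.4]
wrist_force: [-0.2, -0.6, -0.1]
opening: 0.0512
```

```bash
python3 - <<'E'
from h import *
st()
p=bot.camera('wrist'); save(p,'w34')
P,R=cur()
plan([([480,-250,200],lean(0))],step=35,ang=.12,md=0,ma=3)
E
```

```text
t 54.25 pos [ 499.4 -270.5   91.4] rot [179.91  60.54 145.39] F [-0.2 -0.6 -0.1] open 51.2 q [-24.3 -40.4 -65.3   4.9  -8.9   5.1]
[[-9,1,-9,0,0.117,0], [-8,0,-9,0,0.118,0], [-7,1,-11,0,0.117,0], [-5,1,-11,0,0.117,0], [-4,0,-12,0,0.118,-0.001]]
[[-3,1,-12,0,0.117,0], [-1,1,-13,0,0.117,0], [0,0,-12,0,0.117,0], [1,1,-13,0,0.118,0]]
end [ 480.3 -250.2  200.4] [ 1.800e+02 -1.000e-02  1.455e+02] 9 rows
```

View pics/w34.png

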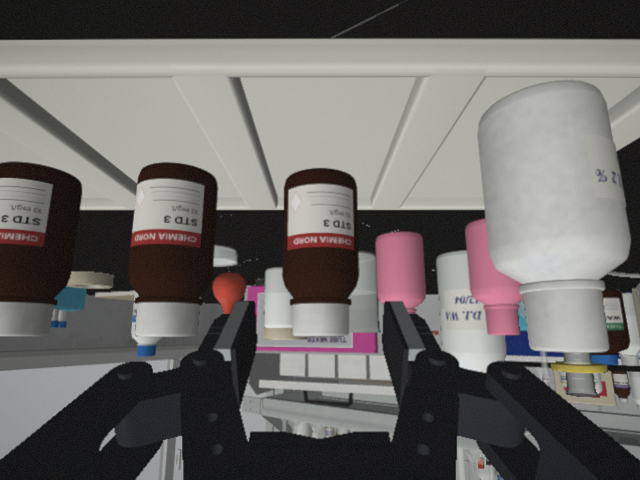

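>>> {"method": "servo_tool", "body": {"motion": [[[-8,0,0,0,0.117,0],[-9,0,-3,0,0.118,0],[-8,0,-8,0,0.117,0],[-6,0,-11,0,0.117,0],[-5,0,-12,0,0.118,0]]]}}

```text
time: 54.8
ee_pos: [0.501, -0.2718, 0.1424]
tcp_rot: [180.0, 26.5, 145.4]
wrist_force: [0.3, -0.6, 0.6]
opening: 0.0511
```

>>> {"method": "servo_tool", "body": {"motion": [[[-3,0,-13,0,0.117,0],[-1,0,-14,0,0.117,0],[0,0,-15,0,0.117,0],[1,1,-15,0,0.118,0],[0,0,0,0,0,0]]]}}

```text
time: 55.3
ee_pos: [0.4928, -0.2648, 0.1958]
tcp_rot: [180.0, -0.5, 145.4]
wrist_force: [-0.9, 0.4, -0.9]
opening: 0.0512
```

>>> {"method": "servo_tool", "body": {"motion": [[[0,0,-40,0,0,0],[0,0,-40,0,0,0],[0,0,0,0,0,0],[0,0,0,0,0,0]]]}}

```text
time: 55.7
ee_pos: [0.491, -0.2637, 0.2779]
tcp_rot: [180.0, 0.1, 145.4]
wrist_force: [-0.1, -0.3, -0.3]
opening: 0.0509
```

```bash
python3 - <<'E'
from h import *
st()
p=bot.camera('wrist'); save(p,'w35')
s=bot.camera('scene'); save(s,'s35'); cv2.imwrite('pics/s35c.png',cv2.resize(s['color'][130:350,230:460,::-1],None,fx=3.4,fy=3.4,interpolation=cv2.INTER_CUBIC)[:600])
t=bot.camera('top'); save(t,'t35')
c=big(mask(s,(105,120,60),(125,255,255),(310,220,70,80))); print(cv2.boundingRect(c))
E
```

```text
t 55.7 pos [ 491.  -263.7  277.9] rot [1.7997e+02 8.0000e-02 1.4544e+02] F [-0.1 -0.3 -0.3] open 50.9 q [-28.2   6.6  15.   98.3   0.    6.3]
(350, 254, 30, 46)
```

View pics/s35c.png

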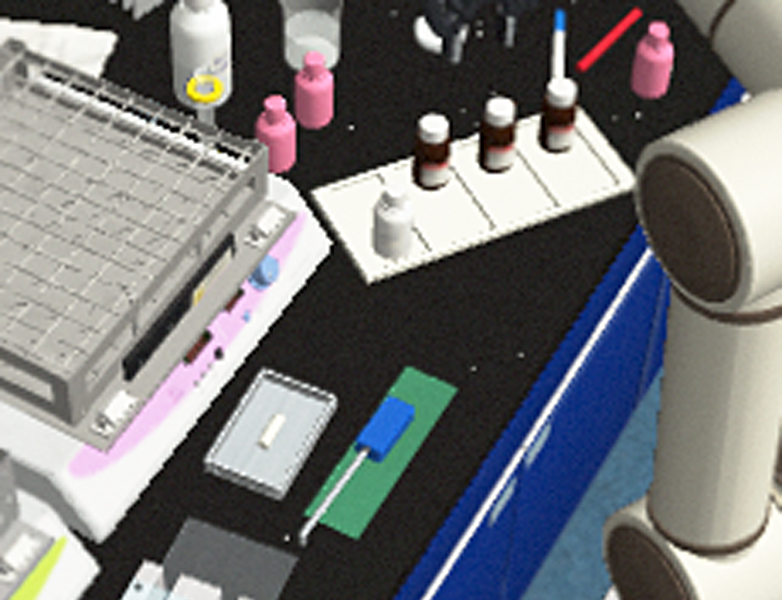

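View pics/t35.png

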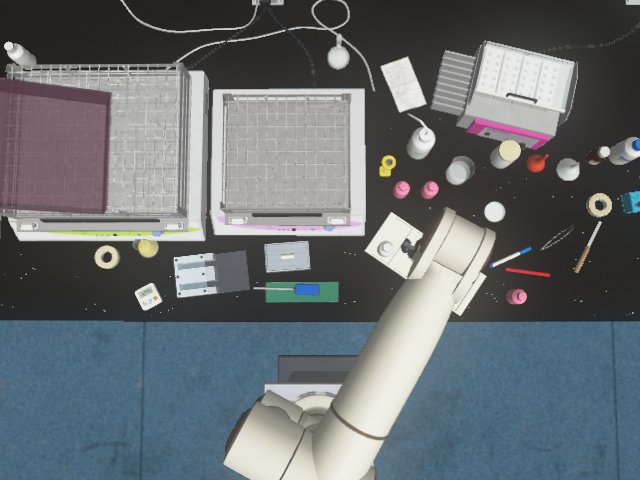

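```bash
python3 - <<'E'
from h import *
plan([([420,-10,280],down(90))],step=45,ang=.13)
E
```

```text
[[25,21,0,0,0,0.12], [28,18,-1,0,0,0.12], [29,15,0,0,0,0.12], [31,10,0,0,0,0.12], [32,8,-1,0,0,0.12]]
[[33,3,0,0,0,0.13], [32,-1,-1,0,0,0.12], [33,-5,0,0,0,0.12]]
end [420.3  -9.9 280.1] [-1.7987e+02 -1.0000e-01  8.9870e+01] 8 rows
```

>>> {"method": "servo_tool", "body": {"motion": [[[25,21,0,0,0,0.12],[28,18,-1,0,0,0.12],[29,15,0,0,0,0.12],[31,10,0,0,0,0.12],[32,8,-1,0,0,0.12]]], "gripper": 60}}

```text
time: 56.35
ee_pos: [0.446, -0.1037, 0.2791]
tcp_rot: [-179.9, -0.1, 110.8]
wrist_force: [-0.3, 0.9, 0.0]
opening: 0.0603
```

>>> {"method": "servo_tool", "body": {"motion": [[[33,3,0,0,0,0.13],[32,-1,-1,0,0,0.12],[33,-5,0,0,0,0.12],[0,0,0,0,0,0],[0,0,0,0,0,0]]]}}

```text
time: 56.85
ee_pos: [0.4202, -0.0094, 0.2809]
tcp_rot: [-179.9, -0.1, 90.1]
wrist_force: [-1.1, -0.4, -0.2]
opening: 0.0603
```

```bash
python3 - <<'E'
from h import *
st()
p=bot.camera('wrist'); save(p,'w36'); np.save('w36.npy',p,allow_pickle=True)
c=big(mask(p,(105,120,60),(125,255,255),(200,60,260,280)))[:,0,:]; print(cv2.boundingRect(c))
W=(atz(p,c,.024)*1000)[:,:2].astype(np.float32); print(cv2.minAreaRect(W))
E
```

```text
t 56.85 pos [420.2  -9.4 280.9] rot [-1.7991e+02 -6.0000e-02  9.0050e+01] F [-1.1 -0.4 -0.2] open 60.3 q [ -1.3 -11.7  -2.3  99.4   0.1  88.6]
(307, 125, 34, 73)
((424.7679138183594, 32.76398468017578), (68.495849609375, 30.789501190185547), 88.415771484375)
```

View pics/w36.png

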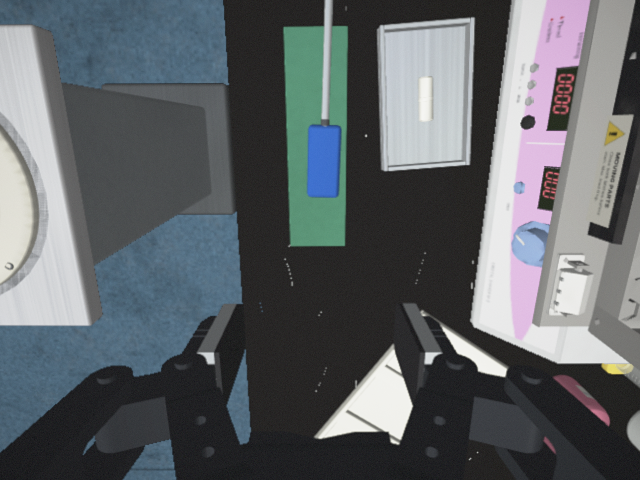

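```bash
python3 - <<'E'
from h import *
a=plan([([424.8,32.8,85],down(88.4)),([424.8,32.8,26],down(88.4),20)],step=42,md=1,ma=3)
print('then'); plan([([424.8,32.8,66],down(88.4),20),([419.5,-6,66],down(89),21),([419.5,-6,26.5],down(89),13)],md=1,ma=3,start=a)
E
```

```text
[[8.5,0.9,39.2,0,0,0.006], [8.5,0.9,39.2,-0.001,0,0.005], [8.6,0.9,39.2,0,-0.001,0.006], [8.5,0.7,39.2,0,0,0.005], [8.6,0.8,39.1,-0.001,0,0.006]]
[[0,0,19.7,0,0,0], [0,0,19.7,0,0,0], [0,-0.1,19.6,0,0,0]]
end [424.8  32.8  26. ] [179.99  -0.    88.4 ] 8 rows
then
[[0,0,-20,0,0,0], [0,0,-20,0,0,0], [-19.5,-2.1,0,0,0,-0.005], [-19.4,-2.2,0,0,0,-0.006], [0,0,9.9,0,0,0]]
[[0,0,9.9,0,0,0], [0,0,9.9,0,0,0], [0,0,9.8,0,0,0]]
end [419.5  -6.   26.5] [179.99  -0.    89.03] 8 rows
```

>>> {"method": "servo_tool", "body": {"motion": [[[8.5,0.9,39.2,0,0,0.006],[8.5,0.9,39.2,0,0,0.005],[8.6,0.9,39.2,0,0,0.006],[8.5,0.7,39.2,0,0,0.005],[8.6,0.8,39.1,0,0,0.006]]], "gripper": 52}}

```text
time: 57.4
ee_pos: [0.4249, 0.0322, 0.0837]
tcp_rot: [-179.9, -0.1, 88.2]
wrist_force: [-0.2, 1.8, 0.2]
opening: 0.0519
```

>>> {"method": "servo_tool", "body": {"motion": [[[0,0,0,0,0,0],[0,0,0,0,0,0],[0,0,20,0,0,0],[0,0,0,0,0,0],[0,0,0,0,0,0]]]}}

```text
time: 57.9
ee_pos: [0.4258, 0.0326, 0.0677]
tcp_rot: [180.0, -0.1, 88.2]
wrist_force: [0.2, -0.5, -0.1]
opening: 0.0519
```

```bash
python3 - <<'E'
from h import *
st()
p=bot.camera('wrist'); save(p,'w37')
E
```

```text
t 57.9 pos [425.8  32.6  67.7] rot [ 1.7997e+02 -7.0000e-02  8.8240e+01] F [ 0.2 -0.5 -0.1] open 51.9 q [  4.3 -11.6 -26.   75.6   0.1  96.1]
```

View pics/w37.png

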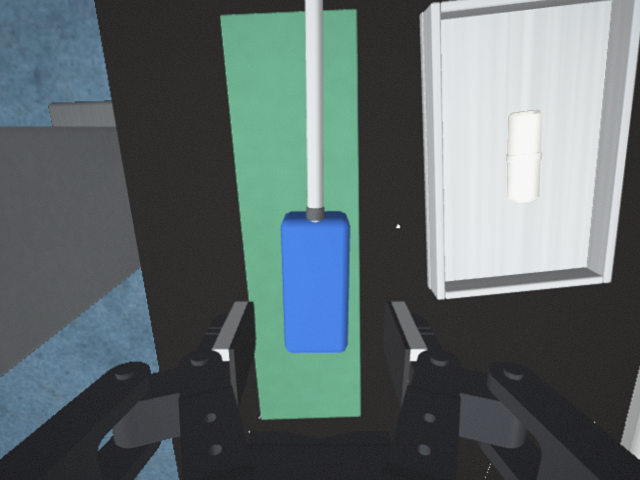

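>>> {"method": "servo_tool", "body": {"motion": [[[0,-1.5,15,0,0,0],[0,0,15,0,0,0],[0,0,11,0,0,0],[0,0,0,0,0,0],[0,0,0,0,0,0]]]}}

```text
time: 58.45
ee_pos: [0.4237, 0.0331, 0.0256]
tcp_rot: [-180.0, -0.1, 88.3]
wrist_force: [0.5, -0.2, 0.2]
opening: 0.0514
```

>>> {"method": "servo_tool", "body": {"motion": [[[0,0,0,0,0,0],[0,0,0,0,0,0],[0,0,0,0,0,0],[0,0,0,0,0,0],[0,0,0,0,0,0]]], "gripper": 0, "newtons": 60}}

```text
time: 58.95
ee_pos: [0.4242, 0.0332, 0.026]
tcp_rot: [180.0, -0.1, 88.3]
wrist_force: [-0.6, -0.7, 5.6]
opening: 0.0302
```

>>> {"method": "servo_tool", "body": {"motion": [[[0,0,-10,0,0,0],[0,0,-15,0,0,0],[-19.5,-2.1,0,0,0,-0.005],[-19.4,-2.2,0,0,0,-0.006],[0,0,0,0,0,0]]]}}

```text
time: 59.45
ee_pos: [0.4179, -0.0069, 0.0505]
tcp_rot: [-179.9, -0.0, 88.8]
wrist_force: [0.8, -0.3, -0.5]
opening: 0.0301
```

>>> {"method": "servo_tool", "body": {"motion": [[[0,0,0,0,0,0],[0,0,0,0,0,0]]]}}

```text
time: 59.65
ee_pos: [0.4182, -0.0053, 0.05]
tcp_rot: [-179.9, -0.1, 88.9]
wrist_force: [-0.5, 1.0, 0.1]
opening: 0.0305
```

```bash
python3 - <<'E'
from h import *
st()
p=bot.camera('wrist'); save(p,'w38')
E
```

```text
t 59.65 pos [418.2  -5.3  50. ] rot [-1.7993e+02 -8.0000e-02  8.8900e+01] F [-0.5  1.   0.1] open 30.5 q [ -0.8 -12.3 -28.5  73.9   0.1  90.3]
```

View pics/w38.png

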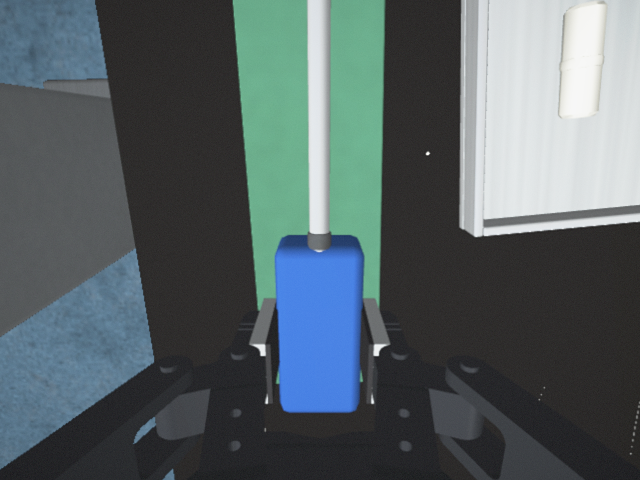

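>>> {"method": "servo_tool", "body": {"motion": [[[0,0,10,0,0,0],[0,0,8,0,0,0],[0,0,5.5,0,0,0],[0,0,0,0,0,0],[0,0,0,0,0,0]]]}}

```text
time: 60.2
ee_pos: [0.4178, -0.0055, 0.026]
tcp_rot: [-179.9, -0.1, 88.9]
wrist_force: [-2.2, 0.8, 2.5]
opening: 0.0311
```

>>> {"method": "servo_tool", "body": {"motion": [[[0,0,0,0,0,0],[0,0,0,0,0,0]]]}}

```text
time: 60.4
ee_pos: [0.418, -0.0056, 0.026]
tcp_rot: [-179.9, -0.1, 88.9]
wrist_force: [-0.5, -0.2, -0.4]
opening: 0.0304
```

>>> {"method": "servo_tool", "body": {"motion": [[[0,0,0,0,0,0],[0,0,0,0,0,0],[0,0,0,0,0,0],[0,0,-20,0,0,0],[0,0,-30,0,0,0]]], "gripper": 60}}

```text
time: 60.9
ee_pos: [0.4169, -0.0057, 0.0754]
tcp_rot: [-179.7, -0.1, 88.9]
wrist_force: [0.1, -0.5, -0.2]
opening: 0.0601
```

>>> {"method": "servo_tool", "body": {"motion": [[[0,0,-40,0,0,0],[0,0,-40,0,0,0],[-30,0,-40,0,0,0],[-30,0,-40,0,0,0],[-30,0,-40,0,0,0]]]}}

```text
time: 61.4
ee_pos: [0.4163, -0.0968, 0.278]
tcp_rot: [-180.0, -0.1, 88.9]
wrist_force: [1.5, 0.6, -0.2]
opening: 0.0601
```

>>> {"method": "servo_tool", "body": {"motion": [[[0,0,0,0,0,0],[0,0,0,0,0,0]]]}}

```text
time: 61.6
ee_pos: [0.4169, -0.0966, 0.2767]
tcp_rot: [180.0, -0.1, 88.8]
wrist_force: [-0.3, 0.1, -0.5]
opening: 0.0599
```

```bash
python3 - <<'E'
from h import *
st()
p=bot.camera('wrist'); save(p,'w39')
c=big(mask(p,(105,120,60),(125,255,255),(200,30,260,300)))[:,0,:]
W=(atz(p,c,.024)*1000)[:,:2].astype(np.float32); print(cv2.minAreaRect(W))
s=bot.camera('scene'); cv2.imwrite('pics/s39.png',cv2.resize(s['color'][130:380,210:460,::-1],None,fx=2.4,fy=2.4,interpolation=cv2.INTER_CUBIC))
t=bot.camera('top'); cv2.imwrite('pics/t39.png',cv2.resize(t['color'][200:320,120:540,::-1],None,fx=1.9,fy=1.9,interpolation=cv2.INTER_CUBIC))
E
```

```text
t 61.6 pos [416.9 -96.6 276.7] rot [ 1.800e+02 -6.000e-02  8.879e+01] F [-0.3  0.1 -0.5] open 59.9 q [-13.1 -10.9  -2.1  98.7   0.1  78.1]
((418.3984680175781, -6.420005798339844), (68.24425506591797, 30.2980899810791), 89.40544128417969)
```

View pics/w39.png

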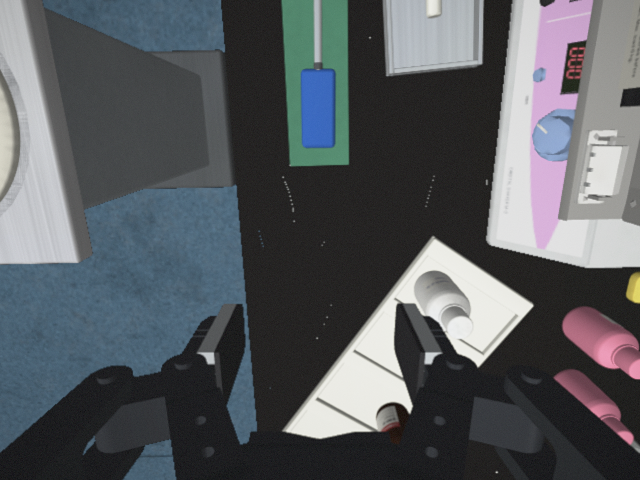

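View pics/s39.png

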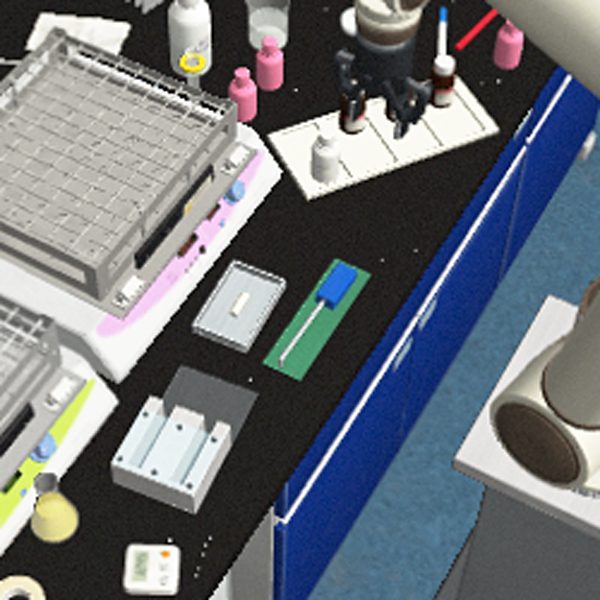

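View pics/t39.png

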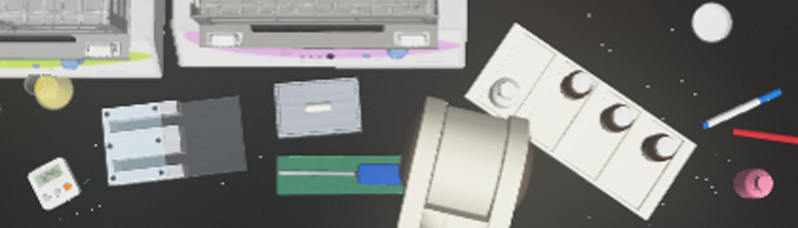

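```bash
python3 - <<'E'
from h import *
st(); print(bot.job_done())
E
```

```text
t 61.75 pos [416.3 -95.4 275. ] rot [-1.7982e+02 -1.0000e-01  8.8930e+01] F [ 1.2 -0.4 -0.1] open 59.7 q [-12.9 -10.9  -2.3  98.7   0.1  78.1]
the job is handed in; nothing more can be done
None
```

The job is done and handed in at about 62 s, with all parts in place in the last pictures.

- **Stir bar:** only one was there, in the slot farther from the robot; the other slot was empty. I dragged it onto the apron with the hook, then gripped it on the apron and put it in the steel tray. The fingers stayed out of the slots.
- **Bottles:** all three amber bottles now stand upright, one in each of their own bays. The white bottle is still standing, and the timer and flask were not touched.
- **Pick:** I laid it back on the mat before moving the bar. It was later found shifted about 4 cm along the mat, so I picked it up again and re-laid it at the end. Its handle centre is at about (0.418, -0.006) m, on the mat, flat, with the hook down.

**Checks that did not go cleanly:**
- While I was lowering to the second bottle, the open gripper touched the first standing bottle with about 7 N. I backed off and used a narrower opening; the bottle stayed upright.
- The bottles met the floor about 3 mm higher than I had estimated from their position in the hand. I stopped on force, at no more than 13 N.
- While backing away from the second and third bottles, two joints came within about 0.5 degrees of their range limits, but none is known to have passed one.
- The top view projected about 1.5 px (4–5 mm) off from the wrist and scene cameras, so I did not use it for fine positions.

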